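# Free the jammed catch of the board trimmer, open it and square up a strip

### The job

Get the board trimmer ready to cut: its blade arm has been pulled up hard against the swing catch and jams it, so push the arm right down to take the load off, swing the catch fully clear, and raise the blade arm all the way, to stay up. Then lay the long strip of board flat on the bed, across the cutting edge, and push it home so that one long edge is flush against the back fence and one end is flush against the side stop, with no gap at either. Leave the bottles on the desk standing where they are.

Things in the scene. Friction and masses are not known exactly. Their poses are not given: they have to be found in the camera images.
- home (a point): Spot on the trimmer's bed top (24 mm above the desk; fixed) under the strip's centre once home. Axes: x along the blade to the hinge, square into the back fence; y left, into the side stop; z up. From here, mm: fence face x 30, y -47 to 97, 12 thick, 11 high; stop face y 75, x -90 to 15, 10 thick, 11 high; bed x -150 to 55, y -50 to 100. The strip, home, juts 25 past the bed's right edge.
- hinge_mid (a point): Point on the blade arm's level hinge axis, 32 mm above the desk; the axis runs along y of home, from which it lies at x 95, y -58, z 8 mm. The arm, a bar 13 mm wide and 20 high, lies along the bed's right edge, which is the cutting edge, and shuts that side off until it is raised; its free end rises and comes over towards the hinge. Raised, it stands 0.3 m high at the fence's right end.
- blade_arm (a joint): Blade arm, rad: 0 = right down on its stop, grows as raised; stop at 1.4, all the way up means beyond 1.2. Stiff hinge: stays where left, about 3 N at the handle to raise. Starts at 0.020 to 0.027 (5 to 8 mm high at the handle), trapping the catch's tooth in the arm's notch: the tooth comes free only with the handle within 2 mm of its bottom. Catch closed, it cannot rise past 0.028.
- handle_mid (a point): Centre of the black grip on the free end of the blade arm: 62 mm long (x, along the arm), 24 wide (y), 24 high (z); its top is 12 mm above this point. Lies 277 mm from the hinge and 6 mm above the line through it; arm down, it is 38 mm above the desk with 26 mm free below the grip, 32 mm before the bed's near edge. Can be pinched across its width from above. Axes tilt with the arm.
- catch (a joint): Swing catch, rad: 0 = closed, tooth in the arm's notch; grows as it swings away from the arm, counter-clockwise seen from above, over the bed's near end to a stop at 3.0; fully clear means beyond 2.5. Stays where left, about 1 N at the knob when not jammed.
- catch_knob (a point): Middle of the upright round black knob on the end of the catch, 13 mm diameter; this point is 76 mm above the desk, the knob's top is 12 mm above it and the flat lever that carries it 12 mm below it. It moves on a level circle of radius 38 mm about catch_pivot; can be pinched from above.
- catch_pivot (a point): Point on the catch's upright axis, 60 mm above the desk. Seen from here the knob lies 38 mm along -y of home at catch angle 0, along +x at 1.57 and nearly along +y at 3.0.
- strip_mid (a point): Centre of the long strip of tan board, wood-like, loose, 30 to 65 g, lying flat: 60 mm wide (its x), 150 mm long (its y), 5 mm thick; this point is half-way up, 2.5 mm above what it lies on. Not the short offcut (38 mm) of the same board. Either end and either face will do.
- ink_a: Small ink bottle with a dropper cap, 40 x 40 x 70 mm; origin centre of its foot. Bystander.
- ink_b: Small ink bottle with a dropper cap, 40 x 40 x 70 mm; origin centre of its foot. Bystander.
- gesso: White round plastic bottle, 45 x 45 x 66 mm; origin centre of its foot. Bystander.

How it is judged:
On the way, in this order (a step that is already met when the one before it is completed fails the run):
1. the catch is swung fully clear while the arm is still down (value of joint catch above 2.5 rad and value of joint blade_arm below 0.06 rad), for 0.1 s.
2. the blade arm is raised all the way (value of joint blade_arm above 1.2 rad), for 0.2 s.
At the end, for the whole second after the job is handed in: The blade arm stands raised beyond 1.2 rad and the catch is swung beyond 2.5 rad; the strip lies flat and still on the bed, square to the fence within 0.015 rad, its long edge within 1.5 mm of the fence and its end within 1.5 mm of the side stop (value of joint blade_arm above 1.2 rad and value of joint catch above 2.5 rad and x of strip_mid in the frame of home between -0.0015 and 0.002 m and y of strip_mid in the frame of home between -0.0015 and 0.002 m and z of strip_mid in the frame of home below 0.004 m and angle between the x axis of strip_mid and the x axis of home, either way round below 0.015 rad and angle between strip_mid's own x axis and vertical above 1.54 rad and linear speed of strip below 0.01 m/s); the robot touches nothing.
It fails at once if a bottle is shifted more than 30 mm (distance of any of ink_a, ink_b, gesso from where it was at the start of the episode above 0.03 m).
It also fails if it takes over 72 s, if anything falls off the work surface, if the arm or the gripper's body presses on something with over 40 N, if the wrist force passes 120 N, or if a joint passes its speed limit or range.

### The arm

A 7-joint arm with a two-finger parallel gripper is mounted at the origin on the work surface; the furniture and walls round the work are solid. World frame = base frame: x ahead of the robot, y to its left, z up, the work surface at z = 0. Lengths are in m, angles in rad, forces in N, time in s.
With the tool pointing down it reaches from about 0.425 to 1.025 m from the base axis. Payload 3.6 kg.
Tool frame: the origin (TCP) lies on the centre line of the jaws, within the pads' length; the fingertips stand 25 mm ahead of it and the grasp point (between the pads) lies 6 mm ahead of it; z points along the fingers, x is the direction in which the jaws open and shut, and the axes are right-handed (so a half turn about z gives the same grasp; the last joint's range is limited). The gripper opens to 85 mm and grips with 20 to 120 N. Pads are 22 mm wide; open, the fingers measure 114 mm over their backs; the gripper's body (76 mm by 85 mm) begins 54 mm behind the grasp point. The pads swing forward as they close: fully open they stand 13 mm farther back than shut.
Start: joints at [1.246, 0.591, 0.048, 1.609, -0.033, 0.943, -0.034], TCP at [0.167, -0.706, 0.256] pointing down, gripper open.
Joint ranges: [-2.69, 2.69], [-0.47, 2.24], [-1.27, 1.36], [0.19, 2.51], [-1.53, 4.68], [0.08, 2.07], [-3.09, 3.09]. Speed limits (rad/s): [2.57, 2.57, 3.14, 3.14, 3.14, 3.14, 3.14].

### API

Orientations are given as a unit quaternion [x, y, z, w].
In Python, from station import * gives the robot as it stands. The module is installed in compiled form; this text tells all that it offers.
- The arm moves only by the tool apply_moves, never from a script. Its argument "moves" is a list of rows, each an object of numbers: "claw": the opening, from -1 (shut) to 1 (fully open); "x", "y", "z": the shift along the tool's x, y, z normalised to -1 to 1, where 1 is 40 cm; "rx", "ry", "rz": the turn, a rotation vector about the tool's x, y, z normalised to -1 to 1, where 1 is pi rad. A call has 1 to 5 rows; each row shifts and turns the pose as measured when the row begins, along the tool's axes as they then stand; what a row does not reach is not made up. A row lasts 1/10 s, in which the tool goes at most 50 mm and 8.59 degrees, less where a joint would pass 70% of its speed; a pose out of reach is approached as far as the arm can. A call with a number of a shift or a turn outside -1 to 1 is refused whole. A call with a gripper value outside its range is refused whole. The fingers move at their own pace and stop on an object; "grip_force" is the grip in N (left out, the last holds). Time passes only in rows, so rows that do not move let the fingers close. It gives the time, the measured TCP pose, the force and the opening at its end, in the units of the state.
- get_state(): the state, without advancing time (a new reading comes with each control period).
- read_camera(name): name is "scene" or "top" or "wrist"; returns a dict with "frame" (420x560x3 uint8, blue, green, red), "mtx" (3x3 intrinsics, pixels), "pose" (4x4, takes a point from camera to world coordinates); the wrist camera has in their place "T_tool_cam" (4x4, takes a point from camera to tool coordinates, whose origin is the TCP and whose axes are the tool frame's). Camera axes: x right, y up, looking along -z (the intrinsics and any distortion apply to the point x, -y, -z); pixel columns grow to the right and rows downward; lengths in m; the calibration is good to about 2 mm. A picture is of the moment at which its call begins: read the wrist's pose just before it. There is no depth.
- job_done(): hands the job in, once; it reports no verdict.
The state is a dict: "clock": time; "qpos": joint angles; "joint_vel": joint speeds; "effort": joint torques, N m; "tool_pos": TCP position; "tcp_rot": TCP orientation; "wrist_force": force on the tool from outside, world axes, zero at the start; "ft_torque": the same for the moment, N m; "gripper_width": finger opening in m.
Only numpy, scipy, OpenCV 4.12 (cv2) and the standard library are available. Lean on these libraries where they do the work, as an engineer would, in place of code of your own. Each camera call takes 0.05 s, during which the arm holds its last target.

## Working session

There is one attempt and no reset: what is moved stays moved. The work goes in short steps, Python scripts to look and compute and a tool call to move; the robot and the scene stay as the last step left them, time stands still between calls to the robot, and variables do not carry over. Pictures are saved under pics/ and viewed, and the job is handed in when it is done.

Besides the shell and the picture viewer there is one more tool, called after "Emit:" in YAML: its name, and indented under it one key for each argument. apply_moves: Moves the arm, as the interface text tells. Its arguments: {"type":"object","properties":{"moves":{"type":"array"},"grip_force":{"type":"number"}},"required":["moves"]}

```bash
mkdir -p pics; ls; python3 - <<'E'
from station import *
import cv2,numpy as np
s=get_state()
for k,v in s.items(): print(k,np.round(v,4))
for n in ["scene","top","wrist"]:
    c=read_camera(n); cv2.imwrite(f"pics/{n}0.png",c["frame"]); np.savez(f"pics/{n}0.npz",**c)
    print(n,np.round(c["mtx"],2).tolist(),[ (k,np.round(c[k],4).tolist()) for k in c if k not in("frame","mtx")])
E
```

```text
pics
clock 0.0
qpos [ 1.2455  0.5921  0.0483  1.6098 -0.0333  0.9427 -0.0337]
joint_vel [-0.      0.      0.0009  0.0001  0.0012  0.0017  0.0012]
effort [-1.00000e-04 -5.48686e+01  1.54660e+00 -1.98122e+01  9.40000e-03
  8.90000e-03  0.00000e+00]
tool_pos [ 0.1663 -0.7049  0.2552]
tcp_rot [ 7.841e-01 -6.206e-01 -9.000e-04 -6.000e-04]
wrist_force [ 1.2261 -0.0816 -0.3787]
ft_torque [0.011  0.0211 0.0373]
gripper_width 0.0856
scene [[524.86, 0.0, 277.7], [0.0, 524.86, 206.88], [0.0, 0.0, 1.0]] [('pose', [[0.9993, 0.0079, 0.0367, 0.495], [0.0303, 0.4095, -0.9118, -1.0692], [-0.0223, 0.9123, 0.409, 0.5451], [0.0, 0.0, 0.0, 1.0]])]
top [[507.65, 0.0, 282.04], [0.0, 507.65, 208.63], [0.0, 0.0, 1.0]] [('pose', [[-0.0601, 0.9773, -0.2033, 0.225], [-0.9982, -0.0592, 0.0107, 0.0014], [-0.0016, 0.2035, 0.9791, 1.2561], [0.0, 0.0, 0.0, 1.0]])]
wrist [[331.84, 0.0, 277.33], [0.0, 331.84, 205.79], [0.0, 0.0, 1.0]] [('T_tool_cam', [[1.0, -0.0013, 0.0003, -0.0006], [-0.0012, -0.9611, -0.2763, -0.0702], [0.0006, 0.2763, -0.9611, -0.1171], [0.0, 0.0, 0.0, 1.0]])]
```

View pics/scene0.png

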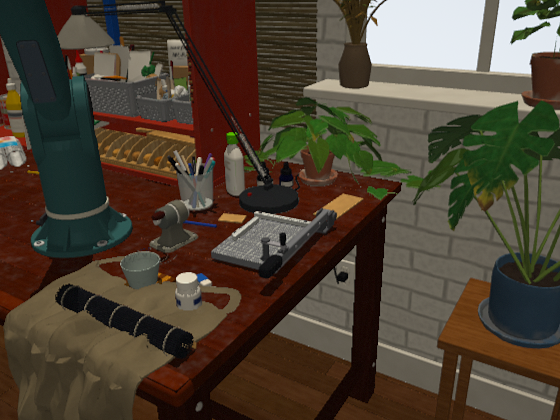

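View pics/top0.png

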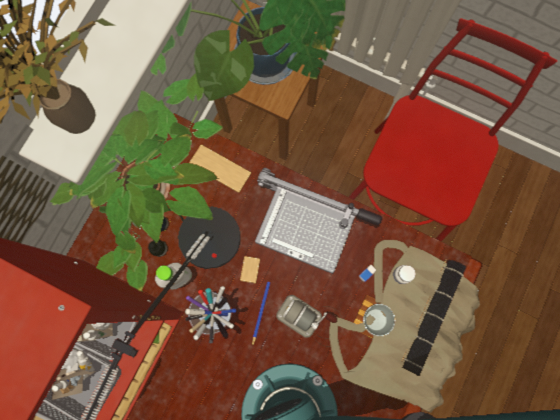

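View pics/wrist0.png

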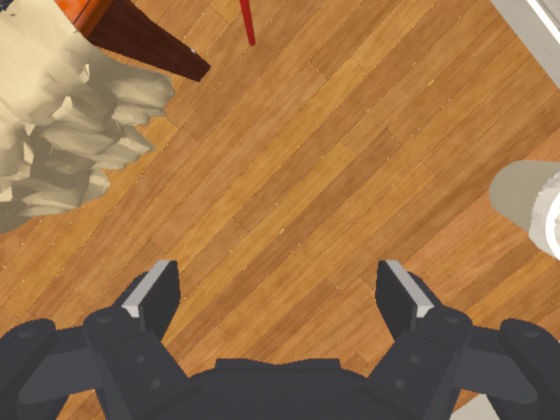

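The top view shows the trimmer at about (305,225), with its handle at (368,217) and its hinge at (265,180). The long strip is at (220,168), beside the plant, and the offcut is at (250,268).

```bash
cat > h.py <<'E'
import numpy as np, cv2
from station import *
from scipy.spatial.transform import Rotation as R
def T_tool(s):
    T=np.eye(4);T[:3,:3]=R.from_quat(s["tcp_rot"]).as_matrix();T[:3,3]=s["tool_pos"];return T
def load(n):
    return dict(np.load(f"pics/{n}.npz"))
def pose(c):
    return c["pose"]
def ray(c,u,v):
    K=c["mtx"];P=c["pose"]
    d=np.array([(u-K[0,2])/K[0,0],-(v-K[1,2])/K[1,1],-1.0])
    return P[:3,3],P[:3,:3]@d
def onz(c,u,v,z):
    o,d=ray(c,u,v);return o+d*(z-o[2])/d[2]
def proj(c,p):
    K=c["mtx"];P=c["pose"];q=P[:3,:3].T@(np.asarray(p)-P[:3,3])
    return np.array([K[0,0]*q[0]/-q[2]+K[0,2],-K[1,1]*q[1]/-q[2]+K[1,2]])
def tri(*rs):
    A=np.zeros((3,3));b=np.zeros(3)
    for o,d in rs:
        d=d/np.linalg.norm(d);M=np.eye(3)-np.outer(d,d);A+=M;b+=M@o
    p=np.linalg.solve(A,b)
    return p,[np.linalg.norm((np.eye(3)-np.outer(d,d)/(d@d))@(p-o)) for o,d in rs]
def snap(name,tag):
    s=get_state();c=read_camera(name)
    if name=="wrist": c["pose"]=T_tool(s)@c["T_tool_cam"]
    cv2.imwrite(f"pics/{tag}.png",c["frame"]);np.savez(f"pics/{tag}.npz",**c);return c
def crop(tag,x0,y0,x1,y1,k,out):
    im=cv2.imread(f"pics/{tag}.png")[y0:y1,x0:x1]
    cv2.imwrite(f"pics/{out}.png",cv2.resize(im,None,fx=k,fy=k,interpolation=cv2.INTER_CUBIC))
E
python3 - <<'E'
from h import *
crop("top0",160,130,420,290,3,"top0c")
crop("scene0",180,120,420,300,3.3,"scene0c")
E
```

```text
(no output)
```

View pics/top0c.png

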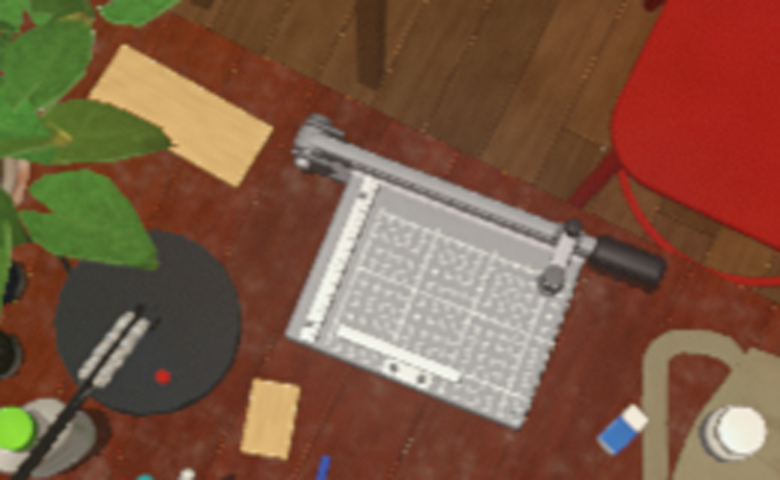

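View pics/scene0c.png

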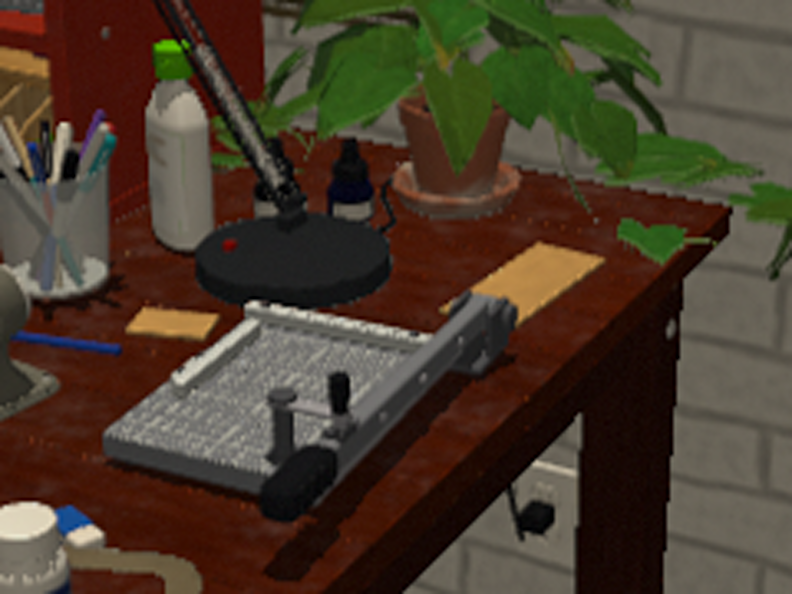

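```bash
python3 - <<'E'
from h import *
t=load("top0");s=load("scene0")
def T(x,y): return 160+x/3,130+y/3
def S(x,y): return 180+x/3.3,120+y/3.3
for n,p,z in [("bedFL",(288,335),.024),("bedNL",(520,428),.024),("strip1",(273,128),.005),("strip2",(237,186),.005),("strip3",(125,45),.005),("strip4",(90,97),.005),("handleend",(663,270),.045),("knob",(573,228),.088),("pivot",(550,280),.07),("hinge",(310,140),.04)]:
    print(n,np.round(onz(t,*T(*p),z),4))
for n,a,b in [("knobtop",(573,228),(340,375)),("handle end",(663,272),(280,515)),("bedFL",(288,335),(245,310)),("bedNL",(520,428),(106,440)),("stripcorner",(125,45),(538,242)),("pivottop",(550,278),(285,392))]:
    p,e=tri(ray(t,*T(*a)),ray(s,*S(*b)));print(n,np.round(p,4),np.round(e,4))
E
```

```text
bedFL [0.4023 0.0565 0.024 ]
bedNL [ 0.3156 -0.1262  0.024 ]
strip1 [0.5832 0.0613 0.005 ]
strip2 [0.5343 0.0941 0.005 ]
strip3 [0.665  0.1851 0.005 ]
strip4 [0.6202 0.2163 0.005 ]
handleend [ 0.4338 -0.2496  0.045 ]
knob [ 0.464  -0.1736  0.088 ]
pivot [ 0.4269 -0.1545  0.07  ]
hinge [0.5611 0.0296 0.04  ]
knobtop [ 0.4661 -0.1736  0.0867] [0.0018 0.0018]
handle end [ 0.4343 -0.2504  0.0397] [0.0012 0.0012]
bedFL [0.398  0.0559 0.0236] [0.0043 0.0043]
bedNL [ 0.3177 -0.1264  0.0182] [0.0017 0.0017]
stripcorner [0.6336 0.1793 0.0295] [0.0215 0.0215]
pivottop [ 0.4318 -0.1548  0.0658] [0.0026 0.0026]
```

```bash
cat >> h.py <<'E'
def down(yaw):  # tool down, tool x along yaw (deg)
    a=np.radians(yaw);x=np.array([np.cos(a),np.sin(a),0]);z=np.array([0,0,-1.])
    return np.column_stack([x,np.cross(z,x),z])
def plan(p,yaw,step=0.05,rstep=8.3,start=None):
    s=get_state();P=np.array(s["tool_pos"]) if start is None else np.array(start[0]);M=T_tool(s)[:3,:3] if start is None else down(start[1])
    G=down(yaw);D=np.array(p)-P;rv=R.from_matrix(M.T@G).as_rotvec()
    n=int(np.ceil(max(np.linalg.norm(D)/step,np.degrees(np.linalg.norm(rv))/rstep,1)))
    for i in range(n):
        d=M.T@(D/n)/0.4;r=rv/n/np.pi
        print({k:round(float(v),4) for k,v in zip(["x","y","z","rx","ry","rz"],[*d,*r]) if abs(v)>3e-4})
        M=M@R.from_rotvec(rv/n).as_matrix()
def stat():
    s=get_state();M=T_tool(s)[:3,:3]
    print("t",round(s["clock"],2),"p",np.round(s["tool_pos"],4),"yaw",round(np.degrees(np.arctan2(M[1,0],M[0,0])),2),"zt",np.round(M[:,2],3),"F",np.round(s["wrist_force"],1),"w",round(s["gripper_width"],4),"q",np.round(s["qpos"],2))
E
python3 - <<'E'
from h import *
stat()
plan([0.42,-0.13,0.38],-115.4)
E
```

```text
t 0.15 p [ 0.1665 -0.705   0.2554] yaw -76.71 zt [-0.001  0.002 -1.   ] F [ 0.1 -0.1  0.3] w 0.0855 q [ 1.25  0.59  0.05  1.61 -0.03  0.94 -0.03]
{'x': -0.0965, 'y': -0.0729, 'z': -0.0238, 'rz': 0.0165}
{'x': -0.1001, 'y': -0.0678, 'z': -0.0238, 'rz': 0.0165}
{'x': -0.1035, 'y': -0.0625, 'z': -0.0238, 'rz': 0.0165}
{'x': -0.1066, 'y': -0.057, 'z': -0.0238, 'rz': 0.0165}
{'x': -0.1094, 'y': -0.0514, 'z': -0.0238, 'rz': 0.0165}
{'x': -0.1119, 'y': -0.0457, 'z': -0.0239, 'rz': 0.0165}
{'x': -0.1141, 'y': -0.0398, 'z': -0.0239, 'rz': 0.0165}
{'x': -0.116, 'y': -0.0338, 'z': -0.0239, 'rz': 0.0165}
{'x': -0.1176, 'y': -0.0277, 'z': -0.0239, 'rz': 0.0165}
{'x': -0.1189, 'y': -0.0216, 'z': -0.0239, 'rz': 0.0165}
{'x': -0.1199, 'y': -0.0154, 'z': -0.0239, 'rz': 0.0165}
{'x': -0.1205, 'y': -0.0092, 'z': -0.0239, 'rz': 0.0165}
{'x': -0.1208, 'y': -0.0029, 'z': -0.024, 'rz': 0.0165}
```

Emit:
apply_moves:
  moves:
    - {"claw": -1,"x": -0.0965,"y": -0.073,"z": -0.024,"rz": 0.0165}
    - {"claw": -1,"x": -0.1,"y": -0.068,"z": -0.024,"rz": 0.0165}
    - {"claw": -1,"x": -0.1035,"y": -0.0625,"z": -0.024,"rz": 0.0165}
    - {"claw": -1,"x": -0.1065,"y": -0.057,"z": -0.024,"rz": 0.0165}
    - {"claw": -1,"x": -0.1095,"y": -0.0515,"z": -0.024,"rz": 0.0165}
  grip_force: 20

```text
validation failed for argument at $.mo...
```

Emit:
apply_moves:
  moves:
    - {"claw": -1,"x": -0.112,"y": -0.0455,"z": -0.024,"rz": 0.0165}
    - {"claw": -1,"x": -0.114,"y": -0.04,"z": -0.024,"rz": 0.0165}
    - {"claw": -1,"x": -0.116,"y": -0.034,"z": -0.024,"rz": 0.0165}
    - {"claw": -1,"x": -0.1175,"y": -0.0275,"z": -0.024,"rz": 0.0165}
    - {"claw": -1,"x": -0.119,"y": -0.0215,"z": -0.024,"rz": 0.0165}

```text
validation failed for argument at $.mo...
```

```bash
python3 - <<'E'
from h import *
stat()
plan([0.42,-0.13,0.38],-115.4)
E
```

```text
t 0.15 p [ 0.1665 -0.705   0.2554] yaw -76.71 zt [-0.001  0.002 -1.   ] F [ 0.1 -0.1  0.3] w 0.0855 q [ 1.25  0.59  0.05  1.61 -0.03  0.94 -0.03]
{'x': -0.0965, 'y': -0.0729, 'z': -0.0238, 'rz': 0.0165}
{'x': -0.1001, 'y': -0.0678, 'z': -0.0238, 'rz': 0.0165}
{'x': -0.1035, 'y': -0.0625, 'z': -0.0238, 'rz': 0.0165}
{'x': -0.1066, 'y': -0.057, 'z': -0.0238, 'rz': 0.0165}
{'x': -0.1094, 'y': -0.0514, 'z': -0.0238, 'rz': 0.0165}
{'x': -0.1119, 'y': -0.0457, 'z': -0.0239, 'rz': 0.0165}
{'x': -0.1141, 'y': -0.0398, 'z': -0.0239, 'rz': 0.0165}
{'x': -0.116, 'y': -0.0338, 'z': -0.0239, 'rz': 0.0165}
{'x': -0.1176, 'y': -0.0277, 'z': -0.0239, 'rz': 0.0165}
{'x': -0.1189, 'y': -0.0216, 'z': -0.0239, 'rz': 0.0165}
{'x': -0.1199, 'y': -0.0154, 'z': -0.0239, 'rz': 0.0165}
{'x': -0.1205, 'y': -0.0092, 'z': -0.0239, 'rz': 0.0165}
{'x': -0.1208, 'y': -0.0029, 'z': -0.024, 'rz': 0.0165}
```

Probably every row needs all seven numbers.

Emit:
apply_moves:
  moves:
    - {"claw": -1,"x": -0.0965,"y": -0.073,"z": -0.024,"rx": 0,"ry": 0,"rz": 0.0165}
    - {"claw": -1,"x": -0.1,"y": -0.068,"z": -0.024,"rx": 0,"ry": 0,"rz": 0.0165}
    - {"claw": -1,"x": -0.1035,"y": -0.0625,"z": -0.024,"rx": 0,"ry": 0,"rz": 0.0165}
    - {"claw": -1,"x": -0.1065,"y": -0.057,"z": -0.024,"rx": 0,"ry": 0,"rz": 0.0165}
    - {"claw": -1,"x": -0.1095,"y": -0.0515,"z": -0.024,"rx": 0,"ry": 0,"rz": 0.0165}
  grip_force: 20

```text
clock: 0.65
tool_pos: [0.2614, -0.4841, 0.2995]
tcp_rot: [-0.689, 0.725, 0.003, -0.001]
wrist_force: [0.9, -0.1, 0.1]
gripper_width: 0.0122
```

Emit:
apply_moves:
  moves:
    - {"claw": -1,"x": -0.112,"y": -0.0455,"z": -0.024,"rx": 0,"ry": 0,"rz": 0.0165}
    - {"claw": -1,"x": -0.114,"y": -0.04,"z": -0.024,"rx": 0,"ry": 0,"rz": 0.0165}
    - {"claw": -1,"x": -0.116,"y": -0.034,"z": -0.024,"rx": 0,"ry": 0,"rz": 0.0165}
    - {"claw": -1,"x": -0.1175,"y": -0.0275,"z": -0.024,"rx": 0,"ry": 0,"rz": 0.0165}
    - {"claw": -1,"x": -0.119,"y": -0.0215,"z": -0.024,"rx": 0,"ry": 0,"rz": 0.0165}

```text
clock: 1.15
tool_pos: [0.3644, -0.2615, 0.3476]
tcp_rot: [-0.585, 0.811, 0.003, -0.001]
wrist_force: [1.1, 0.5, 0.3]
gripper_width: -0.0001
```

```bash
python3 - <<'E'
from h import *
stat();snap("wrist","w1")
plan([0.42,-0.13,0.38],-115.4)
E
```

```text
t 1.15 p [ 0.3644 -0.2615  0.3476] yaw -108.46 zt [-0.006  0.003 -1.   ] F [1.1 0.5 0.3] w -0.0001 q [ 0.5   0.13  0.03  2.1  -0.    0.93 -1.37]
{'x': -0.1111, 'y': -0.0086, 'z': -0.0253, 'rx': 0.0005, 'ry': 0.0007, 'rz': 0.0139}
{'x': -0.1113, 'y': -0.0038, 'z': -0.0255, 'rx': 0.0005, 'ry': 0.0007, 'rz': 0.0139}
{'x': -0.1113, 'y': 0.001, 'z': -0.0257, 'rx': 0.0005, 'ry': 0.0007, 'rz': 0.0139}
```

View pics/w1.png

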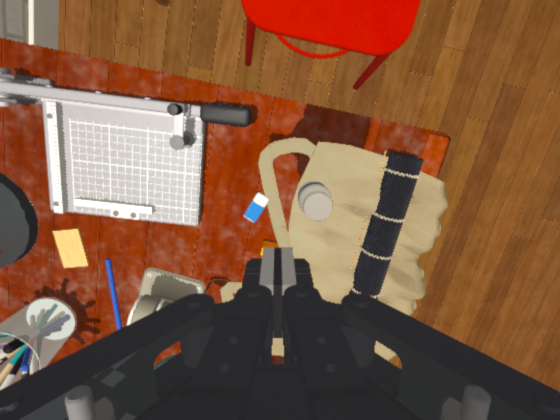

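The wrist view shows the trimmer at upper left: handle (225,115), knob (175,108), pivot (180,141), bed corners about (200,222) and (62,212). I'll take a second view closer over it.

Emit:
apply_moves:
  moves:
    - {"claw": -1,"x": -0.111,"y": -0.0085,"z": -0.025,"rx": 0,"ry": 0,"rz": 0.014}
    - {"claw": -1,"x": -0.111,"y": -0.004,"z": -0.025,"rx": 0,"ry": 0,"rz": 0.014}
    - {"claw": -1,"x": -0.111,"y": 0.001,"z": -0.025,"rx": 0,"ry": 0,"rz": 0.014}
    - {"claw": -1,"x": 0,"y": 0,"z": 0,"rx": 0,"ry": 0,"rz": 0}

```text
clock: 1.6
tool_pos: [0.4199, -0.1294, 0.3799]
tcp_rot: [-0.535, 0.845, 0.003, 0.002]
wrist_force: [-0.9, 0.5, 0.0]
gripper_width: -0.0002
```

```bash
python3 - <<'E'
from h import *
stat();snap("wrist","w2")
crop("w2",0,0,560,300,1.42,"w2c")
E
```

```text
t 1.6 p [ 0.4199 -0.1294  0.3799] yaw -115.35 zt [ 0.001  0.007 -1.   ] F [-0.9  0.5  0. ] w -0.0002 q [ 0.29  0.08 -0.09  2.07 -0.    1.   -1.82]
```

View pics/w2c.png

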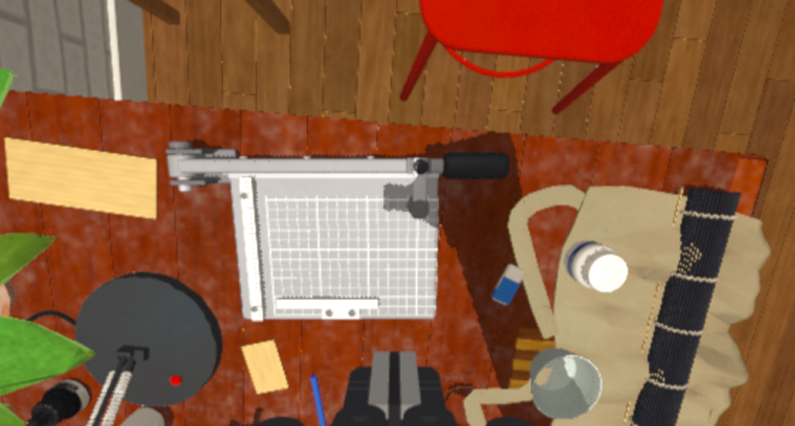

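The trimmer is nearly aligned with the picture here. The strip is clear of leaves at left, spanning (4,138)-(158,218) in this enlarged crop. I'll zoom in for the feature pixels.

```bash
python3 - <<'E'
from h import *
crop("w2",115,95,375,235,3,"w2t")
crop("w2",0,85,130,165,6,"w2s")
crop("w1",20,60,260,240,3.3,"w1t")
E
```

```text
(no output)
```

View pics/w2t.png

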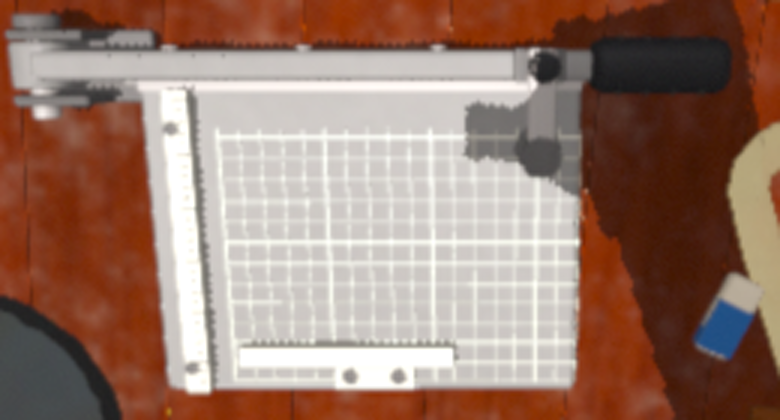

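View pics/w2s.png

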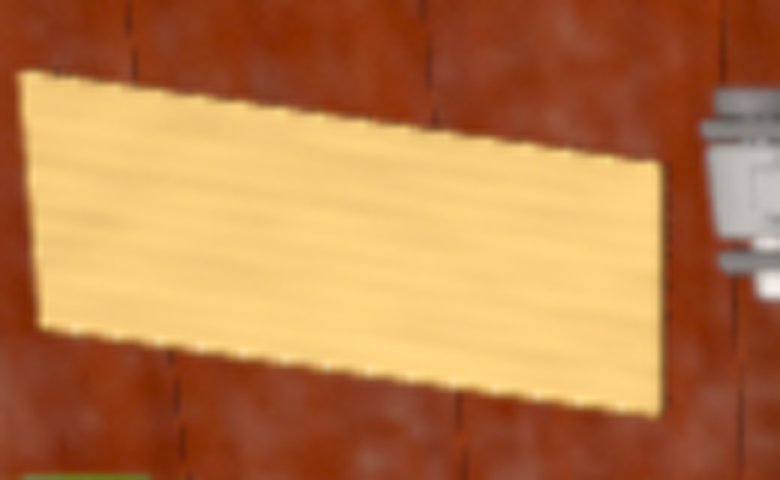

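View pics/w1t.png

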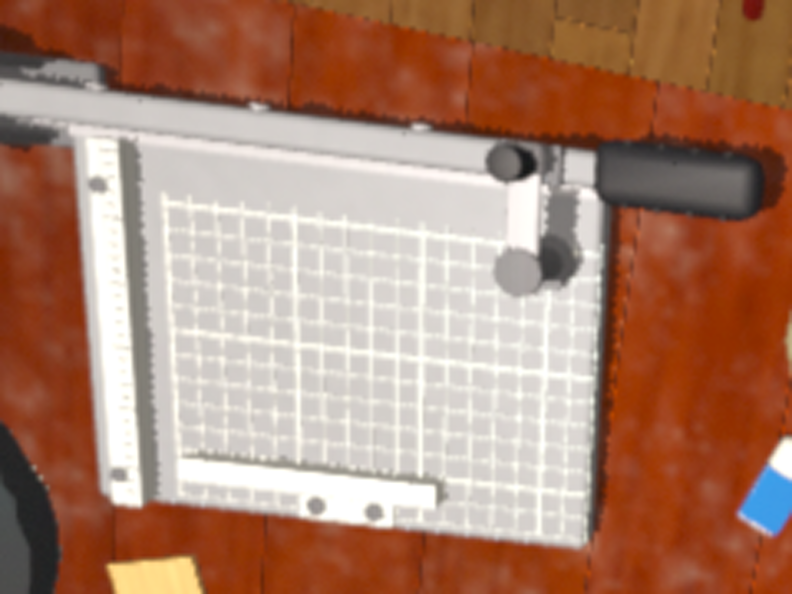

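```bash
cat > m1.py <<'E'
from h import *
w1=load("w1");w2=load("w2")
def A(x,y): return 20+(x+.5)/3.3-.5,60+(y+.5)/3.3-.5
def B(x,y): return 115+(x+.5)/3-.5,95+(y+.5)/3-.5
def C(x,y): return (x+.5)/6-.5,85+(y+.5)/6-.5
P={}
for n,a,b in [("bedBR",(590,545),(575,386)),("bedTL",(77,135),(142,84)),("bedTR?",(609,214),(581,86)),("knobtop",(508,160),(542,64)),("pivtop",(518,271),(540,156)),("handR",(765,187),(733,68)),("handL",(598,165),(592,63)),("fenceTopR",(119,140),(189,88)),("fenceBotR",(141,504),(211,390)),("stopTopR",(439,483),(456,346)),("stopTopL",(182,455),(237,347))]:
    p,e=tri(ray(w1,*A(*a)),ray(w2,*B(*b)));print(n,np.round(p,4),np.round(e,4));P[n]=p
def fr(O,ang,p): 
    c,s=np.cos(ang),np.sin(ang);d=np.asarray(p)[:2]-O;return np.array([c*d[0]+s*d[1],-s*d[0]+c*d[1]])
print("w2 on z planes")
for n,b,z in [("bedBR",(575,386),.024),("bedBL",(171,386),.024),("bedTL",(142,84),.024),("bedTR",(581,86),.024),("fT",(189,88),.035),("fB",(211,390),.035),("stR",(456,346),.035),("stL",(237,347),.035),("knob",(542,64),.088),("piv",(540,156),.07)]:
    p=onz(w2,*B(*b),z);print(n,np.round(p,4));P[n]=p
print("strip")
S=[onz(w2,*C(*b),.005) for b in [(18,70),(662,160),(661,416),(40,327)]]
for p in S: print(np.round(p,4))
d=(S[1]+S[2]-S[0]-S[3])/2;print("len",np.linalg.norm(d),"wid",np.linalg.norm((S[0]+S[1]-S[2]-S[3])/2),"c",sum(S)/4,"ang long",np.degrees(np.arctan2(d[1],d[0])))
v=P["bedBL"]-P["bedBR"];print("bed x ang",np.degrees(np.arctan2(v[1],v[0])),np.linalg.norm(v))
v=P["fB"]-P["fT"];print("fence ang-90",np.degrees(np.arctan2(v[1],v[0]))-90,np.linalg.norm(v))
v=P["stL"]-P["stR"];print("stop ang",np.degrees(np.arctan2(v[1],v[0])),np.linalg.norm(v))
E
python3 m1.py
```

```text
bedBR [ 0.315  -0.1251  0.0175] [0.0003 0.0003]
bedTL [ 0.5359 -0.0027  0.0212] [0.0015 0.0015]
bedTR? [ 0.4456 -0.1864  0.0174] [0.0037 0.0037]
knobtop [ 0.468  -0.1732  0.0793] [0.0002 0.0002]
pivtop [ 0.433  -0.1571  0.0646] [0.0002 0.0002]
handR [ 0.4311 -0.2494  0.0471] [0.0013 0.0013]
handL [ 0.4585 -0.1943  0.0472] [0.0004 0.0004]
fenceTopR [ 0.5245 -0.0268  0.0378] [0.0004 0.0004]
fenceBotR [0.395  0.0364 0.036 ] [0.0002 0.0002]
stopTopR [ 0.3639 -0.0822  0.0334] [0.0001 0.0001]
stopTopL [0.4074 0.0178 0.0255] [0.0001 0.0001]
w2 on z planes
bedBR [ 0.317  -0.1255  0.024 ]
bedBL [0.4033 0.0586 0.024 ]
bedTL [ 0.537  -0.0042  0.024 ]
bedTR [ 0.4496 -0.1872  0.024 ]
fT [ 0.5251 -0.0261  0.035 ]
fB [0.395  0.0367 0.035 ]
stR [ 0.3641 -0.0824  0.035 ]
stL [0.4089 0.0142 0.035 ]
knob [ 0.4685 -0.173   0.088 ]
piv [ 0.4339 -0.1572  0.07  ]
strip
[0.6672 0.1883 0.005 ]
[0.5847 0.0615 0.005 ]
[0.5335 0.0955 0.005 ]
[0.6168 0.2214 0.005 ]
len 0.1511137943862184 wid 0.06090437841688159 c [0.60056255 0.14168342 0.005     ] ang long -123.26096031639598
bed x ang 64.88043793259675 0.2033659096640963
fence ang-90 64.21774569571718 0.14452021104386217
stop ang 65.13372259073986 0.1064973355356633
```

```bash
python3 - <<'E'
from h import *
plan([0.441,-0.230,0.105],-115.3)
E
```

```text
{'x': 0.0332, 'y': -0.0266, 'z': 0.114}
{'x': 0.0331, 'y': -0.0265, 'z': 0.114}
{'x': 0.0331, 'y': -0.0264, 'z': 0.114}
{'x': 0.033, 'y': -0.0263, 'z': 0.1141}
{'x': 0.0329, 'y': -0.0262, 'z': 0.1141}
{'x': 0.0328, 'y': -0.0261, 'z': 0.1142}
```

Emit:
apply_moves:
  moves:
    - {"claw": -1,"x": 0.033,"y": -0.0265,"z": 0.114,"rx": 0,"ry": 0,"rz": 0}
    - {"claw": -1,"x": 0.033,"y": -0.0265,"z": 0.114,"rx": 0,"ry": 0,"rz": 0}
    - {"claw": -1,"x": 0.033,"y": -0.0265,"z": 0.114,"rx": 0,"ry": 0,"rz": 0}
    - {"claw": -1,"x": 0.033,"y": -0.0265,"z": 0.114,"rx": 0,"ry": 0,"rz": 0}
    - {"claw": -1,"x": 0.033,"y": -0.0265,"z": 0.114,"rx": 0,"ry": 0,"rz": 0}

```text
clock: 2.15
tool_pos: [0.4432, -0.222, 0.1518]
tcp_rot: [-0.534, 0.845, -0.006, 0.006]
wrist_force: [0.4, 0.3, 0.3]
gripper_width: 0.0003
```

Emit:
apply_moves:
  moves:
    - {"claw": -1,"x": 0.033,"y": -0.0265,"z": 0.105,"rx": 0,"ry": 0,"rz": 0}
    - {"claw": -1,"x": 0,"y": 0,"z": 0.01,"rx": 0,"ry": 0,"rz": 0}

```text
clock: 2.35
tool_pos: [0.443, -0.2437, 0.0987]
tcp_rot: [-0.532, 0.847, -0.003, 0.002]
wrist_force: [-0.8, 0.5, 0.6]
gripper_width: 0.0001
```

```bash
python3 - <<'E'
from h import *
stat();plan([0.441,-0.230,0.083],-115.3)
snap("wrist","w3")
E
```

```text
t 2.35 p [ 0.443  -0.2437  0.0987] yaw -115.72 zt [ 0.007 -0.003 -1.   ] F [-0.8  0.5  0.6] w 0.0001 q [ 0.44  0.58 -0.03  2.21  0.05  0.35 -1.65]
{'x': -0.0286, 'y': 0.0197, 'z': 0.0391, 'rx': -0.0024, 'rz': -0.0024}
```

View pics/w3.png

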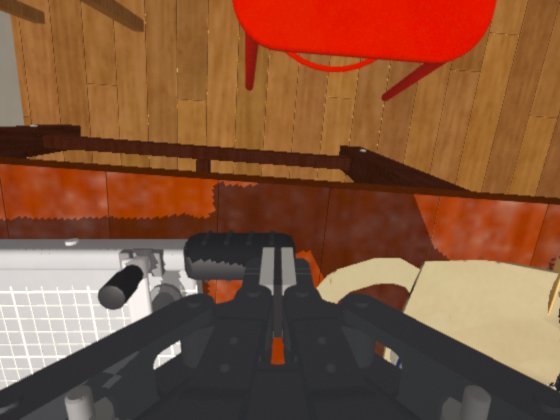

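The wrist view shows the fingertips at about (280,250), near the outer end of the grip, which spans columns 185–295. I'll shift back towards its middle and press down.

```bash
python3 - <<'E'
from h import *
plan([0.444,-0.224,0.086],-115.3)
E
```

```text
{'x': -0.0431, 'y': 0.0189, 'z': 0.0353, 'rx': -0.0027, 'rz': -0.0021}
```

Emit:
apply_moves:
  moves:
    - {"claw": -1,"x": -0.043,"y": 0.019,"z": 0.02,"rx": -0.0025,"ry": 0,"rz": -0.002}
    - {"claw": -1,"x": 0,"y": 0,"z": 0.015,"rx": 0,"ry": 0,"rz": 0}
    - {"claw": -1,"x": 0,"y": 0,"z": 0.015,"rx": 0,"ry": 0,"rz": 0}

```text
clock: 2.7
tool_pos: [0.4441, -0.2261, 0.0832]
tcp_rot: [-0.534, 0.845, -0.002, 0.001]
wrist_force: [0.1, 0.3, -0.1]
gripper_width: 0.0
```

```bash
python3 - <<'E'
from h import *
stat()
E
```

```text
t 2.7 p [ 0.4441 -0.2261  0.0832] yaw -115.44 zt [ 0.005 -0.003 -1.   ] F [ 0.1  0.3 -0.1] w 0.0 q [ 0.4   0.6  -0.02  2.23  0.04  0.31 -1.68]
```

Emit:
apply_moves:
  moves:
    - {"claw": -1,"x": 0,"y": 0,"z": 0.0075,"rx": 0,"ry": 0,"rz": 0}
    - {"claw": -1,"x": 0,"y": 0,"z": 0.0075,"rx": 0,"ry": 0,"rz": 0}
    - {"claw": -1,"x": 0,"y": 0,"z": 0.0075,"rx": 0,"ry": 0,"rz": 0}

```text
clock: 3.0
tool_pos: [0.4451, -0.2275, 0.0764]
tcp_rot: [-0.534, 0.846, -0.005, 0.003]
wrist_force: [0.1, -0.1, 0.4]
gripper_width: 0.0001
```

Emit:
apply_moves:
  moves:
    - {"claw": -1,"x": 0,"y": 0,"z": 0.0075,"rx": 0,"ry": 0,"rz": 0}
    - {"claw": -1,"x": 0,"y": 0,"z": 0.0075,"rx": 0,"ry": 0,"rz": 0}

```text
clock: 3.2
tool_pos: [0.4453, -0.2279, 0.074]
tcp_rot: [-0.534, 0.846, -0.005, 0.003]
wrist_force: [-8.0, 5.5, 51.8]
gripper_width: 0.0
```

Emit:
apply_moves:
  moves:
    - {"claw": -1,"x": 0,"y": 0,"z": -0.02,"rx": 0,"ry": 0,"rz": 0}
    - {"claw": -1,"x": 0,"y": 0,"z": -0.06,"rx": 0,"ry": 0,"rz": 0}
    - {"claw": -0.2,"x": 0,"y": 0,"z": -0.06,"rx": 0,"ry": 0,"rz": 0}

```text
clock: 3.5
tool_pos: [0.4441, -0.2275, 0.131]
tcp_rot: [-0.534, 0.846, -0.004, 0.002]
wrist_force: [0.7, -0.1, -0.2]
gripper_width: 0.0135
```

```bash
python3 - <<'E'
from h import *
stat();plan([0.468,-0.1732,0.125],-115.3)
snap("scene","s1")
crop("s1",180,120,420,300,3.3,"s1c")
E
```

```text
t 3.5 p [ 0.4441 -0.2275  0.131 ] yaw -115.5 zt [ 0.008 -0.005 -1.   ] F [ 0.7 -0.1 -0.2] w 0.0135 q [ 0.4   0.51 -0.03  2.21  0.04  0.41 -1.67]
{'x': -0.0741, 'y': 0.0024, 'z': 0.0074, 'rx': -0.0015, 'rz': -0.0006}
{'x': -0.0741, 'y': 0.0022, 'z': 0.0074, 'rx': -0.0015, 'rz': -0.0006}
```

View pics/s1c.png

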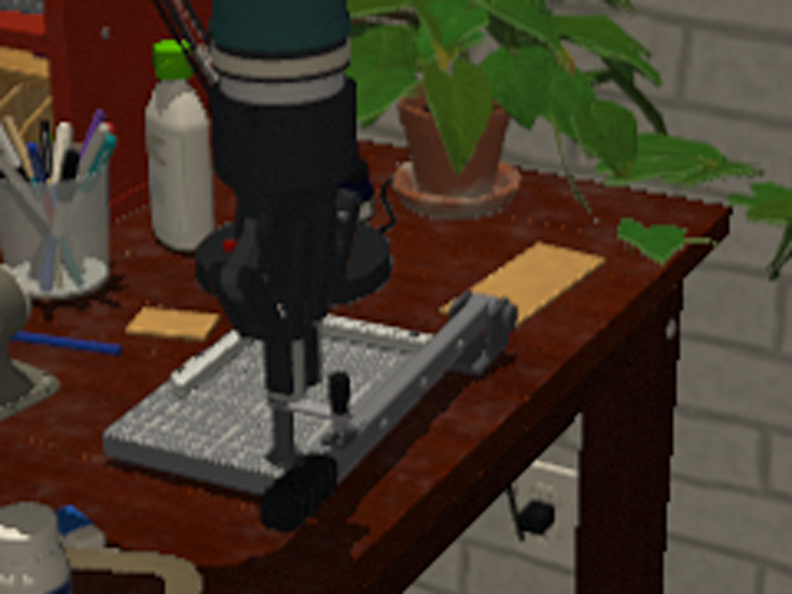

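The grip has dropped about 4 px in the scene view (its lower edge went from 517 to 530 in the 3.3x crop), so the arm is down. Next is the knob.

Emit:
apply_moves:
  moves:
    - {"claw": 0.0,"x": -0.074,"y": 0.0025,"z": 0.0,"rx": -0.0015,"ry": 0,"rz": 0}
    - {"claw": 0.0,"x": -0.074,"y": 0.002,"z": 0.005,"rx": -0.0015,"ry": 0,"rz": 0}
    - {"claw": 0.0,"x": 0,"y": 0,"z": 0,"rx": 0,"ry": 0,"rz": 0}

```text
clock: 3.85
tool_pos: [0.472, -0.1754, 0.1344]
tcp_rot: [-0.531, 0.847, -0.006, 0.003]
wrist_force: [0.1, 0.7, -0.5]
gripper_width: 0.0427
```

```bash
python3 - <<'E'
from h import *
stat();plan([0.468,-0.1732,0.095],-115.3)
c=snap("wrist","w4");print(proj(c,[0.468,-0.1732,0.088]))
E
```

```text
t 3.85 p [ 0.472  -0.1754  0.1344] yaw -115.81 zt [ 0.011 -0.006 -1.   ] F [ 0.1  0.7 -0.5] w 0.0427 q [ 0.27  0.51 -0.01  2.2   0.02  0.42 -1.78]
{'x': -0.0006, 'y': 0.0127, 'z': 0.0984, 'rx': -0.0041, 'rz': -0.0029}
[277.80369629 255.80747707]
```

View pics/w4.png

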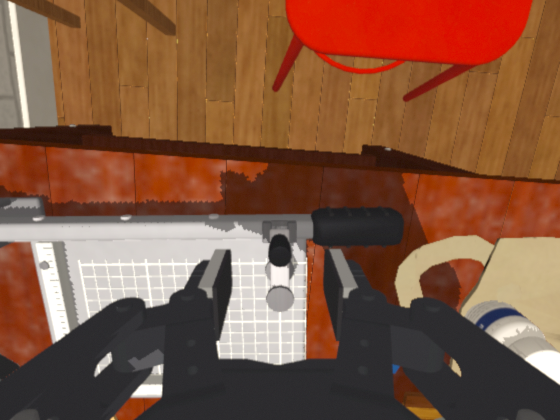

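```bash
python3 - <<'E'
from h import *
crop("w4",220,200,340,320,5,"w4c")
c=load("w4")
for z in (.064,.076,.088): print(proj(c,[0.468,-0.1732,z]), proj(c,[0.4336,-0.157,z]))
E
```

```text
[277.75595065 239.57536856] [278.2856872 295.6137758]
[277.77836518 247.19564728] [278.33770135 306.10078777]
[277.80369629 255.80747707] [278.39612158 317.87938336]
```

View pics/w4c.png

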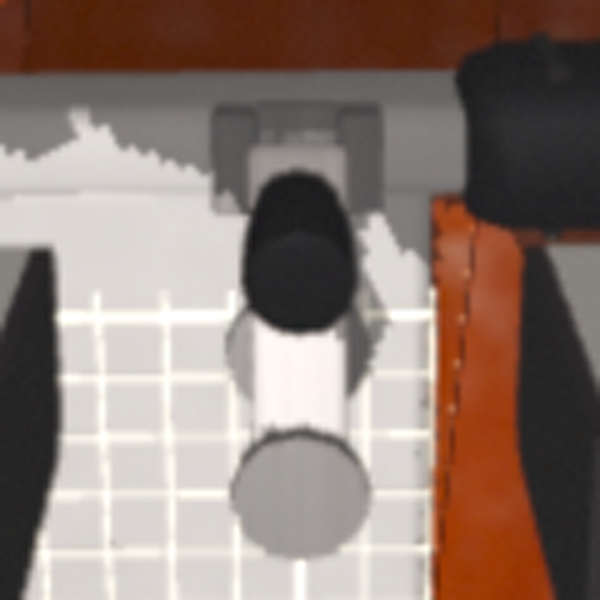

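Emit:
apply_moves:
  moves:
    - {"claw": 0.0,"x": 0.002,"y": 0.0125,"z": 0.05,"rx": -0.004,"ry": 0,"rz": -0.003}
    - {"claw": 0.0,"x": 0,"y": 0,"z": 0.045,"rx": 0,"ry": 0,"rz": 0}
    - {"claw": 0.0,"x": 0,"y": 0,"z": 0.0,"rx": 0,"ry": 0,"rz": 0}

```text
clock: 4.2
tool_pos: [0.466, -0.1787, 0.0959]
tcp_rot: [-0.534, 0.846, -0.002, -0.001]
wrist_force: [-0.3, -0.2, -0.6]
gripper_width: 0.0429
```

```bash
python3 - <<'E'
from h import *
stat();plan([0.4675,-0.1735,0.093],-115.3)
E
```

```text
t 4.2 p [ 0.466  -0.1787  0.0959] yaw -115.5 zt [ 0.001 -0.004 -1.   ] F [-0.3 -0.2 -0.6] w 0.0429 q [ 0.28  0.58 -0.01  2.22  0.03  0.34 -1.77]
{'x': -0.0134, 'y': 0.0022, 'z': 0.0073, 'rx': -0.0007, 'ry': -0.0011, 'rz': -0.0011}
```

Emit:
apply_moves:
  moves:
    - {"claw": 0.0,"x": -0.0135,"y": 0.002,"z": 0.006,"rx": 0,"ry": 0,"rz": 0}
    - {"claw": -1,"x": 0,"y": 0,"z": 0,"rx": 0,"ry": 0,"rz": 0}
    - {"claw": -1,"x": 0,"y": 0,"z": 0,"rx": 0,"ry": 0,"rz": 0}
    - {"claw": -1,"x": 0,"y": 0,"z": 0,"rx": 0,"ry": 0,"rz": 0}
  grip_force: 20

```text
clock: 4.6
tool_pos: [0.4674, -0.1745, 0.0944]
tcp_rot: [-0.533, 0.846, -0.002, -0.001]
wrist_force: [0.4, 2.8, -5.3]
gripper_width: 0.012
```

```bash
python3 - <<'E'
from h import *
stat();stat()
snap("wrist","w5")
crop("w5",180,160,380,320,4,"w5c")
E
```

```text
t 4.6 p [ 0.4674 -0.1745  0.0944] yaw -115.64 zt [ 0.001 -0.005 -1.   ] F [ 0.4  2.8 -5.3] w 0.012 q [ 0.27  0.58 -0.01  2.22  0.03  0.34 -1.78]
t 4.6 p [ 0.4674 -0.1745  0.0944] yaw -115.64 zt [ 0.001 -0.005 -1.   ] F [ 0.4  2.8 -5.3] w 0.012 q [ 0.27  0.58 -0.01  2.22  0.03  0.34 -1.78]
```

View pics/w5c.png

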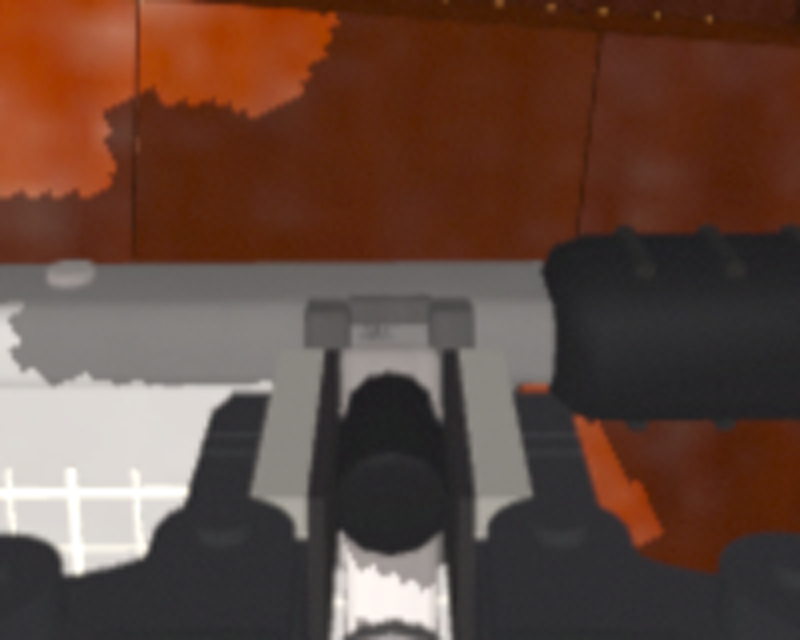

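The knob is pinched (12 mm) and centred between the pads at about (390,470) in the crop. I'll start swinging.

Emit:
apply_moves:
  moves:
    - {"claw": -1,"x": -0.019,"y": 0.002,"z": 0,"rx": 0,"ry": 0,"rz": 0}
    - {"claw": -1,"x": -0.018,"y": 0.0055,"z": 0,"rx": 0,"ry": 0,"rz": 0}
    - {"claw": -1,"x": -0.0165,"y": 0.009,"z": 0,"rx": 0,"ry": 0,"rz": 0}

```text
clock: 4.95
tool_pos: [0.4723, -0.1594, 0.0948]
tcp_rot: [-0.531, 0.847, -0.008, -0.001]
wrist_force: [2.0, -6.3, -5.6]
gripper_width: 0.0116
```

```bash
cat >> h.py <<'E'
PIV=np.array([0.4336,-0.1570]);ANG=np.radians(64.7)
XH=np.array([np.cos(ANG),np.sin(ANG)]);YH=np.array([-XH[1],XH[0]])
HOME=np.array([0.470,-0.0327])
def tohome(p): d=np.asarray(p)[:2]-HOME;return np.array([d@XH,d@YH])
def fromhome(x,y): return HOME+x*XH+y*YH
def swing(step,n,lead=0.0):
    s=get_state();d=np.array(s["tool_pos"])[:2]-PIV;M=T_tool(s)[:3,:3]
    th=np.arctan2(d@XH,-d@YH);print("theta",round(th,3),"r",np.round(np.linalg.norm(d),4))
    P=np.array(s["tool_pos"])
    for i in range(n):
        t=min(th+step*(i+1),3.05);Q=np.append(PIV+0.038*(np.sin(t)*XH-np.cos(t)*YH),0.0935)
        print(round(t,2),np.round(M.T@(Q-P)/0.4,4));P=Q
E
python3 - <<'E'
from h import *
stat();swing(0.2,5)
E
```

```text
t 4.95 p [ 0.4723 -0.1594  0.0948] yaw -115.89 zt [ 0.007 -0.014 -1.   ] F [ 2.  -6.3 -5.6] w 0.0116 q [ 0.22  0.58  0.01  2.23  0.03  0.33 -1.82]
theta 0.379 r 0.0388
0.58 [-0.016   0.0108  0.0029]
0.78 [-0.0146  0.0121 -0.0003]
0.98 [-0.0119  0.0147 -0.0003]
1.18 [-0.0088  0.0168 -0.0003]
1.38 [-0.0053  0.0182 -0.0003]
```

Emit:
apply_moves:
  moves:
    - {"claw": -1,"x": -0.02,"y": 0.0125,"z": 0,"rx": 0,"ry": 0,"rz": 0}
    - {"claw": -1,"x": -0.018,"y": 0.015,"z": 0,"rx": 0,"ry": 0,"rz": 0}
    - {"claw": -1,"x": -0.0145,"y": 0.018,"z": 0,"rx": 0,"ry": 0,"rz": 0}

```text
clock: 5.25
tool_pos: [0.4683, -0.1399, 0.095]
tcp_rot: [-0.529, 0.849, -0.014, -0.0]
wrist_force: [0.4, -7.1, -3.8]
gripper_width: 0.012
```

```bash
python3 - <<'E'
from h import *
stat();swing(0.25,5)
snap("wrist","w6")
E
```

```text
t 5.25 p [ 0.4683 -0.1399  0.095 ] yaw -116.15 zt [ 0.015 -0.025 -1.   ] F [ 0.4 -7.1 -3.8] w 0.012 q [ 0.16  0.57  0.03  2.26  0.02  0.3  -1.86]
theta 0.899 r 0.0387
1.15 [-0.0107  0.0215  0.003 ]
1.4 [-0.0066  0.0227 -0.0007]
1.65 [-0.0008  0.0237 -0.0006]
1.9 [ 0.0051  0.0231 -0.0005]
2.15 [ 0.0107  0.0211 -0.0003]
```

View pics/w6.png

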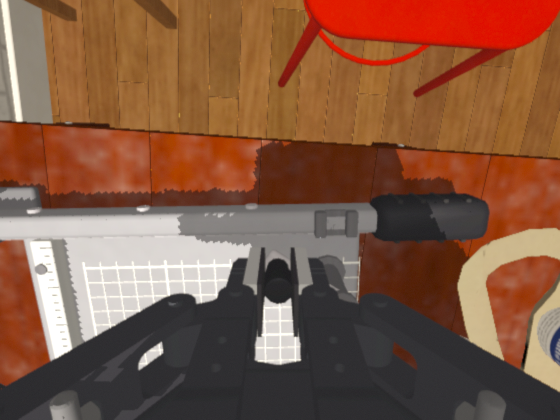

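The catch is out of the notch, which now shows empty at (335,222), and it is following the pads. I'll keep swinging.

Emit:
apply_moves:
  moves:
    - {"claw": -1,"x": -0.0135,"y": 0.026,"z": 0,"rx": -0.003,"ry": 0,"rz": 0}
    - {"claw": -1,"x": -0.008,"y": 0.028,"z": 0,"rx": -0.003,"ry": 0,"rz": 0}
    - {"claw": -1,"x": -0.001,"y": 0.029,"z": 0,"rx": -0.003,"ry": 0,"rz": 0}

```text
clock: 5.6
tool_pos: [0.4473, -0.1227, 0.0955]
tcp_rot: [-0.528, 0.849, -0.009, -0.005]
wrist_force: [4.5, -4.2, -9.5]
gripper_width: 0.0119
```

```bash
python3 - <<'E'
from h import *
stat();swing(0.25,5)
E
```

```text
t 5.6 p [ 0.4473 -0.1227  0.0955] yaw -116.32 zt [ 0.001 -0.021 -1.   ] F [ 4.5 -4.2 -9.5] w 0.0119 q [ 0.13  0.56  0.03  2.3   0.01  0.28 -1.88]
theta 1.632 r 0.037
1.88 [0.0021 0.0235 0.0047]
2.13 [ 0.0104  0.0213 -0.    ]
2.38 [0.0153 0.0181 0.0001]
2.63 [0.0193 0.0137 0.0002]
2.88 [0.0221 0.0085 0.0003]
```

Emit:
apply_moves:
  moves:
    - {"claw": -1,"x": 0.004,"y": 0.029,"z": 0,"rx": 0,"ry": 0,"rz": 0}
    - {"claw": -1,"x": 0.013,"y": 0.026,"z": 0,"rx": 0,"ry": 0,"rz": 0}
    - {"claw": -1,"x": 0.019,"y": 0.022,"z": 0,"rx": 0,"ry": 0,"rz": 0}

```text
clock: 5.9
tool_pos: [0.4217, -0.1196, 0.0956]
tcp_rot: [-0.53, 0.848, -0.014, 0.002]
wrist_force: [2.5, 7.7, -6.7]
gripper_width: 0.0118
```

```bash
python3 - <<'E'
from h import *
stat();swing(0.25,4)
E
```

```text
t 5.9 p [ 0.4217 -0.1196  0.0956] yaw -115.96 zt [ 0.018 -0.02  -1.   ] F [ 2.5  7.7 -6.7] w 0.0118 q [ 0.14  0.54  0.03  2.37  0.02  0.22 -1.88]
theta 2.321 r 0.0393
2.57 [0.0206 0.0129 0.0051]
2.82 [ 0.0215  0.01   -0.    ]
3.05 [0.0213 0.0042 0.0001]
3.05 [0. 0. 0.]
```

Emit:
apply_moves:
  moves:
    - {"claw": -1,"x": 0.026,"y": 0.015,"z": 0,"rx": 0,"ry": 0,"rz": 0}
    - {"claw": -1,"x": 0.026,"y": 0.011,"z": 0,"rx": 0,"ry": 0,"rz": 0}

```text
clock: 6.1
tool_pos: [0.4036, -0.126, 0.0953]
tcp_rot: [-0.536, 0.844, -0.01, 0.004]
wrist_force: [3.0, 6.4, -2.3]
gripper_width: 0.012
```

```bash
python3 - <<'E'
from h import *
stat();swing(0.25,4)
E
```

```text
t 6.1 p [ 0.4036 -0.126   0.0953] yaw -115.19 zt [ 0.018 -0.013 -1.   ] F [ 3.   6.4 -2.3] w 0.012 q [ 0.18  0.53  0.01  2.4   0.03  0.19 -1.85]
theta 2.78 r 0.0431
3.03 [ 0.0276 -0.0063  0.0048]
3.05 [0.0019 0.0002 0.    ]
3.05 [0. 0. 0.]
3.05 [0. 0. 0.]
```

Emit:
apply_moves:
  moves:
    - {"claw": -1,"x": 0.02,"y": -0.004,"z": 0,"rx": 0,"ry": 0,"rz": 0}
    - {"claw": -1,"x": 0.012,"y": -0.002,"z": 0,"rx": 0,"ry": 0,"rz": 0}

```text
clock: 6.3
tool_pos: [0.3966, -0.1317, 0.0953]
tcp_rot: [-0.541, 0.841, -0.005, 0.003]
wrist_force: [2.3, 5.6, -2.5]
gripper_width: 0.0115
```

```bash
python3 - <<'E'
from h import *
stat();swing(0.25,1)
snap("wrist","w7")
E
```

```text
t 6.3 p [ 0.3966 -0.1317  0.0953] yaw -114.52 zt [ 0.01  -0.005 -1.   ] F [ 2.3  5.6 -2.5] w 0.0115 q [ 0.22  0.53 -0.01  2.4   0.04  0.2  -1.83]
theta 2.983 r 0.0448
3.05 [ 0.0093 -0.0158  0.0047]
```

View pics/w7.png

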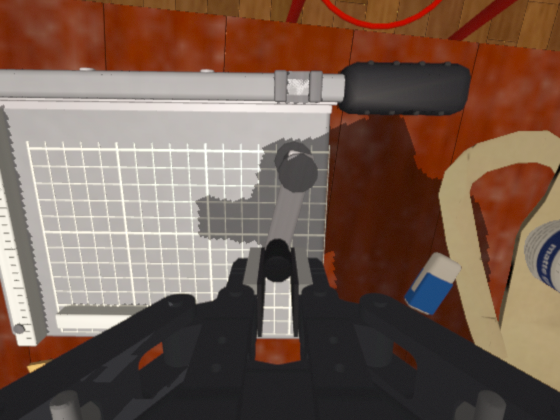

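The knob at (278,262) lies almost straight along +y from the pivot at (297,170), so the catch is at about 2.9 rad. One more nudge, then release and lift.

Emit:
apply_moves:
  moves:
    - {"claw": -1,"x": 0.012,"y": -0.003,"z": 0,"rx": 0,"ry": 0,"rz": 0}
    - {"claw": -0.3,"x": 0,"y": 0,"z": 0,"rx": 0,"ry": 0,"rz": 0}
    - {"claw": -0.3,"x": 0,"y": 0,"z": 0,"rx": 0,"ry": 0,"rz": 0}
    - {"claw": -0.3,"x": 0,"y": 0,"z": -0.08,"rx": 0,"ry": 0,"rz": 0}
    - {"claw": -0.3,"x": 0,"y": 0,"z": -0.1,"rx": 0,"ry": 0,"rz": 0}

```text
clock: 6.85
tool_pos: [0.3916, -0.1325, 0.1658]
tcp_rot: [-0.543, 0.84, 0.002, -0.001]
wrist_force: [1.0, 0.9, -0.7]
gripper_width: 0.0297
```

```bash
python3 - <<'E'
from h import *
stat();c=snap("wrist","w8");snap("top","t8")
crop("t8",160,130,420,290,3,"t8c")
E
```

```text
t 6.85 p [ 0.3916 -0.1325  0.1658] yaw -114.27 zt [-0.004  0.001 -1.   ] F [ 1.   0.9 -0.7] w 0.0297 q [ 0.24  0.37 -0.03  2.36  0.03  0.42 -1.81]
```

View pics/w8.png

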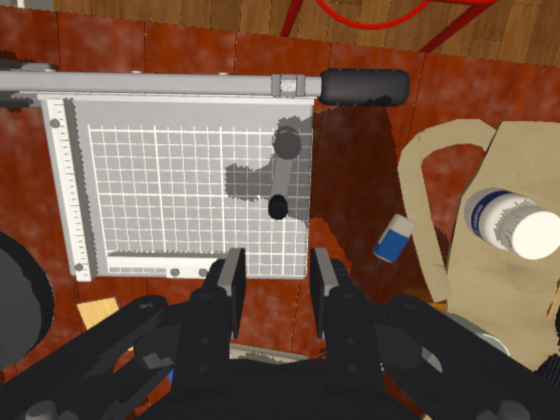

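The catch is clear: the knob at (278,207) lies straight down from the pivot at (287,142). Next I turn the jaws across the handle.

```bash
python3 - <<'E'
from h import *
p=fromhome(-.182,-.058);print(p)
plan([*p,0.115],-25.3)
E
```

```text
[ 0.44465766 -0.22202978]
{'x': 0.0137, 'y': -0.0185, 'z': 0.0125, 'rz': -0.0449}
{'x': 0.0162, 'y': -0.0164, 'z': 0.0125, 'rz': -0.0449}
{'x': 0.0183, 'y': -0.0139, 'z': 0.0125, 'rz': -0.0449}
{'x': 0.0201, 'y': -0.0112, 'z': 0.0124, 'rz': -0.0449}
{'x': 0.0215, 'y': -0.0083, 'z': 0.0124, 'rz': -0.0449}
{'x': 0.0225, 'y': -0.0052, 'z': 0.0124, 'rz': -0.0449}
{'x': 0.023, 'y': -0.002, 'z': 0.0124, 'rz': -0.0449}
{'x': 0.023, 'y': 0.0012, 'z': 0.0124, 'rz': -0.0449}
{'x': 0.0226, 'y': 0.0045, 'z': 0.0124, 'rz': -0.0449}
{'x': 0.0218, 'y': 0.0076, 'z': 0.0124, 'rz': -0.0449}
{'x': 0.0205, 'y': 0.0106, 'z': 0.0124, 'rz': -0.0449}
```

Emit:
apply_moves:
  moves:
    - {"claw": 0.3,"x": 0.0135,"y": -0.0185,"z": 0,"rx": 0,"ry": 0,"rz": -0.047}
    - {"claw": 0.3,"x": 0.016,"y": -0.0165,"z": 0,"rx": 0,"ry": 0,"rz": -0.047}
    - {"claw": 0.3,"x": 0.0185,"y": -0.014,"z": 0,"rx": 0,"ry": 0,"rz": -0.047}
    - {"claw": 0.3,"x": 0.02,"y": -0.011,"z": 0,"rx": 0,"ry": 0,"rz": -0.047}
    - {"claw": 0.3,"x": 0.0215,"y": -0.0085,"z": 0,"rx": 0,"ry": 0,"rz": -0.047}

```text
clock: 7.45
tool_pos: [0.4177, -0.1745, 0.1705]
tcp_rot: [0.813, -0.582, 0.005, -0.001]
wrist_force: [0.6, -0.2, -0.0]
gripper_width: 0.0555
```

Emit:
apply_moves:
  moves:
    - {"claw": 0.3,"x": 0.0225,"y": -0.005,"z": 0.01,"rx": 0,"ry": 0,"rz": -0.047}
    - {"claw": 0.3,"x": 0.023,"y": -0.002,"z": 0.01,"rx": 0,"ry": 0,"rz": -0.047}
    - {"claw": 0.3,"x": 0.023,"y": 0.001,"z": 0.01,"rx": 0,"ry": 0,"rz": -0.047}
    - {"claw": 0.3,"x": 0.0225,"y": 0.0045,"z": 0.01,"rx": 0,"ry": 0,"rz": -0.047}

```text
clock: 7.85
tool_pos: [0.4373, -0.208, 0.1531]
tcp_rot: [0.949, -0.316, 0.004, 0.001]
wrist_force: [0.3, 0.5, 0.7]
gripper_width: 0.0558
```

```bash
python3 - <<'E'
from h import *
stat();p=fromhome(-.182,-.058)
plan([*p,0.115],-25.3)
E
```

```text
t 7.85 p [ 0.4373 -0.208   0.1531] yaw -36.8 zt [ 0.008 -0.004 -1.   ] F [0.3 0.5 0.7] w 0.0558 q [ 0.65  0.48 -0.39  2.22  0.38  0.5  -0.68]
{'x': 0.0175, 'y': 0.0086, 'z': 0.0477, 'ry': -0.0014, 'rz': -0.0319}
{'x': 0.0168, 'y': 0.0103, 'z': 0.0477, 'ry': -0.0014, 'rz': -0.0319}
```

Emit:
apply_moves:
  moves:
    - {"claw": 0.3,"x": 0.0175,"y": 0.0085,"z": 0.04,"rx": 0,"ry": -0.0015,"rz": -0.032}
    - {"claw": 0.3,"x": 0.017,"y": 0.0105,"z": 0.03,"rx": 0,"ry": -0.0015,"rz": -0.032}
    - {"claw": 0.3,"x": 0,"y": 0,"z": 0,"rx": 0,"ry": 0,"rz": 0}

```text
clock: 8.15
tool_pos: [0.4446, -0.2247, 0.1227]
tcp_rot: [0.976, -0.217, -0.001, -0.001]
wrist_force: [0.4, 0.1, 0.5]
gripper_width: 0.0554
```

```bash
python3 - <<'E'
from h import *
stat();p=fromhome(-.182,-.058)
plan([*p,0.045],-25.3)
c=snap("wrist","w9")
for x in (-.031,.031): 
  print(proj(c,[*fromhome(-.182+x,-.058),.05]))
E
```

```text
t 8.15 p [ 0.4446 -0.2247  0.1227] yaw -25.01 zt [-0.001  0.002 -1.   ] F [0.4 0.1 0.5] w 0.0554 q [ 0.69  0.56 -0.41  2.2   0.48  0.48 -0.54]
{'x': -0.0011, 'y': -0.0029, 'z': 0.0971, 'ry': 0.0003, 'rz': 0.0008}
{'x': -0.0012, 'y': -0.003, 'z': 0.0971, 'ry': 0.0003, 'rz': 0.0008}
[276.09480571 273.96988177]
[276.64921213 177.38031025]
```

View pics/w9.png

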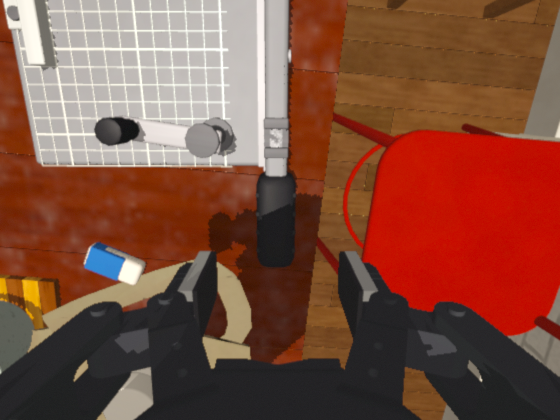

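The handle at (276,220) is centred between the jaws. I'll descend and pinch it.

Emit:
apply_moves:
  moves:
    - {"claw": 0.3,"x": -0.001,"y": -0.003,"z": 0.095,"rx": 0,"ry": 0,"rz": 0}
    - {"claw": 0.3,"x": -0.001,"y": -0.003,"z": 0.09,"rx": 0,"ry": 0,"rz": 0}
    - {"claw": 0.3,"x": 0,"y": 0,"z": 0,"rx": 0,"ry": 0,"rz": 0}

```text
clock: 8.5
tool_pos: [0.4461, -0.2217, 0.0495]
tcp_rot: [0.975, -0.221, 0.002, -0.0]
wrist_force: [0.2, 0.6, 0.8]
gripper_width: 0.0555
```

```bash
python3 - <<'E'
from h import *
stat();p=fromhome(-.182,-.058)
plan([*p,0.045],-25.3)
E
```

```text
t 8.5 p [ 0.4461 -0.2217  0.0495] yaw -25.53 zt [ 0.003 -0.    -1.   ] F [0.2 0.6 0.8] w 0.0555 q [ 0.57  0.68 -0.27  2.23  0.59  0.3  -0.66]
{'x': -0.0029, 'y': 0.0023, 'z': 0.0113, 'rx': -0.0004, 'ry': -0.001, 'rz': -0.0013}
```

Emit:
apply_moves:
  moves:
    - {"claw": -1,"x": -0.003,"y": 0.002,"z": 0.008,"rx": 0,"ry": 0,"rz": 0}
    - {"claw": -1,"x": 0,"y": 0,"z": 0,"rx": 0,"ry": 0,"rz": 0}
    - {"claw": -1,"x": 0,"y": 0,"z": 0,"rx": 0,"ry": 0,"rz": 0}
  grip_force: 35

```text
clock: 8.8
tool_pos: [0.4448, -0.2212, 0.049]
tcp_rot: [0.975, -0.221, 0.002, 0.0]
wrist_force: [-0.2, 0.4, -3.5]
gripper_width: 0.0233
```

```bash
cat >> h.py <<'E'
HIN=fromhome(.095,-.058)
def arc(step,n,off=0.006,R0=0.277):
    s=get_state();M=T_tool(s)[:3,:3];P=np.array(s["tool_pos"])
    G=P+M[:,2]*off; dx=-(G[:2]-HIN)@XH; dz=G[2]-0.032
    a0=np.arctan2(.006,.277);r=np.hypot(dx,dz);th=np.arctan2(dz,dx)-a0
    print("theta",round(th,3),"r",round(r,4),"lat",np.round((G[:2]-HIN)@YH,4))
    G=G.copy()
    for i in range(n):
        t=th+step*(i+1)+a0;Q=np.append(HIN-XH*0.277*np.cos(t),0.032+0.277*np.sin(t))
        print(round(t-a0,2),np.round(M.T@(Q-G)/0.4,4));G=Q
E
python3 - <<'E'
from h import *
stat();arc(.07,5)
E
```

```text
t 8.8 p [ 0.4448 -0.2212  0.049 ] yaw -25.55 zt [ 0.004 -0.002 -1.   ] F [-0.2  0.4 -3.5] w 0.0233 q [ 0.56  0.68 -0.26  2.23  0.6   0.29 -0.66]
theta 0.018 r 0.2764 lat 0.0002
0.09 [ 0.0008 -0.0022 -0.0484]
0.16 [ 0.0002 -0.007  -0.048 ]
0.23 [ 0.0002 -0.0104 -0.0473]
0.3 [ 0.0002 -0.0136 -0.0465]
0.37 [ 0.0001 -0.0169 -0.0454]
```

Emit:
apply_moves:
  moves:
    - {"claw": -1,"x": 0,"y": -0.002,"z": -0.048,"rx": 0,"ry": 0,"rz": 0}
    - {"claw": -1,"x": 0,"y": -0.006,"z": -0.048,"rx": 0,"ry": 0,"rz": 0}
    - {"claw": -1,"x": 0,"y": -0.009,"z": -0.0475,"rx": 0,"ry": 0,"rz": 0}

```text
clock: 9.1
tool_pos: [0.4484, -0.2134, 0.1088]
tcp_rot: [0.976, -0.22, 0.003, -0.001]
wrist_force: [2.3, 3.9, -6.6]
gripper_width: 0.0235
```

```bash
python3 - <<'E'
from h import *
stat();arc(.08,5)
E
```

```text
t 9.1 p [ 0.4484 -0.2134  0.1088] yaw -25.39 zt [ 0.007  0.    -1.   ] F [ 2.3  3.9 -6.6] w 0.0235 q [ 0.65  0.58 -0.39  2.21  0.51  0.43 -0.6 ]
theta 0.237 r 0.2768 lat 0.0003
0.32 [ 0.001  -0.0159 -0.053 ]
0.4 [ 0.0003 -0.0206 -0.0514]
0.48 [ 0.0003 -0.0247 -0.0496]
0.56 [ 0.0002 -0.0286 -0.0474]
0.64 [ 0.0002 -0.0323 -0.045 ]
```

Emit:
apply_moves:
  moves:
    - {"claw": -1,"x": 0,"y": -0.016,"z": -0.053,"rx": 0,"ry": 0,"rz": 0}
    - {"claw": -1,"x": 0,"y": -0.0205,"z": -0.0515,"rx": 0,"ry": 0,"rz": 0}
    - {"claw": -1,"x": 0,"y": -0.0245,"z": -0.0495,"rx": 0,"ry": 0,"rz": 0}
    - {"claw": -1,"x": 0,"y": -0.0285,"z": -0.0475,"rx": 0,"ry": 0,"rz": 0}

```text
clock: 9.5
tool_pos: [0.465, -0.1779, 0.1961]
tcp_rot: [0.976, -0.219, 0.008, -0.003]
wrist_force: [5.3, 2.8, -8.8]
gripper_width: 0.0234
```

```bash
python3 - <<'E'
from h import *
stat();arc(.08,6)
E
```

```text
t 9.5 p [ 0.465  -0.1779  0.1961] yaw -25.26 zt [ 0.017  0.002 -1.   ] F [ 5.3  2.8 -8.8] w 0.0234 q [ 0.68  0.44 -0.52  2.16  0.37  0.62 -0.54]
theta 0.584 r 0.2778 lat 0.0003
0.66 [ 0.0014 -0.0353 -0.0428]
0.74 [ 0.0006 -0.0371 -0.0411]
0.82 [ 0.0006 -0.0403 -0.038 ]
0.9 [ 0.0005 -0.0432 -0.0347]
0.98 [ 0.0005 -0.0458 -0.0311]
1.06 [ 0.0004 -0.0482 -0.0273]
```

Emit:
apply_moves:
  moves:
    - {"claw": -1,"x": 0,"y": -0.0355,"z": -0.044,"rx": 0,"ry": 0,"rz": 0}
    - {"claw": -1,"x": 0,"y": -0.038,"z": -0.0415,"rx": 0,"ry": 0,"rz": 0}
    - {"claw": -1,"x": 0,"y": -0.041,"z": -0.0385,"rx": 0,"ry": 0,"rz": 0}
    - {"claw": -1,"x": 0,"y": -0.044,"z": -0.035,"rx": 0,"ry": 0,"rz": 0}

```text
clock: 9.9
tool_pos: [0.4933, -0.1176, 0.2662]
tcp_rot: [0.976, -0.217, 0.014, -0.004]
wrist_force: [10.2, 0.3, -14.1]
gripper_width: 0.0234
```

```bash
python3 - <<'E'
from h import *
stat();arc(.08,6)
snap("scene","s2");crop("s2",180,20,420,300,2,"s2c")
E
```

```text
t 9.9 p [ 0.4933 -0.1176  0.2662] yaw -25.06 zt [ 0.03   0.002 -1.   ] F [ 10.2   0.3 -14.1] w 0.0234 q [ 0.62  0.35 -0.59  2.08  0.27  0.76 -0.58]
theta 0.933 r 0.2797 lat 0.0005
1.01 [ 0.002  -0.0506 -0.024 ]
1.09 [ 0.0009 -0.0491 -0.0257]
1.17 [ 0.0008 -0.051  -0.0217]
1.25 [ 0.0007 -0.0525 -0.0175]
1.33 [ 0.0006 -0.0538 -0.0133]
1.41 [ 0.0005 -0.0547 -0.0089]
```

View pics/s2c.png

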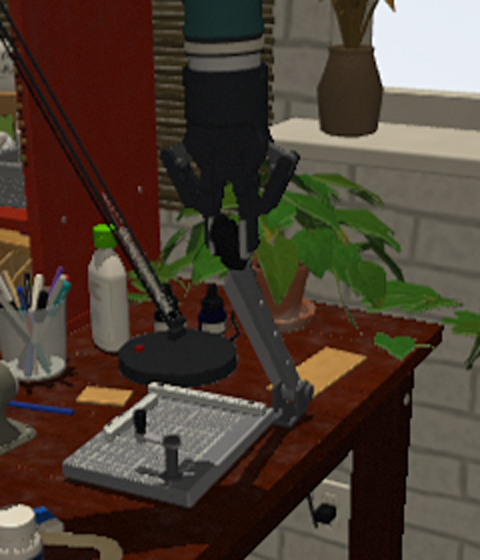

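The arm follows the grip: it's about half up in the scene view, and the catch is still swung away. I'll carry on raising.

Emit:
apply_moves:
  moves:
    - {"claw": -1,"x": 0,"y": -0.0505,"z": -0.026,"rx": 0,"ry": 0,"rz": 0}
    - {"claw": -1,"x": 0,"y": -0.05,"z": -0.025,"rx": 0,"ry": 0,"rz": 0}
    - {"claw": -1,"x": 0,"y": -0.051,"z": -0.021,"rx": 0,"ry": 0,"rz": 0}

```text
clock: 10.25
tool_pos: [0.5189, -0.0634, 0.2996]
tcp_rot: [0.976, -0.216, 0.017, -0.002]
wrist_force: [10.3, -1.8, -16.1]
gripper_width: 0.0232
```

```bash
python3 - <<'E'
from h import *
stat();arc(.08,4)
E
```

```text
t 10.25 p [ 0.5189 -0.0634  0.2996] yaw -24.93 zt [ 0.035 -0.005 -0.999] F [ 10.3  -1.8 -16.1] w 0.0232 q [ 0.53  0.32 -0.62  2.02  0.26  0.84 -0.67]
theta 1.178 r 0.2807 lat 0.0005
1.26 [ 0.002  -0.0559 -0.0086]
1.34 [ 0.0008 -0.0538 -0.0132]
1.42 [ 0.0007 -0.0547 -0.0088]
1.5 [ 0.0005 -0.0552 -0.0044]
```

Emit:
apply_moves:
  moves:
    - {"claw": -1,"x": 0,"y": -0.054,"z": -0.01,"rx": 0,"ry": 0,"rz": 0}
    - {"claw": -1,"x": 0,"y": -0.054,"z": -0.01,"rx": 0,"ry": 0,"rz": 0}

```text
clock: 10.45
tool_pos: [0.5346, -0.0304, 0.3108]
tcp_rot: [0.976, -0.217, 0.016, 0.006]
wrist_force: [4.8, -4.7, -5.5]
gripper_width: 0.0234
```

```bash
python3 - <<'E'
from h import *
stat();arc(.08,2)
snap("scene","s3");crop("s3",180,20,420,300,2,"s3c")
E
```

```text
t 10.45 p [ 0.5346 -0.0304  0.3108] yaw -25.06 zt [ 0.029 -0.018 -0.999] F [ 4.8 -4.7 -5.5] w 0.0234 q [ 0.45  0.33 -0.62  1.98  0.27  0.89 -0.75]
theta 1.314 r 0.2805 lat 0.0004
1.39 [ 0.0014 -0.0564 -0.0023]
1.47 [ 0.0004 -0.055  -0.0066]
```

View pics/s3c.png

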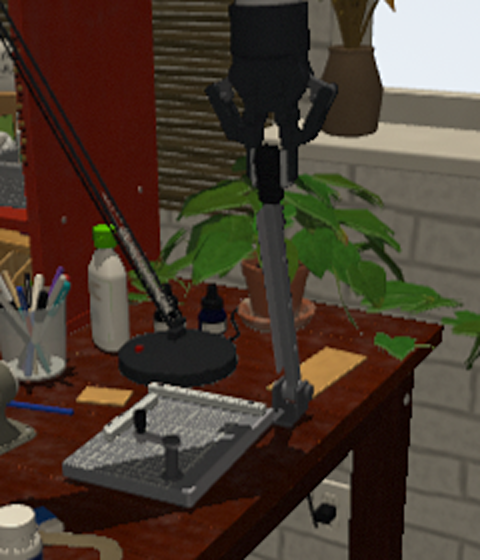

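Emit:
apply_moves:
  moves:
    - {"claw": -1,"x": 0,"y": -0.05,"z": -0.005,"rx": 0,"ry": 0,"rz": 0}
    - {"claw": -1,"x": 0,"y": -0.015,"z": -0.001,"rx": 0,"ry": 0,"rz": 0}

```text
clock: 10.7
tool_pos: [0.5455, -0.0072, 0.3158]
tcp_rot: [0.976, -0.216, 0.017, 0.008]
wrist_force: [6.9, -1.4, -8.5]
gripper_width: 0.0234
```

```bash
python3 - <<'E'
from h import *
stat();arc(.08,2)
E
```

```text
t 10.7 p [ 0.5455 -0.0072  0.3158] yaw -25.0 zt [ 0.03  -0.023 -0.999] F [ 6.9 -1.4 -8.5] w 0.0234 q [ 0.4   0.34 -0.62  1.95  0.28  0.91 -0.8 ]
theta 1.407 r 0.2806 lat 0.0004
1.49 [ 0.0013 -0.0564  0.0029]
1.57 [ 0.0003 -0.0554 -0.0017]
```

Emit:
apply_moves:
  moves:
    - {"claw": 0.2,"x": 0,"y": 0,"z": 0,"rx": 0,"ry": 0,"rz": 0}
    - {"claw": 0.2,"x": 0,"y": 0,"z": 0,"rx": 0,"ry": 0,"rz": 0}
    - {"claw": 0.2,"x": 0,"y": 0,"z": -0.06,"rx": 0,"ry": 0,"rz": 0}
    - {"claw": 0.2,"x": 0,"y": 0,"z": -0.12,"rx": 0,"ry": 0,"rz": 0}
    - {"claw": 0.2,"x": 0,"y": 0,"z": -0.1,"rx": 0,"ry": 0,"rz": 0}

```text
clock: 11.2
tool_pos: [0.5363, -0.0056, 0.428]
tcp_rot: [0.976, -0.217, 0.012, 0.009]
wrist_force: [0.4, -0.3, 0.4]
gripper_width: 0.051
```

```bash
python3 - <<'E'
from h import *
stat()
snap("scene","s4");crop("s4",180,20,480,300,2,"s4c")
snap("top","t4");snap("wrist","w10")
E
```

```text
t 11.2 p [ 0.5363 -0.0056  0.428 ] yaw -25.04 zt [ 0.019 -0.023 -1.   ] F [ 0.4 -0.3  0.4] w 0.051 q [ 0.46  0.22 -0.66  1.81  0.18  1.14 -0.7 ]
```

View pics/s4c.png

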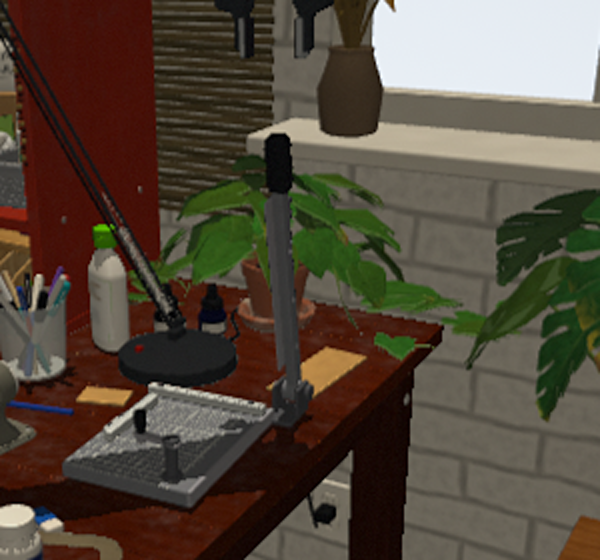

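View pics/t4.png

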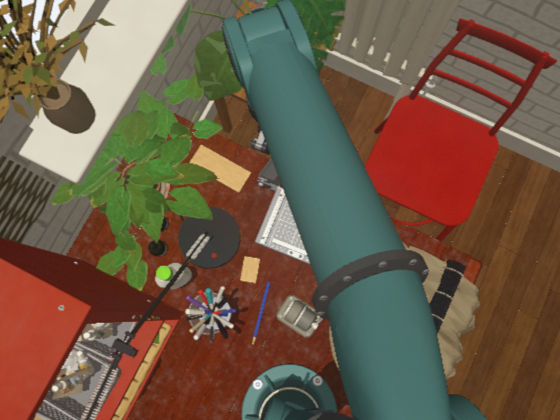

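View pics/w10.png

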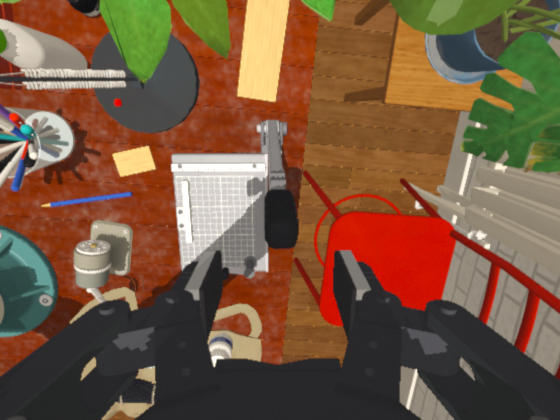

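The blade arm stands up in the scene view: handle at (279,165), hinge at (292,400). I'll check its angle from the picture, and work out how high the leaves beside the strip are.

```bash
python3 - <<'E'
from h import *
c=load("s4");o,d=ray(c,180+279/2,20+137/2)
n=np.append(YH,0);H=np.append(HIN,.032)
t=((H-o)@n)/(d@n);p=o+t*d;v=p-H;print("handle top",p,"theta",np.arctan2(v[2],-(v[:2]@XH)),np.linalg.norm(v))
crop("w10",130,0,350,130,3.6,"w10c")
crop("s4",330,150,480,240,5,"s4l")
E
```

```text
handle top [ 0.54169522 -0.01674522  0.33075659] theta 1.4051810534276354 0.3029011580203077
```

View pics/w10c.png

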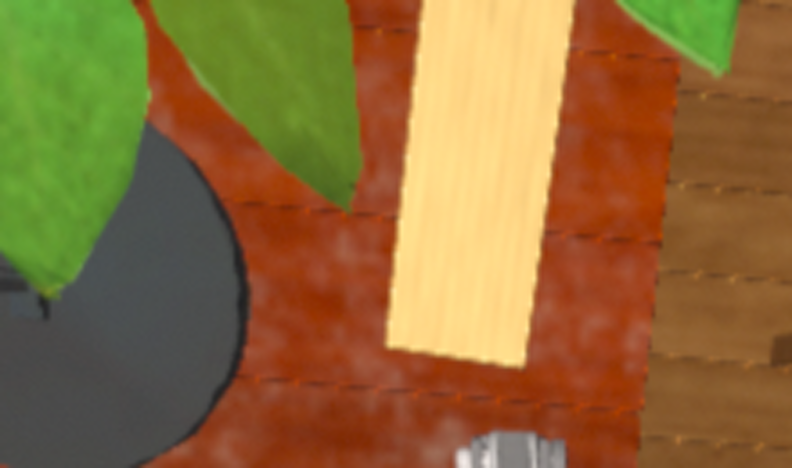

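View pics/s4l.png

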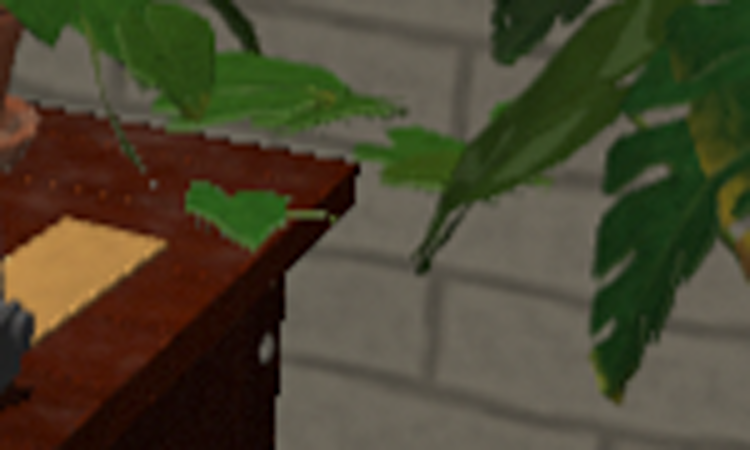

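```bash
python3 - <<'E'
from h import *
t=load("top0");w=load("w10")
def T(x,y): return 160+(x+.5)/3-.5,130+(y+.5)/3-.5
def W(x,y): return 130+(x+.5)/3.6-.5,(y+.5)/3.6-.5
for n,a,b in [("A",T(157,268),W(50,298)),("B",T(172,150),W(350,212)),("C",(221,128),W(725,75)),("strip r",T(273,128),W(525,368)),("strip l",T(237,186),W(386,347))]:
    p,e=tri(ray(t,*a),ray(w,*b));print(n,np.round(p,3),np.round(e,4))
E
```

```text
A [0.447 0.15  0.119] [0.0001 0.0001]
B [0.548 0.138 0.083] [0.0011 0.0011]
C [0.709 0.133 0.003] [0.0009 0.0009]
strip r [0.585 0.062 0.   ] [0.0001 0.0001]
strip l [0.535 0.095 0.007] [0.0004 0.0004]
```

```bash
python3 - <<'E'
from h import *
t=load("top0");s=load("scene0")
for n,a,b in [("elbow",(124,348),(165,8)),("foot",(208,236),(268,183)),("mid",(166,292),(218,98))]:
    p,e=tri(ray(t,*a),ray(s,*b));print(n,np.round(p,3),np.round(e,4))
stat()
G=np.array([.5585,.0785])+.02*np.array([.5485,.836]);print(G)
plan([*G,0.30],-33.3)
E
```

```text
elbow [0.189 0.241 0.473] [0.0008 0.0008]
foot [0.42  0.169 0.056] [0.0019 0.0019]
mid [0.291 0.227 0.26 ] [0.0102 0.0102]
t 11.35 p [ 0.5381 -0.0052  0.4295] yaw -25.07 zt [ 0.026 -0.024 -0.999] F [-0.4 -0.1 -1.1] w 0.0514 q [ 0.46  0.22 -0.66  1.81  0.18  1.14 -0.7 ]
[0.56947 0.09522]
{'x': -0.0116, 'y': -0.066, 'z': 0.0799, 'rx': 0.0007, 'ry': -0.0028, 'rz': 0.0114}
{'x': -0.0132, 'y': -0.0654, 'z': 0.0802, 'rx': 0.0007, 'ry': -0.0028, 'rz': 0.0114}
{'x': -0.0149, 'y': -0.0648, 'z': 0.0804, 'rx': 0.0007, 'ry': -0.0028, 'rz': 0.0114}
{'x': -0.0165, 'y': -0.064, 'z': 0.0807, 'rx': 0.0007, 'ry': -0.0028, 'rz': 0.0114}
```

```bash
python3 - <<'E'
from h import *
plan([0.47,-0.15,0.40],-25.1)
print()
plan([0.44,-0.20,0.18],-33,start=([0.47,-0.15,0.40],-25.1))
print()
plan([0.44,-0.20,0.18],-115,start=([0.44,-0.20,0.18],-33))
E
```

```text
{'x': -0.0008, 'y': 0.0998, 'z': 0.0195, 'rx': 0.0008, 'ry': -0.0027}
{'x': -0.0006, 'y': 0.0998, 'z': 0.0193, 'rx': 0.0008, 'ry': -0.0027}
{'x': -0.0005, 'y': 0.0999, 'z': 0.019, 'rx': 0.0008, 'ry': -0.0027}
{'x': -0.0003, 'y': 0.0999, 'z': 0.0187, 'rx': 0.0008, 'ry': -0.0027}

{'x': -0.003, 'y': 0.029, 'z': 0.11, 'rz': 0.0088}
{'x': -0.0022, 'y': 0.0291, 'z': 0.11, 'rz': 0.0088}
{'x': -0.0014, 'y': 0.0291, 'z': 0.11, 'rz': 0.0088}
{'x': -0.0006, 'y': 0.0291, 'z': 0.11, 'rz': 0.0088}
{'y': 0.0292, 'z': 0.11, 'rz': 0.0088}

{'rz': 0.0456}
{'rz': 0.0456}
{'rz': 0.0456}
{'rz': 0.0456}
{'rz': 0.0456}
{'rz': 0.0456}
{'rz': 0.0456}
{'rz': 0.0456}
{'rz': 0.0456}
{'rz': 0.0456}
```

Emit:
apply_moves:
  moves:
    - {"claw": 0.5,"x": 0,"y": 0.1,"z": 0.01,"rx": 0,"ry": -0.003,"rz": 0}
    - {"claw": 0.5,"x": 0,"y": 0.1,"z": 0.01,"rx": 0,"ry": -0.003,"rz": 0}
    - {"claw": 0.5,"x": 0,"y": 0.1,"z": 0.03,"rx": 0,"ry": -0.003,"rz": 0}
    - {"claw": 0.5,"x": 0,"y": 0.07,"z": 0.09,"rx": 0,"ry": 0,"rz": 0.03}
    - {"claw": 0.5,"x": 0,"y": 0.04,"z": 0.11,"rx": 0,"ry": 0,"rz": 0.03}

```text
clock: 11.85
tool_pos: [0.4679, -0.156, 0.3324]
tcp_rot: [0.951, -0.308, 0.009, 0.005]
wrist_force: [1.0, -0.2, -0.3]
gripper_width: 0.064
```

Emit:
apply_moves:
  moves:
    - {"claw": 0.5,"x": 0,"y": 0.03,"z": 0.11,"rx": 0,"ry": 0,"rz": 0.04}
    - {"claw": 0.5,"x": 0,"y": 0.03,"z": 0.11,"rx": 0,"ry": 0,"rz": 0.047}
    - {"claw": 0.5,"x": 0,"y": 0.02,"z": 0.08,"rx": 0,"ry": 0,"rz": 0.047}
    - {"claw": 0.5,"x": 0,"y": 0.0,"z": 0.0,"rx": 0,"ry": 0,"rz": 0.047}
    - {"claw": 0.5,"x": 0,"y": 0.0,"z": 0.0,"rx": 0,"ry": 0,"rz": 0.047}

```text
clock: 12.35
tool_pos: [0.4337, -0.1848, 0.1997]
tcp_rot: [0.778, -0.628, 0.001, 0.005]
wrist_force: [0.7, 0.6, 0.2]
gripper_width: 0.0638
```

```bash
python3 - <<'E'
from h import *
stat()
E
```

```text
t 12.35 p [ 0.4337 -0.1848  0.1997] yaw -77.83 zt [-0.004 -0.009 -1.   ] F [0.7 0.6 0.2] w 0.0638 q [ 0.53  0.38 -0.29  2.21  0.21  0.58 -1.28]
```

Emit:
apply_moves:
  moves:
    - {"claw": 0.5,"x": 0,"y": 0,"z": 0,"rx": 0,"ry": 0,"rz": 0.047}
    - {"claw": 0.5,"x": 0,"y": 0,"z": 0,"rx": 0,"ry": 0,"rz": 0.047}
    - {"claw": 0.5,"x": 0,"y": 0.0,"z": 0,"rx": 0,"ry": 0,"rz": 0.047}
    - {"claw": 0.5,"x": 0,"y": 0.0,"z": 0.0,"rx": 0,"ry": 0,"rz": 0.047}

```text
clock: 12.75
tool_pos: [0.4273, -0.1839, 0.1959]
tcp_rot: [-0.558, 0.83, 0.001, -0.007]
wrist_force: [-0.5, 1.0, 0.6]
gripper_width: 0.0638
```

```bash
python3 - <<'E'
from h import *
stat()
plan([0.47,-0.03,0.42],-100)
print()
plan([0.555,0.09,0.32],-33.3,start=([0.47,-0.03,0.42],-100))
E
```

```text
t 12.75 p [ 0.4273 -0.1839  0.1959] yaw -112.18 zt [-0.013 -0.006 -1.   ] F [-0.5  1.   0.6] w 0.0638 q [ 0.41  0.37 -0.13  2.22  0.1   0.57 -1.76]
{'x': -0.0651, 'y': 0.0087, 'z': -0.094, 'rx': 0.0006, 'ry': -0.0005, 'rz': -0.0113}
{'x': -0.0655, 'y': 0.0062, 'z': -0.0939, 'rx': 0.0006, 'ry': -0.0005, 'rz': -0.0113}
{'x': -0.0658, 'y': 0.0037, 'z': -0.0938, 'rx': 0.0006, 'ry': -0.0005, 'rz': -0.0113}
{'x': -0.0661, 'y': 0.0012, 'z': -0.0937, 'rx': 0.0006, 'ry': -0.0005, 'rz': -0.0113}
{'x': -0.0662, 'y': -0.0013, 'z': -0.0936, 'rx': 0.0006, 'ry': -0.0005, 'rz': -0.0113}
{'x': -0.0663, 'y': -0.0039, 'z': -0.0935, 'rx': 0.0006, 'ry': -0.0005, 'rz': -0.0113}

{'x': -0.0369, 'y': -0.0175, 'z': 0.0278, 'rz': -0.0412}
{'x': -0.0344, 'y': -0.0221, 'z': 0.0278, 'rz': -0.0412}
{'x': -0.0312, 'y': -0.0263, 'z': 0.0278, 'rz': -0.0412}
{'x': -0.0276, 'y': -0.0301, 'z': 0.0278, 'rz': -0.0412}
{'x': -0.0235, 'y': -0.0334, 'z': 0.0278, 'rz': -0.0412}
{'x': -0.0189, 'y': -0.0362, 'z': 0.0278, 'rz': -0.0412}
{'x': -0.0141, 'y': -0.0383, 'z': 0.0278, 'rz': -0.0412}
{'x': -0.0091, 'y': -0.0398, 'z': 0.0278, 'rz': -0.0412}
{'x': -0.0038, 'y': -0.0407, 'z': 0.0278, 'rz': -0.0412}
```

Emit:
apply_moves:
  moves:
    - {"claw": 0.6,"x": -0.065,"y": 0.009,"z": -0.094,"rx": 0,"ry": 0,"rz": -0.011}
    - {"claw": 0.6,"x": -0.0655,"y": 0.006,"z": -0.094,"rx": 0,"ry": 0,"rz": -0.011}
    - {"claw": 0.6,"x": -0.066,"y": 0.004,"z": -0.094,"rx": 0,"ry": 0,"rz": -0.011}
    - {"claw": 0.6,"x": -0.066,"y": 0.001,"z": -0.094,"rx": 0,"ry": 0,"rz": -0.011}
    - {"claw": 0.6,"x": -0.066,"y": -0.001,"z": -0.094,"rx": 0,"ry": 0,"rz": -0.011}

```text
clock: 13.25
tool_pos: [0.4561, -0.0547, 0.3796]
tcp_rot: [-0.624, 0.781, 0.01, -0.015]
wrist_force: [0.4, -0.1, 0.2]
gripper_width: 0.0685
```

Emit:
apply_moves:
  moves:
    - {"claw": 0.6,"x": -0.066,"y": -0.004,"z": -0.094,"rx": 0,"ry": 0,"rz": -0.011}
    - {"claw": 0.6,"x": -0.037,"y": -0.0175,"z": 0,"rx": 0,"ry": 0,"rz": -0.041}
    - {"claw": 0.6,"x": -0.0345,"y": -0.022,"z": 0,"rx": 0,"ry": 0,"rz": -0.041}
    - {"claw": 0.6,"x": -0.031,"y": -0.0265,"z": 0,"rx": 0,"ry": 0,"rz": -0.041}
    - {"claw": 0.6,"x": -0.0275,"y": -0.03,"z": 0,"rx": 0,"ry": 0,"rz": -0.041}

```text
clock: 13.75
tool_pos: [0.5023, 0.0298, 0.4208]
tcp_rot: [0.82, -0.572, -0.011, 0.009]
wrist_force: [-0.1, -0.3, -0.4]
gripper_width: 0.0683
```

```bash
python3 - <<'E'
from h import *
stat()
plan([0.56,0.09,0.38],-33.3)
E
```

```text
t 13.75 p [0.5023 0.0298 0.4208] yaw -69.82 zt [-0.028 -0.003 -1.   ] F [-0.1 -0.3 -0.4] w 0.0683 q [ 0.17  0.17 -0.37  1.87  0.06  1.14 -1.44]
{'x': -0.0181, 'y': -0.038, 'z': 0.0195, 'rx': 0.0015, 'ry': 0.001, 'rz': -0.0406}
{'x': -0.0132, 'y': -0.0399, 'z': 0.0196, 'rx': 0.0015, 'ry': 0.001, 'rz': -0.0406}
{'x': -0.0081, 'y': -0.0412, 'z': 0.0198, 'rx': 0.0015, 'ry': 0.001, 'rz': -0.0406}
{'x': -0.0029, 'y': -0.0418, 'z': 0.02, 'rx': 0.0015, 'ry': 0.001, 'rz': -0.0406}
{'x': 0.0024, 'y': -0.0417, 'z': 0.0202, 'rx': 0.0015, 'ry': 0.001, 'rz': -0.0406}
```

Emit:
apply_moves:
  moves:
    - {"claw": 0.6,"x": -0.018,"y": -0.038,"z": 0,"rx": 0.0015,"ry": 0.001,"rz": -0.0405}
    - {"claw": 0.6,"x": -0.013,"y": -0.04,"z": 0,"rx": 0.0015,"ry": 0.001,"rz": -0.0405}
    - {"claw": 0.6,"x": -0.008,"y": -0.041,"z": 0.02,"rx": 0.0015,"ry": 0.001,"rz": -0.0405}
    - {"claw": 0.6,"x": -0.003,"y": -0.042,"z": 0.03,"rx": 0.0015,"ry": 0.001,"rz": -0.0405}
    - {"claw": 0.6,"x": 0.0025,"y": -0.0415,"z": 0.05,"rx": 0.0015,"ry": 0.001,"rz": -0.0405}

```text
clock: 14.25
tool_pos: [0.5584, 0.0922, 0.3762]
tcp_rot: [0.962, -0.274, -0.001, 0.001]
wrist_force: [0.4, 0.2, -0.5]
gripper_width: 0.0682
```

```bash
python3 - <<'E'
from h import *
stat()
snap("wrist","w11");plan([0.5695,0.0952,0.25],-33.3)
E
```

```text
t 14.25 p [0.5584 0.0922 0.3762] yaw -31.85 zt [-0.001 -0.001 -1.   ] F [ 0.4  0.2 -0.5] w 0.0682 q [ 0.14  0.3  -0.48  1.82  0.16  1.06 -0.96]
{'x': 0.0086, 'y': -0.0064, 'z': 0.1016, 'rx': 0.0003, 'ry': 0.0007, 'rz': 0.0034}
{'x': 0.0083, 'y': -0.0064, 'z': 0.1016, 'rx': 0.0003, 'ry': 0.0007, 'rz': 0.0034}
{'x': 0.0081, 'y': -0.0063, 'z': 0.1016, 'rx': 0.0003, 'ry': 0.0007, 'rz': 0.0034}
```

View pics/w11.png

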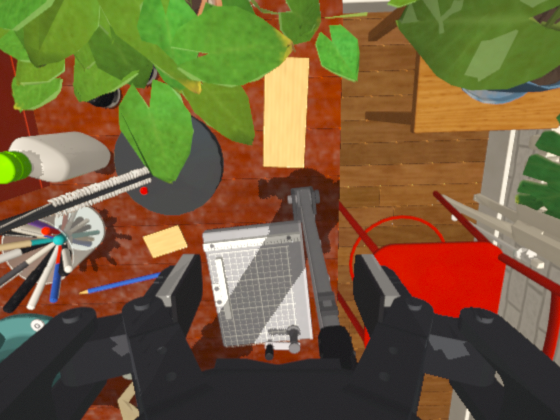

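```bash
python3 - <<'E'
from h import *
crop("w11",190,30,370,190,4.2,"w11c")
E
```

```text
(no output)
```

View pics/w11c.png

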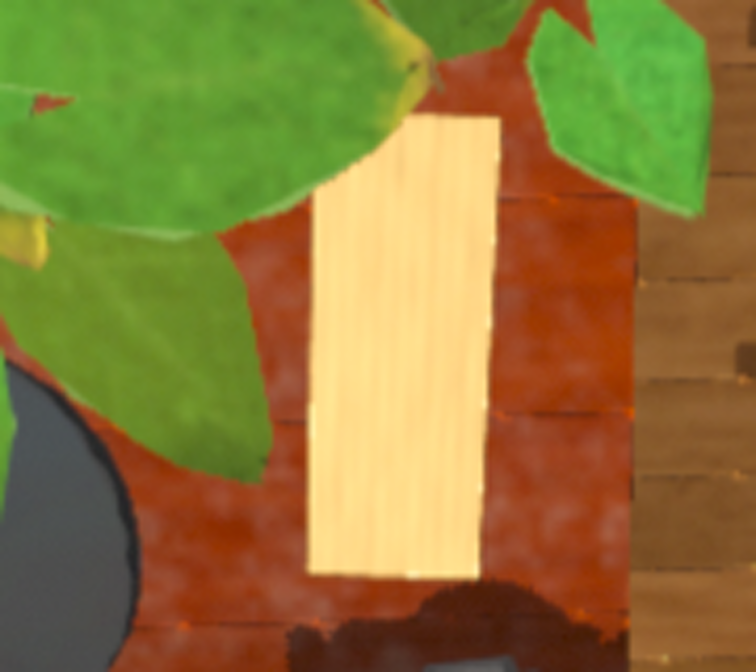

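```bash
python3 - <<'E'
from h import *
t=load("top0");w=load("w10");v=load("w11")
def T(x,y): return 160+(x+.5)/3-.5,130+(y+.5)/3-.5
def W(x,y): return 130+(x+.5)/3.6-.5,(y+.5)/3.6-.5
def V(x,y): return 190+(x+.5)/4.2-.5,30+(y+.5)/4.2-.5
p,e=tri(ray(w,*W(350,212)),ray(v,*V(265,483)));print("B wrist",np.round(p,3),np.round(e,4))
p,e=tri(ray(t,*T(172,150)),ray(v,*V(265,483)));print("B top",np.round(p,3),np.round(e,4))
p,e=tri(ray(w,*W(725,75)),ray(v,*V(697,216)));print("C",np.round(p,3),np.round(e,4))
S=[]
for a,b in [((386,347),(308,573)),((525,368),(481,578))]:
    p,e=tri(ray(w,*W(*a)),ray(v,*V(*b)));print("strip",np.round(p,4),np.round(e,4))
for q in [(308,573),(481,578),(499,117)]:
    print(np.round(onz(v,*V(*q),.005),4))
a=onz(v,*V(481,578),.005);b=onz(v,*V(499,117),.005);d=b-a;print(np.linalg.norm(d),np.degrees(np.arctan2(d[1],d[0])))
E
```

```text
B wrist [0.549 0.135 0.096] [0.0005 0.0005]
B top [0.548 0.137 0.089] [0.0024 0.0024]
C [0.703 0.129 0.024] [0.0003 0.0003]
strip [0.5344 0.0958 0.0013] [0.0001 0.0001]
strip [0.5856 0.0624 0.0036] [0.0003 0.0003]
[0.5349 0.0962 0.005 ]
[0.5859 0.0626 0.005 ]
[0.6669 0.1888 0.005 ]
0.1499542132398976 57.28270432922776
```

```bash
python3 - <<'E'
from h import *
t=load("top0");v=load("w11")
def V(x,y): return 190+(x+.5)/4.2-.5,30+(y+.5)/4.2-.5
for q in [(433,75),(180,238)]:
  o,d=ray(v,*V(*q))
  for z in (.05,.1,.15,.2,.25,.3):
    p=o+d*(z-o[2])/d[2];u=proj(t,p);print(z,np.round(p,3),np.round((u-[160,130])*3))
E
```

```text
0.05 [0.65  0.205 0.05 ] [93. 46.]
0.1 [0.644 0.199 0.1  ] [89. 33.]
0.15 [0.637 0.193 0.15 ] [85. 18.]
0.2 [0.631 0.187 0.2  ] [81.  2.]
0.25 [0.625 0.181 0.25 ] [ 77. -15.]
0.3 [0.619 0.176 0.3  ] [ 72. -35.]
0.05 [0.562 0.207 0.05 ] [ 93. 148.]
0.1 [0.566 0.201 0.1  ] [ 90. 127.]
0.15 [0.57  0.195 0.15 ] [ 86. 103.]
0.2 [0.573 0.189 0.2  ] [82. 78.]
0.25 [0.577 0.182 0.25 ] [77. 50.]
0.3 [0.581 0.176 0.3  ] [72. 20.]
```

The strip's near end is at (0.560, 0.079), its long axis at 57°. A leaf tip hangs beside it at (0.548, 0.136, 0.09), so I'll pinch close to the near end and watch the force on the way down.

```bash
python3 - <<'E'
from h import *
plan([0.5655,0.0872,0.20],-33.0)
E
```

```text
{'x': 0.0072, 'y': 0.0007, 'z': 0.1075, 'ry': 0.0005, 'rz': 0.0021}
{'x': 0.007, 'y': 0.0007, 'z': 0.1075, 'ry': 0.0005, 'rz': 0.0021}
{'x': 0.0068, 'y': 0.0008, 'z': 0.1075, 'ry': 0.0005, 'rz': 0.0021}
{'x': 0.0066, 'y': 0.0008, 'z': 0.1075, 'ry': 0.0005, 'rz': 0.0021}
```

Emit:
apply_moves:
  moves:
    - {"claw": 0.85,"x": 0.007,"y": 0.001,"z": 0.1075,"rx": 0,"ry": 0,"rz": 0.002}
    - {"claw": 0.85,"x": 0.007,"y": 0.001,"z": 0.1075,"rx": 0,"ry": 0,"rz": 0.002}
    - {"claw": 0.85,"x": 0.007,"y": 0.001,"z": 0.1075,"rx": 0,"ry": 0,"rz": 0.002}
    - {"claw": 0.85,"x": 0.0065,"y": 0.001,"z": 0.1,"rx": 0,"ry": 0,"rz": 0.002}

```text
clock: 14.7
tool_pos: [0.5666, 0.0876, 0.2012]
tcp_rot: [0.958, -0.286, 0.0, -0.002]
wrist_force: [0.9, 0.7, -0.4]
gripper_width: 0.0788
```

```bash
python3 - <<'E'
from h import *
stat()
snap("wrist","w12");plan([0.5655,0.0872,0.10],-33.0)
snap("scene","s5");crop("s5",200,20,440,300,2.1,"s5c")
E
```

```text
t 14.7 p [0.5666 0.0876 0.2012] yaw -33.22 zt [ 0.001  0.003 -1.   ] F [ 0.9  0.7 -0.4] w 0.0788 q [ 0.07  0.5  -0.41  1.99  0.3   0.71 -1.1 ]
{'x': 0.0033, 'y': -0.0039, 'z': 0.1185, 'rx': 0.0008, 'ry': 0.0015, 'rz': -0.0007}
{'x': 0.0027, 'y': -0.0036, 'z': 0.1185, 'rx': 0.0008, 'ry': 0.0015, 'rz': -0.0007}
```

View pics/w12.png

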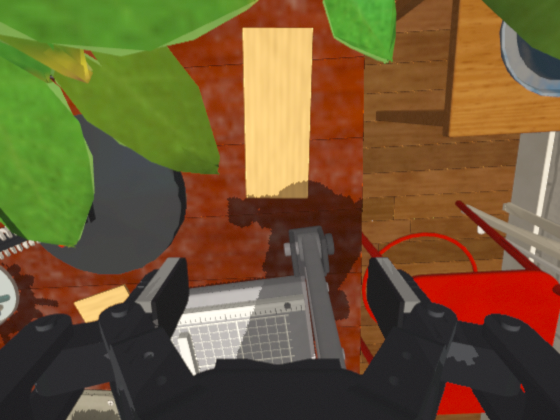

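View pics/s5c.png

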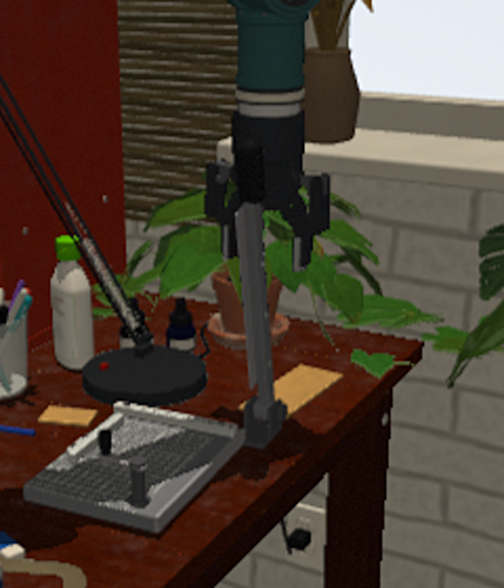

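The wrist view shows the strip at columns 245–311, its near end at row 198, centred between the jaws and square to them. In the scene view the gripper clears the raised blade arm.

```bash
python3 - <<'E'
from h import *
v=load("w12");im=v["frame"]
hsv=cv2.cvtColor(im,cv2.COLOR_BGR2HSV)
m=cv2.inRange(hsv,(12,60,170),(28,170,255));m[:, :230]=0;m[:,330:]=0;m[220:]=0
m=cv2.morphologyEx(m,cv2.MORPH_OPEN,np.ones((3,3)))
c=max(cv2.findContours(m,0,2)[0],key=cv2.contourArea)
q=cv2.approxPolyDP(c,4,True)[:,0];print(q.tolist())
P=[onz(v,*x,.005) for x in q]
for p in P: print(np.round(p,4))
plan([0.5655,0.0872,0.10],-33.0)
E
```

```text
[[312, 28], [242, 28], [246, 196], [277, 195], [292, 183], [307, 180]]
[0.6668 0.1881 0.005 ]
[0.6168 0.2208 0.005 ]
[0.5357 0.0973 0.005 ]
[0.5615 0.0817 0.005 ]
[0.5802 0.0837 0.005 ]
[0.5938 0.0783 0.005 ]
{'x': 0.0031, 'y': -0.0036, 'z': 0.1221, 'rx': 0.0008, 'ry': 0.0015, 'rz': -0.0006}
{'x': 0.0026, 'y': -0.0033, 'z': 0.1221, 'rx': 0.0008, 'ry': 0.0015, 'rz': -0.0006}
```

Emit:
apply_moves:
  moves:
    - {"claw": 0.85,"x": 0.002,"y": -0.003,"z": 0.11,"rx": 0.001,"ry": 0.0015,"rz": 0}
    - {"claw": 0.85,"x": 0.002,"y": -0.003,"z": 0.11,"rx": 0.001,"ry": 0.0015,"rz": 0}

```text
clock: 15.0
tool_pos: [0.5708, 0.0882, 0.115]
tcp_rot: [0.958, -0.287, 0.007, -0.004]
wrist_force: [0.6, -0.7, -0.1]
gripper_width: 0.0792
```

```bash
python3 - <<'E'
from h import *
stat();plan([0.5665,0.0884,0.05],-33.0)
E
```

```text
t 15.0 p [0.5708 0.0882 0.115 ] yaw -33.4 zt [ 0.015  0.004 -1.   ] F [ 0.6 -0.7 -0.1] w 0.0792 q [ 0.01  0.62 -0.33  2.04  0.39  0.52 -1.19]
{'x': -0.0055, 'y': 0.0037, 'z': 0.0812, 'rx': -0.0018, 'ry': -0.0017, 'rz': -0.0011}
{'x': -0.0051, 'y': 0.0032, 'z': 0.0813, 'rx': -0.0018, 'ry': -0.0017, 'rz': -0.0011}
```

Emit:
apply_moves:
  moves:
    - {"claw": 0.7,"x": -0.0055,"y": 0.0035,"z": 0.06,"rx": -0.002,"ry": -0.002,"rz": 0}
    - {"claw": 0.7,"x": -0.005,"y": 0.003,"z": 0.05,"rx": -0.002,"ry": -0.002,"rz": 0}
    - {"claw": 0.7,"x": 0,"y": 0,"z": 0.03,"rx": 0,"ry": 0,"rz": 0}

```text
clock: 15.3
tool_pos: [0.5671, 0.0882, 0.059]
tcp_rot: [0.957, -0.289, -0.001, 0.001]
wrist_force: [-0.5, -0.4, 0.2]
gripper_width: 0.0725
```

```bash
python3 - <<'E'
from h import *
stat();plan([0.5665,0.0884,0.03],-33.0)
snap("wrist","w13")
E
```

```text
t 15.3 p [0.5671 0.0882 0.059 ] yaw -33.56 zt [-0.002 -0.001 -1.   ] F [-0.5 -0.4  0.2] w 0.0725 q [-0.04  0.71 -0.28  2.06  0.43  0.44 -1.23]
{'x': -0.0015, 'y': 0.0003, 'z': 0.0725, 'rx': 0.0005, 'ry': 0.0004, 'rz': -0.0031}
```

View pics/w13.png

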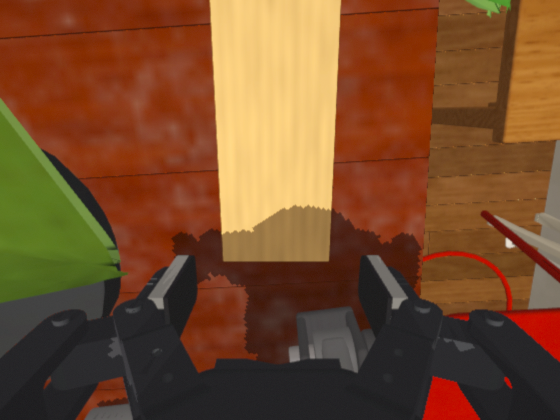

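No contact so far. The strip's end at row 262 is centred at column 276, and the leaf at (110,270) is clear of the left finger. I'll descend the last bit slowly.

Emit:
apply_moves:
  moves:
    - {"claw": 0.7,"x": -0.0015,"y": 0,"z": 0.035,"rx": 0,"ry": 0,"rz": -0.003}
    - {"claw": 0.7,"x": 0,"y": 0,"z": 0.03,"rx": 0,"ry": 0,"rz": 0}
    - {"claw": 0.7,"x": 0,"y": 0,"z": 0.015,"rx": 0,"ry": 0,"rz": 0}

```text
clock: 15.65
tool_pos: [0.5696, 0.089, 0.0279]
tcp_rot: [0.959, -0.284, 0.002, -0.001]
wrist_force: [-0.1, 0.1, -0.3]
gripper_width: 0.073
```

```bash
python3 - <<'E'
from h import *
stat();plan([0.5665,0.0884,0.02],-33.0)
E
```

```text
t 15.65 p [0.5696 0.089  0.0279] yaw -33.04 zt [ 0.005  0.001 -1.   ] F [-0.1  0.1 -0.3] w 0.073 q [-0.06  0.76 -0.24  2.06  0.47  0.37 -1.25]
{'x': -0.0057, 'y': 0.0055, 'z': 0.0196, 'rx': -0.0011, 'ry': -0.0011}
```

Emit:
apply_moves:
  moves:
    - {"claw": 0.7,"x": -0.0055,"y": 0.003,"z": 0.012,"rx": -0.001,"ry": -0.001,"rz": 0}
    - {"claw": 0.7,"x": 0,"y": 0,"z": 0.01,"rx": 0,"ry": 0,"rz": 0}

```text
clock: 15.85
tool_pos: [0.5674, 0.0893, 0.0187]
tcp_rot: [0.959, -0.284, 0.0, -0.0]
wrist_force: [0.3, 0.3, 1.0]
gripper_width: 0.0728
```

```bash
python3 - <<'E'
from h import *
stat();snap("wrist","w14")
E
```

```text
t 15.85 p [0.5674 0.0893 0.0187] yaw -33.06 zt [ 0.001 -0.    -1.   ] F [0.3 0.3 1. ] w 0.0728 q [-0.07  0.77 -0.23  2.06  0.47  0.36 -1.26]
```

View pics/w14.png

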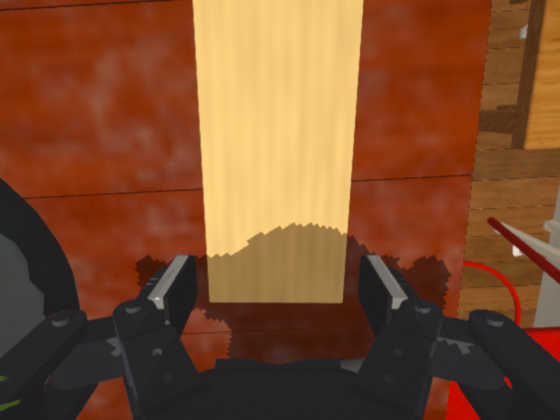

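The strip lies between the two pads, end at row 303 and pads at rows 257–300. I'll grip it.

Emit:
apply_moves:
  moves:
    - {"claw": 0.2,"x": 0,"y": 0,"z": 0,"rx": 0,"ry": 0,"rz": 0}
    - {"claw": 0.2,"x": 0,"y": 0,"z": 0,"rx": 0,"ry": 0,"rz": 0}
    - {"claw": 0.2,"x": 0,"y": 0,"z": 0,"rx": 0,"ry": 0,"rz": 0}
  grip_force: 40

```text
clock: 16.2
tool_pos: [0.5688, 0.0898, 0.0217]
tcp_rot: [0.959, -0.284, 0.002, -0.0]
wrist_force: [-0.3, 0.1, -0.6]
gripper_width: 0.0584
```

```bash
python3 - <<'E'
from h import *
stat()
E
```

```text
t 16.2 p [0.5688 0.0898 0.0217] yaw -33.04 zt [ 0.004 -0.001 -1.   ] F [-0.3  0.1 -0.6] w 0.0584 q [-0.07  0.77 -0.23  2.06  0.47  0.36 -1.26]
```

```bash
python3 - <<'E'
from h import *
crop("w12",150,0,410,120,3,"w12c")
crop("w14",150,0,410,120,3,"w14c")
E
```

```text
(no output)
```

View pics/w12c.png

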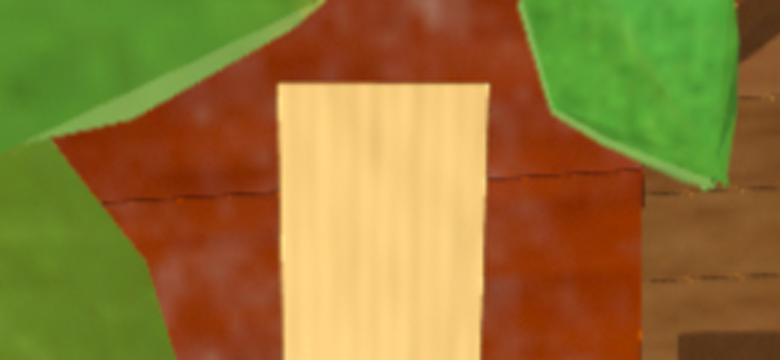

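```bash
python3 - <<'E'
from h import *
v=load("w11");w=load("w12")
def V(x,y): return 190+(x+.5)/4.2-.5,30+(y+.5)/4.2-.5
def W(x,y): return 150+(x+.5)/3-.5,(y+.5)/3-.5
for n,a,b in [("Ctip",(697,216),(712,188)),("Ckink",(553,150),(553,112)),("Cleft",(530,60),(522,8)),("Bkink",(245,285),(148,258)),("strip far r",(499,117),(489,84))]:
    p,e=tri(ray(v,*V(*a)),ray(w,*W(*b)));print(n,np.round(p,3),np.round(e,4))
E
```

```text
Ctip [0.706 0.129 0.009] [0.0003 0.0003]
Ckink [0.672 0.17  0.032] [0.0002 0.0002]
Cleft [0.681 0.196 0.022] [0. 0.]
Bkink [0.576 0.18  0.133] [0.0009 0.0009]
strip far r [0.668 0.189 0.002] [0.0004 0.0004]
```

Emit:
apply_moves:
  moves:
    - {"claw": 0.2,"x": 0,"y": 0,"z": -0.04,"rx": 0,"ry": 0,"rz": 0}
    - {"claw": 0.2,"x": 0,"y": 0,"z": -0.06,"rx": 0,"ry": 0,"rz": 0}
    - {"claw": 0.2,"x": 0,"y": 0,"z": -0.06,"rx": 0,"ry": 0,"rz": 0}

```text
clock: 16.5
tool_pos: [0.5659, 0.0891, 0.0842]
tcp_rot: [0.959, -0.284, -0.001, 0.002]
wrist_force: [0.7, 1.1, -1.7]
gripper_width: 0.0585
```

```bash
python3 - <<'E'
from h import *
stat();snap("wrist","w15")
plan([0.568,0.09,0.085],-115.3)
E
```

```text
t 16.5 p [0.5659 0.0891 0.0842] yaw -33.01 zt [-0.003 -0.003 -1.   ] F [ 0.7  1.1 -1.7] w 0.0585 q [-0.02  0.67 -0.31  2.05  0.42  0.49 -1.21]
{'z': 0.0007, 'rz': 0.0457}
{'z': 0.0007, 'rz': 0.0457}
{'z': 0.0007, 'rz': 0.0457}
{'z': 0.0007, 'rz': 0.0457}
{'z': 0.0007, 'rz': 0.0457}
{'z': 0.0007, 'rz': 0.0457}
{'z': 0.0007, 'rz': 0.0457}
{'z': 0.0007, 'rz': 0.0457}
{'z': 0.0007, 'rz': 0.0457}
{'z': 0.0007, 'rz': 0.0457}
```

View pics/w15.png

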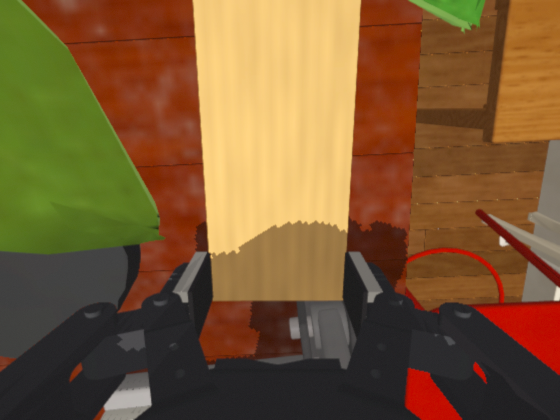

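The strip is held level, with its end at row 300 and the desk well below. I'll turn it clockwise, away from the plant.

Emit:
apply_moves:
  moves:
    - {"claw": 0.2,"x": 0,"y": 0,"z": 0,"rx": 0,"ry": 0,"rz": 0.047}
    - {"claw": 0.2,"x": 0,"y": 0,"z": 0,"rx": 0,"ry": 0,"rz": 0.047}
    - {"claw": 0.2,"x": 0,"y": 0,"z": 0,"rx": 0,"ry": 0,"rz": 0.047}
    - {"claw": 0.2,"x": 0,"y": 0,"z": 0,"rx": 0,"ry": 0,"rz": 0.047}

```text
clock: 16.95
tool_pos: [0.5689, 0.0888, 0.0892]
tcp_rot: [0.831, -0.557, 0.002, -0.002]
wrist_force: [0.1, -0.6, -0.3]
gripper_width: 0.0589
```

Emit:
apply_moves:
  moves:
    - {"claw": 0.2,"x": 0,"y": 0,"z": 0,"rx": 0,"ry": 0,"rz": 0.047}
    - {"claw": 0.2,"x": 0,"y": 0,"z": 0,"rx": 0,"ry": 0,"rz": 0.047}
    - {"claw": 0.2,"x": 0,"y": 0,"z": 0,"rx": 0,"ry": 0,"rz": 0.047}

```text
clock: 17.25
tool_pos: [0.5699, 0.0895, 0.0888]
tcp_rot: [-0.686, 0.727, -0.002, 0.004]
wrist_force: [1.0, 1.1, -0.2]
gripper_width: 0.0587
```

```bash
python3 - <<'E'
from h import *
stat();print(tohome(get_state()["tool_pos"]))
plan([0.569,0.092,0.085],-115.3)
E
```

```text
t 17.25 p [0.5699 0.0895 0.0888] yaw -93.35 zt [ 0.009  0.001 -1.   ] F [ 1.   1.1 -0.2] w 0.0587 q [-0.2   0.64 -0.04  2.06  0.06  0.43 -1.92]
[ 0.1531263 -0.0381067]
{'x': -0.0021, 'y': 0.0009, 'z': 0.0032, 'rx': -0.0009, 'ry': 0.0004, 'rz': 0.0407}
{'x': -0.0019, 'y': 0.0011, 'z': 0.0032, 'rx': -0.0009, 'ry': 0.0004, 'rz': 0.0407}
{'x': -0.0018, 'y': 0.0014, 'z': 0.0032, 'rx': -0.0009, 'ry': 0.0004, 'rz': 0.0407}
```

Emit:
apply_moves:
  moves:
    - {"claw": 0.2,"x": -0.003,"y": 0.001,"z": -0.1,"rx": 0,"ry": 0,"rz": 0.03}
    - {"claw": 0.2,"x": -0.002,"y": 0.001,"z": -0.12,"rx": 0,"ry": 0,"rz": 0.03}
    - {"claw": 0.2,"x": 0,"y": 0,"z": -0.12,"rx": 0,"ry": 0,"rz": 0.03}
    - {"claw": 0.2,"x": 0,"y": 0,"z": -0.12,"rx": 0,"ry": 0,"rz": 0.03}
    - {"claw": 0.2,"x": 0,"y": 0,"z": -0.12,"rx": 0,"ry": 0,"rz": 0}

```text
clock: 17.75
tool_pos: [0.5625, 0.0913, 0.3185]
tcp_rot: [-0.53, 0.848, 0.002, -0.006]
wrist_force: [1.5, -1.0, -0.6]
gripper_width: 0.0583
```

```bash
python3 - <<'E'
from h import *
stat();print(tohome(get_state()["tool_pos"]))
g=fromhome(-.022,.053);print(g)
plan([0.569,0.092,0.42],-115.3);print()
plan([*g,0.42],-115.3,start=([0.569,0.092,0.42],-115.3))
E
```

```text
t 17.75 p [0.5625 0.0913 0.3185] yaw -115.95 zt [-0.012 -0.003 -1.   ] F [ 1.5 -1.  -0.6] w 0.0583 q [-0.31  0.33  0.08  1.9  -0.03  0.93 -2.23]
[ 0.15160864 -0.03066287]
[ 0.41268175 -0.02993985]
{'x': -0.0023, 'y': -0.0038, 'z': -0.0846, 'rx': 0.001, 'ry': -0.0008, 'rz': -0.0012}
{'x': -0.0025, 'y': -0.0041, 'z': -0.0846, 'rx': 0.001, 'ry': -0.0008, 'rz': -0.0012}
{'x': -0.0027, 'y': -0.0043, 'z': -0.0846, 'rx': 0.001, 'ry': -0.0008, 'rz': -0.0012}

{'x': 0.1107, 'y': 0.0558}
{'x': 0.1107, 'y': 0.0558}
{'x': 0.1107, 'y': 0.0558}
{'x': 0.1107, 'y': 0.0558}
```

Emit:
apply_moves:
  moves:
    - {"claw": 0.2,"x": 0,"y": 0,"z": -0.12,"rx": 0,"ry": 0,"rz": 0}
    - {"claw": 0.2,"x": 0,"y": 0,"z": -0.12,"rx": 0,"ry": 0,"rz": 0}
    - {"claw": 0.2,"x": 0.03,"y": 0.04,"z": -0.03,"rx": 0,"ry": 0,"rz": 0}

```text
clock: 18.05
tool_pos: [0.5465, 0.0884, 0.436]
tcp_rot: [-0.53, 0.848, 0.0, -0.001]
wrist_force: [-0.4, 0.6, -0.8]
gripper_width: 0.0582
```

```bash
python3 - <<'E'
from h import *
stat();snap("scene","s6");snap("wrist","w16")
g=fromhome(-.022,.053)
plan([*g,0.42],-115.3)
E
```

```text
t 18.05 p [0.5465 0.0884 0.436 ] yaw -115.96 zt [-0.001 -0.    -1.   ] F [-0.4  0.6 -0.8] w 0.0582 q [-0.32  0.2   0.09  1.78 -0.02  1.16 -2.24]
{'x': 0.1012, 'y': 0.0406, 'z': 0.009, 'rx': 0.0005, 'ry': -0.0004, 'rz': -0.0009}
{'x': 0.1011, 'y': 0.0409, 'z': 0.0088, 'rx': 0.0005, 'ry': -0.0004, 'rz': -0.0009}
{'x': 0.101, 'y': 0.0412, 'z': 0.0086, 'rx': 0.0005, 'ry': -0.0004, 'rz': -0.0009}
{'x': 0.1009, 'y': 0.0416, 'z': 0.0084, 'rx': 0.0005, 'ry': -0.0004, 'rz': -0.0009}
```

View pics/s6.png

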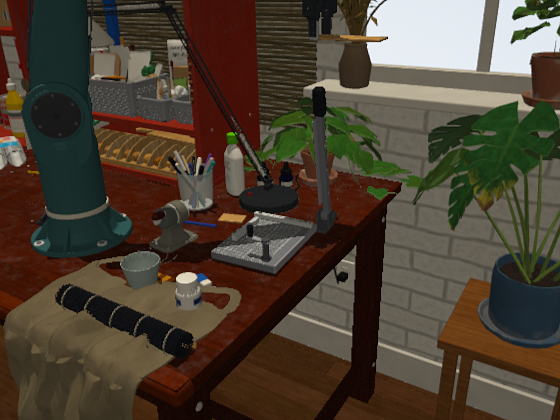

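View pics/w16.png

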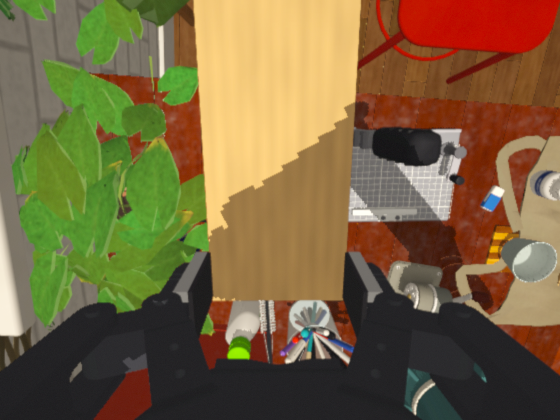

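The strip is held above the raised handle and square in the jaws. I'll carry it over the bed.

Emit:
apply_moves:
  moves:
    - {"claw": 0.2,"x": 0.101,"y": 0.0405,"z": 0,"rx": 0,"ry": 0,"rz": 0}
    - {"claw": 0.2,"x": 0.101,"y": 0.041,"z": 0,"rx": 0,"ry": 0,"rz": 0}
    - {"claw": 0.2,"x": 0.101,"y": 0.041,"z": 0,"rx": 0,"ry": 0,"rz": 0}
    - {"claw": 0.2,"x": 0.101,"y": 0.041,"z": 0,"rx": 0,"ry": 0,"rz": 0}

```text
clock: 18.55
tool_pos: [0.4113, -0.028, 0.4281]
tcp_rot: [-0.535, 0.845, 0.003, -0.006]
wrist_force: [0.3, -1.3, 0.2]
gripper_width: 0.0582
```

```bash
python3 - <<'E'
from h import *
stat();print(tohome(get_state()["tool_pos"]))
g=fromhome(-.022,.053)
plan([*g,0.11],-115.3)
E
```

```text
t 18.55 p [ 0.4113 -0.028   0.4281] yaw -115.37 zt [-0.014 -0.002 -1.   ] F [ 0.3 -1.3  0.2] w 0.0582 q [-0.2  -0.01  0.16  2.04  0.    1.12 -2.06]
[-0.02077712  0.05505892]
{'x': -0.0004, 'y': -0.0021, 'z': 0.1136, 'rx': 0.0005, 'ry': -0.0004}
{'x': -0.0003, 'y': -0.0019, 'z': 0.1136, 'rx': 0.0005, 'ry': -0.0004}
{'y': -0.0017, 'z': 0.1136, 'rx': 0.0005, 'ry': -0.0004}
{'y': -0.0015, 'z': 0.1136, 'rx': 0.0005, 'ry': -0.0004}
{'y': -0.0013, 'z': 0.1136, 'rx': 0.0005, 'ry': -0.0004}
{'y': -0.0011, 'z': 0.1136, 'rx': 0.0005, 'ry': -0.0004}
{'x': 0.0003, 'y': -0.0009, 'z': 0.1136, 'rx': 0.0005, 'ry': -0.0004}
```

```bash
python3 - <<'E'
from h import *
g=fromhome(-.022,.033);print(g)
plan([*g,0.11],-115.3)
E
```

```text
[ 0.4307634  -0.03848701]
{'x': -0.0005, 'y': -0.0092, 'z': 0.1135, 'rx': 0.0005, 'ry': -0.0004}
{'x': -0.0003, 'y': -0.009, 'z': 0.1135, 'rx': 0.0005, 'ry': -0.0004}
{'y': -0.0088, 'z': 0.1136, 'rx': 0.0005, 'ry': -0.0004}
{'y': -0.0086, 'z': 0.1136, 'rx': 0.0005, 'ry': -0.0004}
{'y': -0.0084, 'z': 0.1136, 'rx': 0.0005, 'ry': -0.0004}
{'y': -0.0083, 'z': 0.1136, 'rx': 0.0005, 'ry': -0.0004}
{'x': 0.0003, 'y': -0.0081, 'z': 0.1136, 'rx': 0.0005, 'ry': -0.0004}
```

Emit:
apply_moves:
  moves:
    - {"claw": 0.2,"x": 0,"y": -0.009,"z": 0.1135,"rx": 0.0005,"ry": 0,"rz": 0}
    - {"claw": 0.2,"x": 0,"y": -0.009,"z": 0.1135,"rx": 0.0005,"ry": 0,"rz": 0}
    - {"claw": 0.2,"x": 0,"y": -0.009,"z": 0.1135,"rx": 0.0005,"ry": 0,"rz": 0}
    - {"claw": 0.2,"x": 0,"y": -0.0085,"z": 0.1135,"rx": 0.0005,"ry": 0,"rz": 0}
    - {"claw": 0.2,"x": 0,"y": -0.0085,"z": 0.1135,"rx": 0.0005,"ry": 0,"rz": 0}

```text
clock: 19.05
tool_pos: [0.4228, -0.0424, 0.1963]
tcp_rot: [-0.53, 0.848, -0.004, 0.001]
wrist_force: [0.9, 1.1, -0.5]
gripper_width: 0.0584
```

```bash
python3 - <<'E'
from h import *
stat();print(tohome(get_state()["tool_pos"]))
g=fromhome(-.022,.033)
plan([*g,0.09],-115.3)
E
```

```text
t 19.05 p [ 0.4228 -0.0424  0.1963] yaw -115.94 zt [ 0.006 -0.006 -1.   ] F [ 0.9  1.1 -0.5] w 0.0584 q [-0.14  0.32  0.15  2.32 -0.09  0.5  -1.93]
[-0.02897463  0.03850876]
{'x': -0.0061, 'y': -0.0038, 'z': 0.0886, 'rx': -0.0008, 'rz': -0.0012}
{'x': -0.006, 'y': -0.0041, 'z': 0.0886, 'rx': -0.0008, 'rz': -0.0012}
{'x': -0.0059, 'y': -0.0043, 'z': 0.0886, 'rx': -0.0008, 'rz': -0.0012}
```

Emit:
apply_moves:
  moves:
    - {"claw": 0.2,"x": -0.006,"y": -0.004,"z": 0.0885,"rx": 0,"ry": 0,"rz": -0.001}
    - {"claw": 0.2,"x": -0.006,"y": -0.004,"z": 0.0885,"rx": 0,"ry": 0,"rz": -0.001}
    - {"claw": 0.2,"x": -0.006,"y": -0.004,"z": 0.0885,"rx": 0,"ry": 0,"rz": -0.001}

```text
clock: 19.35
tool_pos: [0.4266, -0.0393, 0.0817]
tcp_rot: [-0.534, 0.845, -0.003, -0.003]
wrist_force: [-0.1, 1.0, -0.6]
gripper_width: 0.0582
```

```bash
python3 - <<'E'
from h import *
stat();print(tohome(get_state()["tool_pos"]));snap("wrist","w17")
g=fromhome(-.022,.033)
plan([*g,0.047],-115.3)
E
```

```text
t 19.35 p [ 0.4266 -0.0393  0.0817] yaw -115.42 zt [-0.002 -0.008 -1.   ] F [-0.1  1.  -0.6] w 0.0582 q [-0.07  0.57  0.07  2.38 -0.15  0.2  -1.88]
[-0.02451176  0.03639502]
{'x': -0.0088, 'y': -0.0148, 'z': 0.0741, 'rx': 0.0024, 'ry': -0.0038, 'rz': -0.0004}
```

View pics/w17.png

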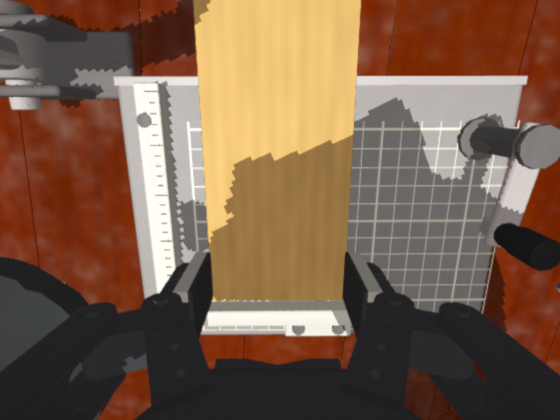

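```bash
python3 - <<'E'
from h import *
g=fromhome(-.023,.026)
plan([*g,0.05],-115.3,step=.02)
E
```

```text
{'x': -0.0031, 'y': -0.0161, 'z': 0.0333, 'rx': 0.0012, 'ry': -0.0019}
{'x': -0.0029, 'y': -0.016, 'z': 0.0333, 'rx': 0.0012, 'ry': -0.0019}
```

Emit:
apply_moves:
  moves:
    - {"claw": 0.2,"x": -0.003,"y": -0.016,"z": 0.033,"rx": 0.001,"ry": -0.002,"rz": 0}
    - {"claw": 0.2,"x": -0.003,"y": -0.016,"z": 0.033,"rx": 0.001,"ry": -0.002,"rz": 0}
    - {"claw": 0.2,"x": 0,"y": 0,"z": 0,"rx": 0,"ry": 0,"rz": 0}

```text
clock: 19.7
tool_pos: [0.4329, -0.0424, 0.0454]
tcp_rot: [-0.535, 0.845, 0.004, -0.005]
wrist_force: [0.2, 0.7, 0.2]
gripper_width: 0.0584
```

```bash
python3 - <<'E'
from h import *
stat();print(tohome(get_state()["tool_pos"]))
g=fromhome(-.023,.026)
plan([*g,0.045],-115.3,step=.02)
E
```

```text
t 19.7 p [ 0.4329 -0.0424  0.0454] yaw -115.34 zt [-0.012  0.001 -1.   ] F [0.2 0.7 0.2] w 0.0584 q [-0.03  0.65  0.03  2.37 -0.16  0.14 -1.86]
[-0.02459649  0.02940157]
{'x': -0.004, 'y': -0.0085, 'z': 0.0009, 'rx': 0.0037, 'ry': -0.0013}
```

Emit:
apply_moves:
  moves:
    - {"claw": 0.55,"x": 0,"y": 0,"z": 0.003,"rx": 0.002,"ry": 0,"rz": 0}
    - {"claw": 0.55,"x": 0,"y": 0,"z": 0,"rx": 0,"ry": 0,"rz": 0}
    - {"claw": 0.6,"x": 0,"y": 0,"z": 0,"rx": 0,"ry": 0,"rz": 0}
    - {"claw": 0.6,"x": 0,"y": 0,"z": -0.03,"rx": 0,"ry": 0,"rz": 0}
    - {"claw": 0.6,"x": 0,"y": 0,"z": -0.1,"rx": 0,"ry": 0,"rz": 0}

```text
clock: 20.2
tool_pos: [0.4305, -0.0418, 0.0973]
tcp_rot: [-0.535, 0.845, 0.003, -0.006]
wrist_force: [1.2, -1.2, -0.6]
gripper_width: 0.0683
```

Emit:
apply_moves:
  moves:
    - {"claw": 0.6,"x": 0.05,"y": 0,"z": -0.12,"rx": 0,"ry": 0,"rz": 0}
    - {"claw": 0.0,"x": 0.1,"y": 0,"z": -0.1,"rx": 0,"ry": 0,"rz": 0}
    - {"claw": -1,"x": 0.1,"y": 0,"z": -0.1,"rx": 0,"ry": 0,"rz": 0}

```text
clock: 20.5
tool_pos: [0.3948, -0.1209, 0.2206]
tcp_rot: [-0.54, 0.841, 0.002, -0.003]
wrist_force: [1.0, -1.0, 0.4]
gripper_width: 0.0399
```

```bash
python3 - <<'E'
from h import *
stat();print(tohome(get_state()["tool_pos"]));snap("wrist","w18")
E
```

```text
t 20.5 p [ 0.3948 -0.1209  0.2206] yaw -114.59 zt [-0.007 -0.001 -1.   ] F [ 1.  -1.   0.4] w 0.0399 q [ 0.06  0.27  0.15  2.32 -0.07  0.57 -1.74]
[-0.11188949  0.03033408]
```

View pics/w18.png

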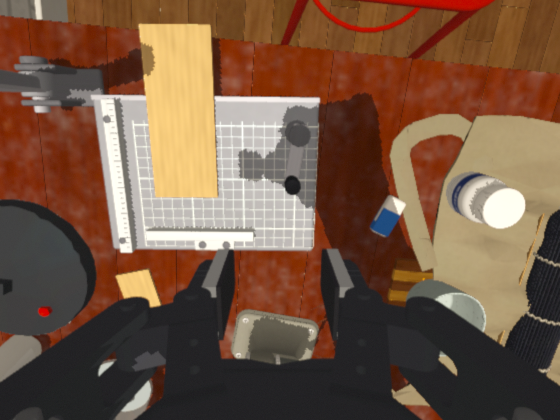

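The strip now lies on the bed across the cutting edge at (180,110), a little short of both fence and stop. I'll measure it.

```bash
cat > ms.py <<'E'
from h import *
import sys
def strip(tag,z=.029,win=None):
    v=load(tag);im=v["frame"];hsv=cv2.cvtColor(im,cv2.COLOR_BGR2HSV)
    m=cv2.inRange(hsv,(10,65,90),(28,190,255))
    if win: 
        k=np.zeros_like(m);k[win[1]:win[3],win[0]:win[2]]=255;m&=k
    m=cv2.morphologyEx(m,cv2.MORPH_CLOSE,np.ones((3,3)));m=cv2.morphologyEx(m,cv2.MORPH_OPEN,np.ones((5,5)))
    c=max(cv2.findContours(m,0,cv2.CHAIN_APPROX_NONE)[0],key=cv2.contourArea)
    P=np.array([tohome(onz(v,*q,z)) for q in c[:,0].astype(float)])*1000
    r=cv2.minAreaRect(P.astype(np.float32));print("rect home mm",np.round(r[0],1),np.round(r[1],1),"ang",round(r[2],2))
    B=cv2.boxPoints(r);print(np.round(B,1).tolist())
    # edge fits
    cx,cy=r[0]
    for n,sel,ax in [("x+",(P[:,0]>cx+22)&(abs(P[:,1]-cy)<60),0),("x-",(P[:,0]<cx-22)&(abs(P[:,1]-cy)<60),0),("y+",(P[:,1]>cy+65)&(abs(P[:,0]-cx)<22),1),("y-",(P[:,1]<cy-65)&(abs(P[:,0]-cx)<22),1)]:
        Q=P[sel]
        if len(Q)<8: print(n,"few");continue
        f=np.polyfit(Q[:,1-ax],Q[:,ax],1);print(n,"at centre",round(np.polyval(f,[cx,cy][1-ax]),2),"slope",round(f[0],4),"n",len(Q),"rms",round(np.std(Q[:,ax]-np.polyval(f,Q[:,1-ax])),2))
    return m
if __name__=="__main__":
    w=[int(a) for a in sys.argv[2:6]] or None
    m=strip(sys.argv[1],win=w);cv2.imwrite("pics/mask_"+sys.argv[1]+".png",m)
E
python3 ms.py w18 110 0 260 230
python3 - <<'E'
from h import *
v=load("w18")
for n,q in [("fence near end R",(131,249)),("fence far R",(118,98)),("stop far L",(147,229)),("stop far R",(254,231)),("bed BR",(314,249)),("bed TR",(320,98))]:
    print(n,np.round(1000*tohome(onz(v,*q,.035 if n[0]!="b" else .024)),1))
E
```

```text
rect home mm [-33.7 -40.5] [124.6 166.8] ang 0.82
[[-97.19999694824219, 42.0], [-94.80000305175781, -124.80000305175781], [29.799999237060547, -123.0], [27.299999237060547, 43.79999923706055]]
x+ at centre 5.51 slope -0.0128 n 142 rms 0.34
x- at centre -227.04 slope -2.6848 n 56 rms 12.02
y+ at centre 41.32 slope 0.2139 n 63 rms 4.11
y- at centre -123.91 slope 0.0144 n 54 rms 0.0
fence near end R [31.6 95.2]
fence far R [ 27.1 -46.6]
stop far L [13.7 74. ]
stop far R [-89.9  74.7]
bed BR [-150.4   97.8]
bed TR [-149.2  -49.3]
```

```bash
python3 - <<'E'
from h import *
v=load("w18")
crop("w18",90,10,330,260,3,"w18c")
for q in [(140,25),(211,25),(217,197),(155,198)]: print(np.round(1000*tohome(onz(v,*q,.029)),1))
E
```

```text
[   4.4 -105. ]
[ -54.8 -105.8]
[-54.2  42.6]
[ 5.4 44.4]
```

View pics/w18c.png

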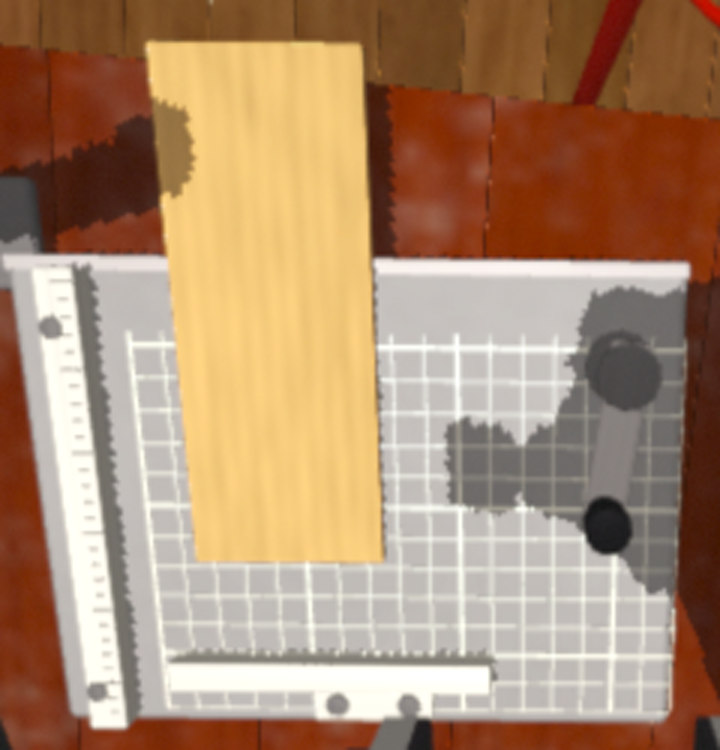

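```bash
python3 - <<'E'
from h import *
g=fromhome(-.025,-.137);print(g)
plan([*g,0.15],-115.3);print()
plan([*g,0.045],-115.3,start=([*g,0.15],-115.3))
E
```

```text
[ 0.58317536 -0.11385009]
{'x': -0.0461, 'y': -0.0827, 'z': 0.0375}
{'x': -0.0461, 'y': -0.0827, 'z': 0.0375}
{'x': -0.0462, 'y': -0.0827, 'z': 0.0375}
{'x': -0.0462, 'y': -0.0827, 'z': 0.0375}
{'x': -0.0462, 'y': -0.0826, 'z': 0.0375}

{'z': 0.0875}
{'z': 0.0875}
{'z': 0.0875}
```

Emit:
apply_moves:
  moves:
    - {"claw": -0.2,"x": -0.046,"y": -0.0825,"z": 0,"rx": 0,"ry": 0,"rz": 0}
    - {"claw": -0.2,"x": -0.046,"y": -0.0825,"z": 0.02,"rx": 0,"ry": 0,"rz": 0}
    - {"claw": -0.2,"x": -0.046,"y": -0.0825,"z": 0.04,"rx": 0,"ry": 0,"rz": 0}
    - {"claw": -0.2,"x": -0.046,"y": -0.0825,"z": 0.04,"rx": 0,"ry": 0,"rz": 0}
    - {"claw": -0.2,"x": -0.046,"y": -0.0825,"z": 0.04,"rx": 0,"ry": 0,"rz": 0}
  grip_force: 40

```text
clock: 21.05
tool_pos: [0.5812, -0.1185, 0.1776]
tcp_rot: [-0.531, 0.847, -0.005, 0.003]
wrist_force: [1.0, -0.9, 0.4]
gripper_width: 0.0341
```

```bash
python3 - <<'E'
from h import *
stat();print(tohome(get_state()["tool_pos"]));snap("wrist","w19")
g=fromhome(-.025,-.137)
plan([*g,0.047],-115.3)
E
```

```text
t 21.05 p [ 0.5812 -0.1185  0.1776] yaw -115.85 zt [ 0.011 -0.005 -1.   ] F [ 1.  -0.9  0.4] w 0.0341 q [ 0.03  0.53  0.13  1.99 -0.11  0.62 -1.79]
[-0.03002625 -0.13723818]
{'y': 0.0071, 'z': 0.1071, 'rx': -0.002, 'ry': 0.0003, 'rz': -0.0006}
{'y': 0.0064, 'z': 0.1071, 'rx': -0.002, 'ry': 0.0003, 'rz': -0.0006}
{'y': 0.0058, 'z': 0.1071, 'rx': -0.002, 'ry': 0.0003, 'rz': -0.0006}
```

View pics/w19.png

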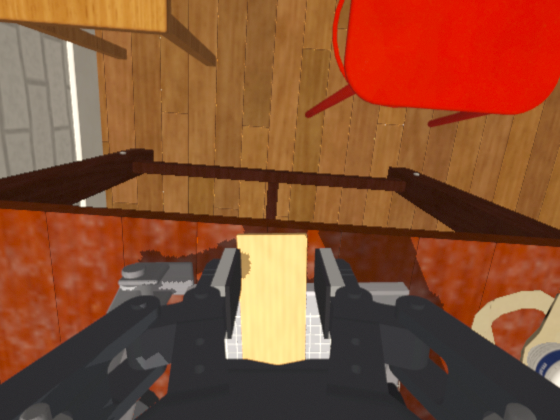

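```bash
python3 - <<'E'
from h import *
v=load("w19")
print(proj(v,[*fromhome(-.025,-.105),.029]),proj(v,[*fromhome(-.055,-.105),.029]),proj(v,[*fromhome(.005,-.105),.029]))
E
```

```text
[272.446894   236.76649684] [307.54188726 236.50199629] [237.37451346 237.03082697]
```

Emit:
apply_moves:
  moves:
    - {"claw": -0.2,"x": -0.003,"y": 0.005,"z": 0.107,"rx": -0.002,"ry": 0,"rz": 0}
    - {"claw": -0.2,"x": -0.003,"y": 0.004,"z": 0.107,"rx": -0.002,"ry": 0,"rz": 0}
    - {"claw": -0.2,"x": -0.003,"y": 0.002,"z": 0.1,"rx": -0.002,"ry": 0,"rz": 0}

```text
clock: 21.4
tool_pos: [0.5971, -0.1112, 0.0532]
tcp_rot: [-0.533, 0.846, -0.005, 0.009]
wrist_force: [1.2, -0.2, -0.2]
gripper_width: 0.0341
```

```bash
python3 - <<'E'
from h import *
stat();print(tohome(get_state()["tool_pos"]))
g=fromhome(-.025,-.12)
plan([*g,0.042],-115.3)
E
```

```text
t 21.4 p [ 0.5971 -0.1112  0.0532] yaw -115.51 zt [ 0.02   0.001 -1.   ] F [ 1.2 -0.2 -0.2] w 0.0341 q [ 0.06  0.73  0.08  2.01 -0.15  0.4  -1.77]
[-0.01664971 -0.14845867]
{'x': 0.0214, 'y': 0.0715, 'z': 0.0265, 'rx': -0.0056, 'ry': 0.0029, 'rz': -0.0012}
```

Emit:
apply_moves:
  moves:
    - {"claw": -0.2,"x": 0.02,"y": 0.02,"z": 0.03,"rx": -0.0055,"ry": 0.003,"rz": 0}
    - {"claw": -0.2,"x": 0,"y": 0.02,"z": 0.01,"rx": 0,"ry": 0,"rz": 0}

```text
clock: 21.6
tool_pos: [0.5761, -0.1109, 0.0335]
tcp_rot: [-0.534, 0.846, 0.002, -0.003]
wrist_force: [-1.2, -0.6, 0.0]
gripper_width: 0.0341
```

```bash
python3 - <<'E'
from h import *
stat();print(tohome(get_state()["tool_pos"]))
g=fromhome(-.025,-.12)
plan([*g,0.038],-115.3);snap("wrist","w20")
E
```

```text
t 21.6 p [ 0.5761 -0.1109  0.0335] yaw -115.49 zt [-0.008  0.    -1.   ] F [-1.2 -0.6  0. ] w 0.0341 q [ 0.06  0.75  0.08  2.04 -0.14  0.37 -1.77]
[-0.02536224 -0.12935764]
{'x': -0.0008, 'y': 0.0235, 'z': -0.0111, 'rx': 0.0022, 'ry': -0.0009, 'rz': -0.0011}
```

View pics/w20.png

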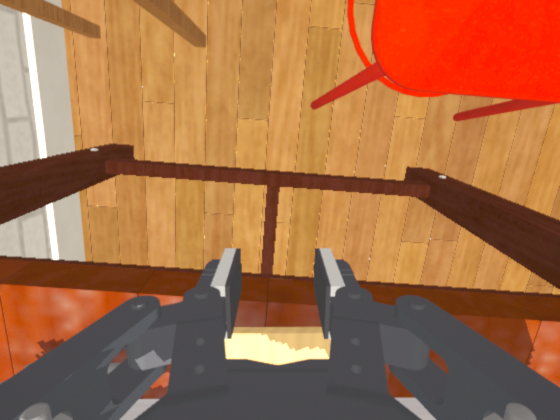

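The strip's end is at row 328, on the robot's side of the lowered fingertips, ready to be pushed. I'll push it towards the stop.

Emit:
apply_moves:
  moves:
    - {"claw": -0.2,"x": 0,"y": 0.0235,"z": -0.006,"rx": 0.002,"ry": 0,"rz": -0.001}
    - {"claw": -0.2,"x": 0,"y": 0.015,"z": 0,"rx": 0,"ry": 0,"rz": 0}
    - {"claw": -0.2,"x": 0,"y": 0.015,"z": 0,"rx": 0,"ry": 0,"rz": 0}
    - {"claw": -0.2,"x": 0,"y": 0.015,"z": 0,"rx": 0,"ry": 0,"rz": 0}

```text
clock: 22.05
tool_pos: [0.5497, -0.097, 0.042]
tcp_rot: [-0.535, 0.845, -0.002, 0.002]
wrist_force: [-0.1, -0.4, -0.7]
gripper_width: 0.0342
```

```bash
python3 - <<'E'
from h import *
stat();print(tohome(get_state()["tool_pos"]))
g=fromhome(-.025,-.09)
plan([*g,0.038],-115.3)
E
```

```text
t 22.05 p [ 0.5497 -0.097   0.042 ] yaw -115.25 zt [ 0.005 -0.002 -1.   ] F [-0.1 -0.4 -0.7] w 0.0342 q [ 0.04  0.72  0.07  2.11 -0.15  0.32 -1.77]
[-0.02409618 -0.09949488]
{'x': 0.0022, 'y': 0.0238, 'z': 0.0099, 'rx': -0.0018, 'rz': 0.0003}
```

```bash
python3 - <<'E'
from h import *
snap("wrist","w21");crop("w21",150,180,410,400,3,"w21c")
E
```

```text
(no output)
```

View pics/w21c.png

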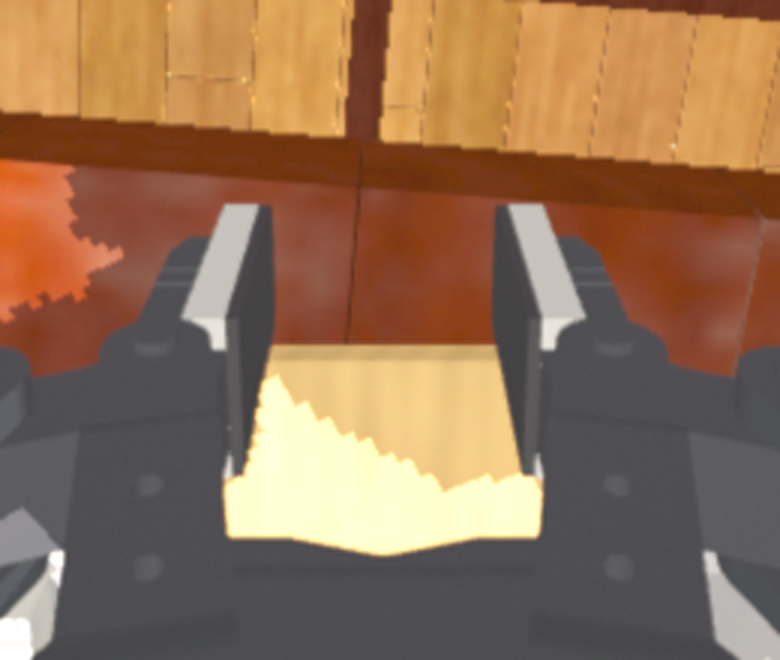

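```bash
python3 - <<'E'
from h import *
v=load("w21")
for q in [(150+270/3,180+345/3),(150+495/3,180+345/3)]: 
  for z in (.029,.026): print(np.round(1000*tohome(onz(v,*q,z)),1))
for z in (.02,.025): print(tohome(onz(v,150+240/3,180+205/3,z)), tohome(onz(v,150+210/3,180+320/3,z)))
E
```

```text
[ -7.1 -90.8]
[ -6.8 -89. ]
[-40.3 -90.9]
[-40.7 -89.1]
[-0.00214446 -0.10924029] [ 0.00325708 -0.08983778]
[-0.00291313 -0.1113699 ] [ 0.00229486 -0.09266262]
```

The end has moved from y -106 to -90 mm and sits against the fingers' near faces. I'll carry on in small steps.

Emit:
apply_moves:
  moves:
    - {"claw": -0.2,"x": 0,"y": 0.012,"z": 0.009,"rx": 0,"ry": 0,"rz": 0}
    - {"claw": -0.2,"x": 0,"y": 0.012,"z": 0,"rx": 0,"ry": 0,"rz": 0}

```text
clock: 22.3
tool_pos: [0.5408, -0.0924, 0.0392]
tcp_rot: [-0.536, 0.844, -0.003, 0.002]
wrist_force: [-0.4, -0.2, -0.4]
gripper_width: 0.0344
```

```bash
python3 - <<'E'
from h import *
stat();print(tohome(get_state()["tool_pos"]))
E
```

```text
t 22.3 p [ 0.5408 -0.0924  0.0392] yaw -115.23 zt [ 0.007 -0.002 -1.   ] F [-0.4 -0.2 -0.4] w 0.0344 q [ 0.04  0.71  0.07  2.13 -0.15  0.29 -1.78]
[-0.02368102 -0.08950565]
```

Emit:
apply_moves:
  moves:
    - {"claw": -0.2,"x": 0,"y": 0.009,"z": 0.002,"rx": 0,"ry": 0,"rz": 0}

```text
clock: 22.4
tool_pos: [0.5376, -0.0907, 0.0384]
tcp_rot: [-0.536, 0.844, -0.003, 0.003]
wrist_force: [0.5, -0.5, 0.7]
gripper_width: 0.0344
```

Emit:
apply_moves:
  moves:
    - {"claw": -0.2,"x": 0,"y": 0.007,"z": 0.002,"rx": 0,"ry": 0,"rz": 0}

```text
clock: 22.5
tool_pos: [0.5373, -0.0905, 0.038]
tcp_rot: [-0.535, 0.845, -0.005, 0.005]
wrist_force: [4.9, -3.3, 4.8]
gripper_width: 0.034
```

Emit:
apply_moves:
  moves:
    - {"claw": -0.2,"x": 0,"y": 0.006,"z": 0.002,"rx": 0,"ry": 0,"rz": 0}

```text
clock: 22.6
tool_pos: [0.5373, -0.0904, 0.0377]
tcp_rot: [-0.535, 0.845, -0.007, 0.006]
wrist_force: [3.1, -2.4, 3.8]
gripper_width: 0.0346
```

```bash
python3 - <<'E'
from h import *
stat();print(tohome(get_state()["tool_pos"]));snap("wrist","w22");crop("w22",150,180,410,400,3,"w22c")
E
```

```text
t 22.6 p [ 0.5373 -0.0904  0.0377] yaw -115.29 zt [ 0.018 -0.006 -1.   ] F [ 3.1 -2.4  3.8] w 0.0346 q [ 0.03  0.71  0.07  2.15 -0.15  0.27 -1.78]
[-0.0233933 -0.0854588]
```

View pics/w22c.png

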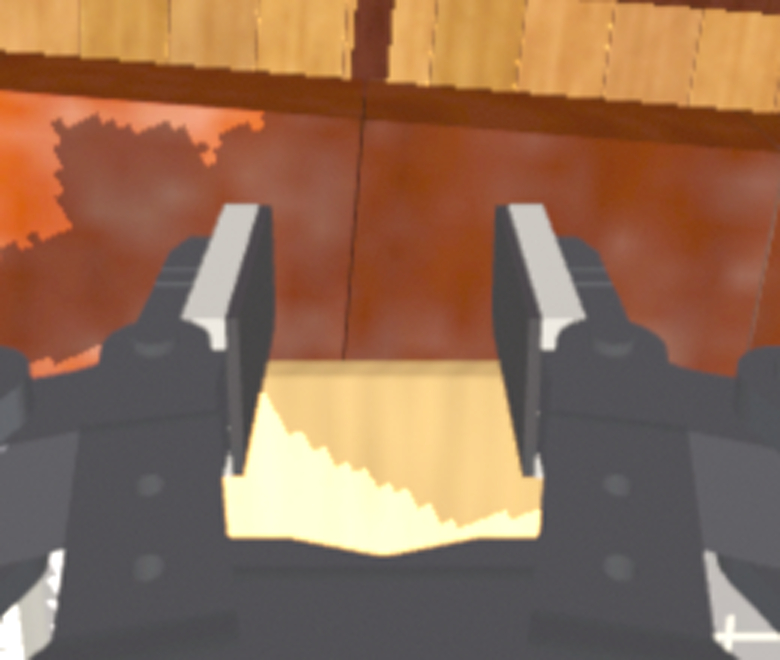

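The y push ended against resistance: about 6 N, with the TCP at y -85.5 mm (-86 expected), so the end is against the stop. I'll back off and go round to push the long edge against the fence.

```bash
python3 - <<'E'
from h import *
g=fromhome(-.077,-.008);print(g,np.hypot(*g))
a=fromhome(-.03,-.10)
plan([*g,0.12],-115.3,start=([*a,0.16],-115.3))
E
```

```text
[ 0.4443261  -0.10573322] 0.45673318377274713
{'x': 0.0392, 'y': 0.0767, 'z': 0.0333}
{'x': 0.0392, 'y': 0.0767, 'z': 0.0333}
{'x': 0.0392, 'y': 0.0767, 'z': 0.0333}
```

Emit:
apply_moves:
  moves:
    - {"claw": -0.2,"x": 0,"y": -0.04,"z": 0,"rx": 0,"ry": 0,"rz": 0}
    - {"claw": -0.2,"x": 0,"y": 0,"z": -0.12,"rx": -0.004,"ry": 0,"rz": 0}
    - {"claw": -1,"x": 0,"y": 0,"z": -0.12,"rx": 0,"ry": 0,"rz": 0}
    - {"claw": -1,"x": 0,"y": 0,"z": -0.09,"rx": 0,"ry": 0,"rz": 0}

```text
clock: 23.05
tool_pos: [0.5409, -0.0943, 0.1625]
tcp_rot: [-0.536, 0.844, 0.011, -0.011]
wrist_force: [0.8, -0.4, 0.1]
gripper_width: 0.0056
```

```bash
python3 - <<'E'
from h import *
stat();print(tohome(get_state()["tool_pos"]))
g=fromhome(-.077,-.008)
plan([*g,0.13],-115.3)
E
```

```text
t 23.05 p [ 0.5409 -0.0943  0.1625] yaw -115.23 zt [-0.03   0.006 -1.   ] F [ 0.8 -0.4  0.1] w 0.0056 q [-0.    0.52  0.13  2.07 -0.12  0.6  -1.8 ]
[-0.02534082 -0.09042332]
{'x': 0.0428, 'y': 0.0679, 'z': 0.0294, 'rx': 0.0031, 'ry': -0.0007}
{'x': 0.0429, 'y': 0.0682, 'z': 0.0286, 'rx': 0.0031, 'ry': -0.0007}
{'x': 0.043, 'y': 0.0684, 'z': 0.0278, 'rx': 0.0031, 'ry': -0.0007}
```

Emit:
apply_moves:
  moves:
    - {"claw": -1,"x": 0.043,"y": 0.068,"z": 0,"rx": 0.003,"ry": 0,"rz": 0}
    - {"claw": -1,"x": 0.043,"y": 0.068,"z": 0.01,"rx": 0.003,"ry": 0,"rz": 0}
    - {"claw": -1,"x": 0.043,"y": 0.068,"z": 0.02,"rx": 0.003,"ry": 0,"rz": 0}

```text
clock: 23.35
tool_pos: [0.4485, -0.1042, 0.1565]
tcp_rot: [-0.538, 0.843, -0.004, 0.001]
wrist_force: [-0.4, -0.8, -0.1]
gripper_width: -0.0002
```

```bash
python3 - <<'E'
from h import *
stat();print(tohome(get_state()["tool_pos"]));snap("wrist","w23")
g=fromhome(-.078,-.008)
plan([*g,0.065],-115.3)
E
```

```text
t 23.35 p [ 0.4485 -0.1042  0.1565] yaw -114.96 zt [ 0.007 -0.005 -1.   ] F [-0.4 -0.8 -0.1] w -0.0002 q [ 0.03  0.43  0.12  2.28 -0.11  0.43 -1.76]
[-0.07379355 -0.01108615]
{'x': -0.0013, 'y': -0.0091, 'z': 0.1116, 'rx': 0.0011, 'ry': -0.001, 'rz': 0.0005}
{'x': -0.001, 'y': -0.0087, 'z': 0.1116, 'rx': 0.0011, 'ry': -0.001, 'rz': 0.0005}
```

View pics/w23.png

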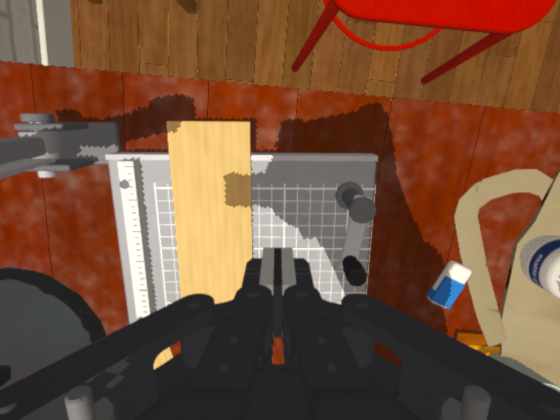

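The strip now spans columns 168–251, its right end at row 121. The catch knob at (353,270) is close, so I'll descend a little farther right (y -18 mm) to stay clear of it.

```bash
python3 - <<'E'
from h import *
g=fromhome(-.076,-.018)
plan([*g,0.07],-115.3)
v=load("w23")
for q in [(169,122),(250,121),(252,250),(179,300)]: print(np.round(1000*tohome(onz(v,*q,.029)),1))
E
```

```text
{'x': -0.0037, 'y': -0.0215, 'z': 0.1052, 'rx': 0.0011, 'ry': -0.001, 'rz': 0.0005}
{'x': -0.0034, 'y': -0.0212, 'z': 0.1053, 'rx': 0.0011, 'ry': -0.001, 'rz': 0.0005}
[  4.6 -73.3]
[-53.4 -74.4]
[-53.5  25.2]
[ 7.9 70.6]
```

Emit:
apply_moves:
  moves:
    - {"claw": -1,"x": -0.002,"y": -0.021,"z": 0.09,"rx": 0.001,"ry": -0.001,"rz": 0}
    - {"claw": -1,"x": 0,"y": -0.018,"z": 0.09,"rx": 0.001,"ry": -0.001,"rz": 0}

```text
clock: 23.6
tool_pos: [0.4469, -0.109, 0.0834]
tcp_rot: [-0.536, 0.844, 0.002, -0.001]
wrist_force: [1.8, -0.1, 0.3]
gripper_width: -0.0001
```

```bash
python3 - <<'E'
from h import *
stat();print(tohome(get_state()["tool_pos"]));snap("wrist","w24")
g=fromhome(-.076,-.018)
plan([*g,0.054],-115.3)
E
```

```text
t 23.6 p [ 0.4469 -0.109   0.0834] yaw -115.13 zt [-0.003  0.002 -1.   ] F [ 1.8 -0.1  0.3] w -0.0001 q [ 0.09  0.58  0.07  2.31 -0.15  0.26 -1.72]
[-0.078823   -0.01174119]
{'x': -0.0085, 'y': -0.0186, 'z': 0.0617, 'rx': 0.0032, 'ry': -0.0005, 'rz': 0.0009}
```

View pics/w24.png

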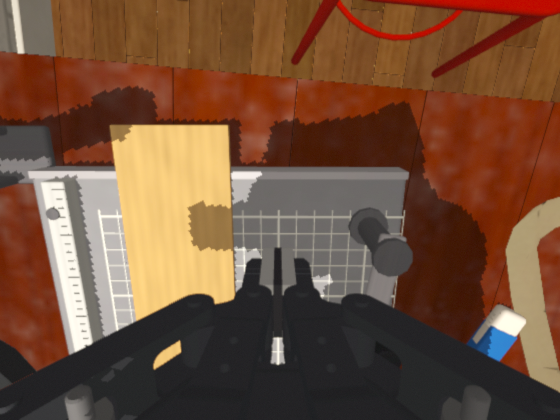

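Emit:
apply_moves:
  moves:
    - {"claw": -1,"x": -0.0075,"y": -0.0185,"z": 0.045,"rx": 0.003,"ry": 0,"rz": 0.001}
    - {"claw": -1,"x": 0,"y": 0,"z": 0.015,"rx": 0,"ry": 0,"rz": 0}

```text
clock: 23.85
tool_pos: [0.4502, -0.1083, 0.0526]
tcp_rot: [-0.535, 0.845, 0.004, -0.004]
wrist_force: [0.0, 0.1, -0.3]
gripper_width: -0.0004
```

```bash
python3 - <<'E'
from h import *
stat();print(tohome(get_state()["tool_pos"]))
E
```

```text
t 23.85 p [ 0.4502 -0.1083  0.0526] yaw -115.34 zt [-0.011  0.002 -1.   ] F [ 0.   0.1 -0.3] w -0.0004 q [ 0.1   0.65  0.05  2.31 -0.16  0.2  -1.72]
[-0.07680136 -0.01442816]
```

Emit:
apply_moves:
  moves:
    - {"claw": -1,"x": 0,"y": -0.004,"z": 0.005,"rx": 0.003,"ry": 0,"rz": 0}
    - {"claw": -1,"x": 0,"y": -0.002,"z": 0.004,"rx": 0,"ry": 0,"rz": 0}

```text
clock: 24.05
tool_pos: [0.4504, -0.1085, 0.049]
tcp_rot: [-0.535, 0.845, 0.001, -0.003]
wrist_force: [-1.6, 2.3, 22.9]
gripper_width: -0.0002
```

Emit:
apply_moves:
  moves:
    - {"claw": -1,"x": 0,"y": 0,"z": 0.004,"rx": 0,"ry": 0,"rz": 0}

```text
clock: 24.15
tool_pos: [0.4504, -0.1085, 0.049]
tcp_rot: [-0.535, 0.845, 0.001, -0.003]
wrist_force: [-0.7, 0.6, 21.3]
gripper_width: 0.0002
```

```bash
python3 - <<'E'
from h import *
stat();print(tohome(get_state()["tool_pos"]))
E
```

```text
t 24.15 p [ 0.4504 -0.1085  0.049 ] yaw -115.31 zt [-0.006 -0.001 -1.   ] F [-0.7  0.6 21.3] w 0.0002 q [ 0.1   0.66  0.05  2.31 -0.16  0.19 -1.72]
[-0.07690483 -0.01464993]
```

The bed is touched at TCP z 0.049, so the fingertips are 25 mm ahead as stated. I'll raise about 1.5 mm and push towards the fence.

Emit:
apply_moves:
  moves:
    - {"claw": -1,"x": 0,"y": 0,"z": -0.005,"rx": 0,"ry": 0,"rz": 0}
    - {"claw": -1,"x": -0.015,"y": 0,"z": 0,"rx": 0,"ry": 0,"rz": 0}
    - {"claw": -1,"x": -0.015,"y": 0,"z": 0,"rx": 0,"ry": 0,"rz": 0}

```text
clock: 24.45
tool_pos: [0.4559, -0.0977, 0.054]
tcp_rot: [-0.534, 0.845, 0.0, -0.002]
wrist_force: [0.3, 0.1, 0.6]
gripper_width: -0.0
```

```bash
python3 - <<'E'
from h import *
stat();print(tohome(get_state()["tool_pos"]))
E
```

```text
t 24.45 p [ 0.4559 -0.0977  0.054 ] yaw -115.41 zt [-0.003 -0.002 -1.   ] F [0.3 0.1 0.6] w -0.0 q [ 0.07  0.65  0.06  2.3  -0.17  0.2  -1.74]
[-0.0648076  -0.01505419]
```

Emit:
apply_moves:
  moves:
    - {"claw": -1,"x": 0.015,"y": 0,"z": 0.003,"rx": 0,"ry": 0,"rz": 0}
    - {"claw": -1,"x": 0.005,"y": 0,"z": 0.006,"rx": 0,"ry": 0,"rz": 0}
    - {"claw": -1,"x": 0,"y": 0,"z": 0,"rx": 0,"ry": 0,"rz": 0}

```text
clock: 24.75
tool_pos: [0.4532, -0.1039, 0.0507]
tcp_rot: [-0.536, 0.844, -0.0, -0.001]
wrist_force: [-0.3, -0.7, -0.3]
gripper_width: -0.0001
```

```bash
python3 - <<'E'
from h import *
stat();print(tohome(get_state()["tool_pos"]))
E
```

```text
t 24.75 p [ 0.4532 -0.1039  0.0507] yaw -115.23 zt [-0.002 -0.001 -1.   ] F [-0.3 -0.7 -0.3] w -0.0001 q [ 0.09  0.65  0.05  2.31 -0.16  0.19 -1.72]
[-0.07153497 -0.01522916]
```

Height is 0.0507, so the tips are about 1.7 mm above the bed. Pushing now with a slight downward bias.

Emit:
apply_moves:
  moves:
    - {"claw": -1,"x": -0.018,"y": 0,"z": 0.001,"rx": 0,"ry": 0,"rz": 0}
    - {"claw": -1,"x": -0.015,"y": 0,"z": 0.001,"rx": 0,"ry": 0,"rz": 0}

```text
clock: 24.95
tool_pos: [0.4583, -0.0925, 0.0495]
tcp_rot: [-0.534, 0.845, 0.0, -0.002]
wrist_force: [0.4, -1.6, 1.8]
gripper_width: -0.0
```

```bash
python3 - <<'E'
from h import *
stat();print(tohome(get_state()["tool_pos"]))
E
```

```text
t 24.95 p [ 0.4583 -0.0925  0.0495] yaw -115.39 zt [-0.003 -0.002 -1.   ] F [ 0.4 -1.6  1.8] w -0.0 q [ 0.06  0.66  0.06  2.3  -0.17  0.19 -1.74]
[-0.05907201 -0.01499365]
```

Emit:
apply_moves:
  moves:
    - {"claw": -1,"x": -0.013,"y": 0,"z": -0.002,"rx": 0,"ry": 0,"rz": 0}
    - {"claw": -1,"x": -0.013,"y": 0,"z": 0,"rx": 0,"ry": 0,"rz": 0}

```text
clock: 25.15
tool_pos: [0.4636, -0.0823, 0.0501]
tcp_rot: [-0.535, 0.845, -0.0, -0.002]
wrist_force: [0.2, -0.8, -0.1]
gripper_width: 0.0001
```

```bash
python3 - <<'E'
from h import *
stat();print(tohome(get_state()["tool_pos"]));snap("wrist","w25")
E
```

```text
t 25.15 p [ 0.4636 -0.0823  0.0501] yaw -115.38 zt [-0.003 -0.002 -1.   ] F [ 0.2 -0.8 -0.1] w 0.0001 q [ 0.03  0.66  0.06  2.29 -0.18  0.2  -1.76]
[-0.0475773  -0.01542551]
```

View pics/w25.png

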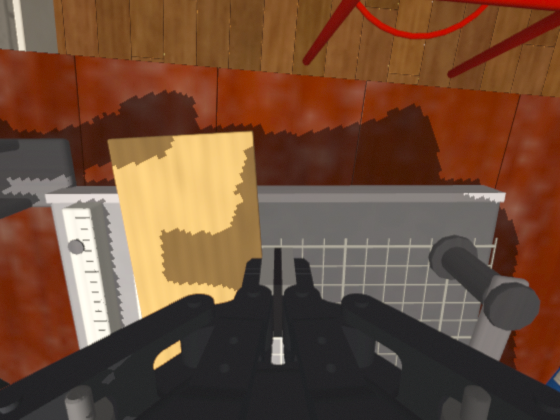

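The strip has slid towards the fence but turned slightly, its right end leading (end edge from (110,140) to (253,133)). I'll back off and push again nearer the stop end.

Emit:
apply_moves:
  moves:
    - {"claw": -1,"x": 0.045,"y": 0,"z": -0.002,"rx": 0,"ry": 0,"rz": 0}
    - {"claw": -1,"x": 0,"y": 0.04,"z": -0.005,"rx": 0,"ry": 0,"rz": 0}
    - {"claw": -1,"x": 0,"y": 0.04,"z": -0.002,"rx": 0,"ry": 0,"rz": 0}

```text
clock: 25.5
tool_pos: [0.431, -0.083, 0.0538]
tcp_rot: [-0.536, 0.844, -0.002, 0.001]
wrist_force: [0.5, 0.6, -0.3]
gripper_width: -0.0003
```

```bash
python3 - <<'E'
from h import *
stat();print(tohome(get_state()["tool_pos"]));snap("wrist","w26")
g=fromhome(-.064,.02)
plan([*g,0.0505],-115.3)
E
```

```text
t 25.5 p [ 0.431  -0.083   0.0538] yaw -115.14 zt [ 0.003 -0.002 -1.   ] F [ 0.5  0.6 -0.3] w -0.0003 q [ 0.05  0.63  0.04  2.37 -0.18  0.14 -1.74]
[-0.06208694  0.01375475]
{'x': 0.0029, 'y': 0.0052, 'z': 0.0081, 'rx': 0.0007, 'ry': -0.0004, 'rz': 0.0012}
```

View pics/w26.png

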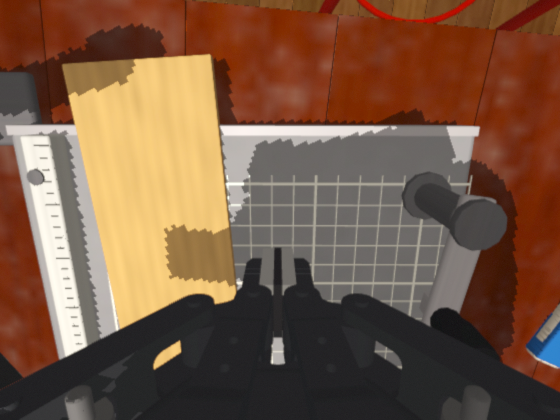

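```bash
python3 - <<'E'
from h import *
v=load("w26")
for q in [(64,67),(211,55),(236,290),(118,325),(225,200)]: print(np.round(1000*tohome(onz(v,*q,.029)),1))
for q in [(48,137),(85,325)]: print("fence",np.round(1000*tohome(onz(v,*q,.035)),1))
E
```

```text
[ 23.7 -72.4]
[-35.1 -77. ]
[-41.8  26.9]
[17.3 46.6]
[-38.3 -17.8]
fence [ 31.1 -45.4]
fence [29.7 42.4]
```

Emit:
apply_moves:
  moves:
    - {"claw": -1,"x": 0.002,"y": 0.004,"z": 0.008,"rx": 0,"ry": 0,"rz": 0.001}
    - {"claw": -1,"x": -0.015,"y": 0,"z": 0.001,"rx": 0,"ry": 0,"rz": 0}

```text
clock: 25.75
tool_pos: [0.4272, -0.0764, 0.05]
tcp_rot: [-0.535, 0.845, 0.001, -0.001]
wrist_force: [-0.5, -0.3, -1.7]
gripper_width: 0.0
```

```bash
python3 - <<'E'
from h import *
stat();print(tohome(get_state()["tool_pos"]))
E
```

```text
t 25.75 p [ 0.4272 -0.0764  0.05  ] yaw -115.3 zt [-0.003 -0.    -1.   ] F [-0.5 -0.3 -1.7] w 0.0 q [ 0.04  0.64  0.04  2.37 -0.19  0.13 -1.75]
[-0.05774162  0.02001387]
```

Emit:
apply_moves:
  moves:
    - {"claw": -1,"x": -0.013,"y": 0,"z": 0,"rx": 0,"ry": 0,"rz": 0}
    - {"claw": -1,"x": -0.013,"y": 0,"z": 0,"rx": 0,"ry": 0,"rz": 0}

```text
clock: 25.95
tool_pos: [0.4339, -0.0661, 0.0498]
tcp_rot: [-0.535, 0.845, 0.0, -0.001]
wrist_force: [-0.1, 0.5, 0.3]
gripper_width: 0.0001
```

```bash
python3 - <<'E'
from h import *
stat();print(tohome(get_state()["tool_pos"]))
E
```

```text
t 25.95 p [ 0.4339 -0.0661  0.0498] yaw -115.29 zt [-0.001 -0.    -1.   ] F [-0.1  0.5  0.3] w 0.0001 q [ 0.01  0.64  0.04  2.36 -0.2   0.14 -1.77]
[-0.04563361  0.01834965]
```

Emit:
apply_moves:
  moves:
    - {"claw": -1,"x": -0.009,"y": 0,"z": -0.001,"rx": 0,"ry": 0,"rz": 0}

```text
clock: 26.05
tool_pos: [0.4364, -0.0622, 0.0501]
tcp_rot: [-0.535, 0.845, 0.0, -0.0]
wrist_force: [-0.1, 0.0, 0.2]
gripper_width: 0.0003
```

Emit:
apply_moves:
  moves:
    - {"claw": -1,"x": -0.007,"y": 0,"z": 0,"rx": 0,"ry": 0,"rz": 0}

```text
clock: 26.15
tool_pos: [0.4383, -0.0592, 0.0501]
tcp_rot: [-0.536, 0.844, -0.0, -0.0]
wrist_force: [0.0, -1.2, 0.9]
gripper_width: -0.0
```

```bash
python3 - <<'E'
from h import *
stat();print(tohome(get_state()["tool_pos"]));snap("wrist","w27")
E
```

```text
t 26.15 p [ 0.4383 -0.0592  0.0501] yaw -115.21 zt [ 0. -0. -1.] F [ 0.  -1.2  0.9] w -0.0 q [-0.    0.64  0.05  2.36 -0.2   0.14 -1.78]
[-0.03746063  0.01731237]
```

View pics/w27.png

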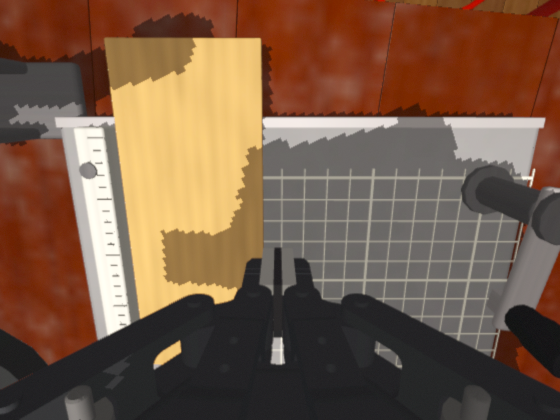

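The strip is now nearly parallel to the fence, with a small gap left between the fence's edge at (105,127) and the strip's at (112,127). I'll keep pushing until it resists.

Emit:
apply_moves:
  moves:
    - {"claw": -1,"x": -0.006,"y": 0,"z": 0,"rx": 0,"ry": 0,"rz": 0}

```text
clock: 26.3
tool_pos: [0.4393, -0.0573, 0.0501]
tcp_rot: [-0.536, 0.844, -0.0, -0.0]
wrist_force: [-2.6, -10.5, -0.2]
gripper_width: -0.0002
```

Emit:
apply_moves:
  moves:
    - {"claw": -1,"x": -0.006,"y": 0,"z": 0,"rx": 0,"ry": 0,"rz": 0}

```text
clock: 26.4
tool_pos: [0.4393, -0.0574, 0.0501]
tcp_rot: [-0.534, 0.845, -0.001, -0.002]
wrist_force: [-2.2, -8.8, 0.5]
gripper_width: 0.0001
```

```bash
python3 - <<'E'
from h import *
stat();print(tohome(get_state()["tool_pos"]));snap("wrist","w28");crop("w28",40,20,300,300,2.7,"w28c")
E
```

```text
t 26.4 p [ 0.4393 -0.0574  0.0501] yaw -115.41 zt [-0.002 -0.003 -1.   ] F [-2.2 -8.8  0.5] w 0.0001 q [-0.02  0.65  0.05  2.36 -0.2   0.15 -1.78]
[-0.03543364  0.01725384]
```

View pics/w28c.png

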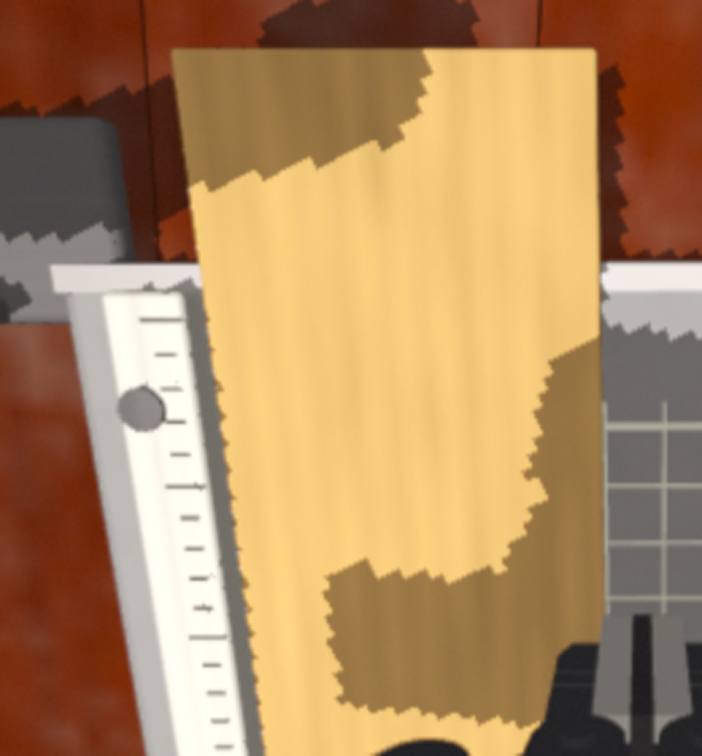

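The push now meets about 10 N. The dark band beside the strip should just be the fence's face seen at an angle, so I'll check by measuring.

```bash
python3 - <<'E'
from h import *
v=load("w28")
def W(x,y): return 40+(x+.5)/2.7-.5,20+(y+.5)/2.7-.5
for n,q,z in [("x+ far",(174,52),.029),("x+ mid",(207,310),.029),("x+ near",(265,745),.029),("x- far",(596,49),.029),("x- near",(604,600),.029),("fence top far",(186,294),.035),("fence top near",(246,745),.035),("bed edge L",(110,278),.024),("bed edgeR",(690,278),.024)]:
    print(n,np.round(1000*tohome(onz(v,*W(*q),z)),1))
E
```

```text
x+ far [ 30.4 -78.5]
x+ mid [ 30.5 -43.1]
x+ near [30.4 31. ]
x- far [-28.7 -78.9]
x- near [-28.8   4. ]
fence top far [ 30.4 -45.8]
fence top near [30.8 27.4]
bed edge L [ 47.2 -47.6]
bed edgeR [-42.6 -47.6]
```

Measured on the picture, the strip's long edge lies at x 30.4 mm at three places and the fence face at 30.4–30.8, so it is flush and square. The right end reads about -78.7 mm against -75, so turning it left roughly a 3–4 mm gap at the stop. I'll push the end again.

Emit:
apply_moves:
  moves:
    - {"claw": -1,"x": 0.03,"y": 0,"z": 0,"rx": 0,"ry": 0,"rz": 0}
    - {"claw": -1,"x": 0.01,"y": 0,"z": -0.1,"rx": 0,"ry": 0,"rz": 0}
    - {"claw": -1,"x": 0,"y": 0,"z": -0.12,"rx": 0,"ry": 0,"rz": 0}
    - {"claw": -1,"x": 0,"y": 0,"z": -0.1,"rx": 0,"ry": 0,"rz": 0}

```text
clock: 26.85
tool_pos: [0.4282, -0.0741, 0.1755]
tcp_rot: [-0.533, 0.846, 0.004, -0.009]
wrist_force: [1.1, 0.2, 0.1]
gripper_width: -0.0001
```

```bash
python3 - <<'E'
from h import *
stat();print(tohome(get_state()["tool_pos"]));snap("wrist","w29");crop("w29",50,0,410,300,2,"w29c")
g=fromhome(-.016,-.12)
plan([*g,0.17],-115.3)
E
```

```text
t 26.85 p [ 0.4282 -0.0741  0.1755] yaw -115.59 zt [-0.019 -0.003 -1.   ] F [1.1 0.2 0.1] w -0.0001 q [-0.08  0.38  0.18  2.31 -0.13  0.48 -1.81]
[-0.05530397  0.02014323]
{'x': -0.0329, 'y': -0.1141, 'z': 0.0077, 'rx': 0.0007, 'ry': -0.0008, 'rz': -0.0006}
{'x': -0.0326, 'y': -0.1142, 'z': 0.008, 'rx': 0.0007, 'ry': -0.0008, 'rz': -0.0006}
{'x': -0.0324, 'y': -0.1142, 'z': 0.0083, 'rx': 0.0007, 'ry': -0.0008, 'rz': -0.0006}
```

View pics/w29c.png

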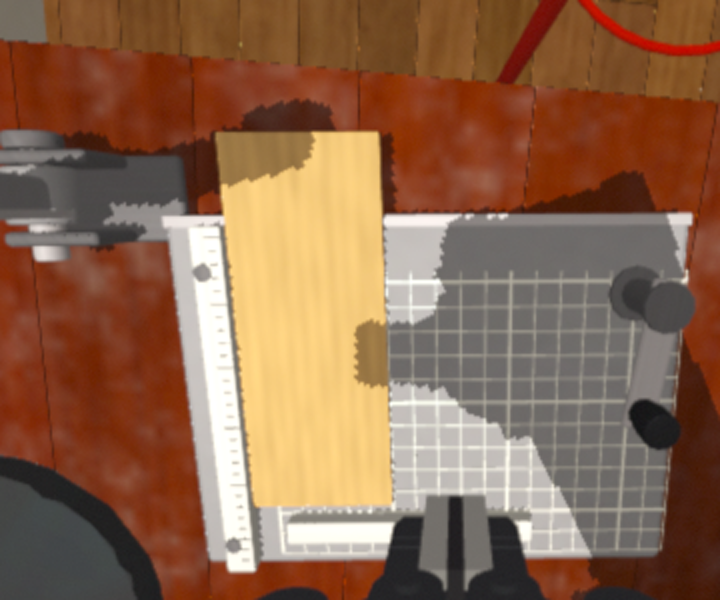

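Here the strip's left end (row 506) stops short of the stop (row 519 in the crop) by more than the parallax explains, a gap of about 2–3 mm. I'm going round to push the end.

Emit:
apply_moves:
  moves:
    - {"claw": -1,"x": -0.033,"y": -0.114,"z": 0,"rx": 0,"ry": 0,"rz": 0}
    - {"claw": -1,"x": -0.0325,"y": -0.114,"z": 0,"rx": 0,"ry": 0,"rz": 0}
    - {"claw": -1,"x": -0.0325,"y": -0.114,"z": 0,"rx": 0,"ry": 0,"rz": 0}
    - {"claw": -1,"x": 0,"y": -0.01,"z": 0.03,"rx": 0,"ry": 0,"rz": 0}

```text
clock: 27.3
tool_pos: [0.5758, -0.1028, 0.1713]
tcp_rot: [-0.532, 0.847, -0.001, -0.002]
wrist_force: [-0.1, -0.4, 0.1]
gripper_width: -0.0002
```

```bash
python3 - <<'E'
from h import *
stat();print(tohome(get_state()["tool_pos"]))
g=fromhome(-.016,-.118)
plan([*g,0.06],-115.3)
E
```

```text
t 27.3 p [ 0.5758 -0.1028  0.1713] yaw -115.7 zt [-0.002 -0.003 -1.   ] F [-0.1 -0.4  0.1] w -0.0002 q [-0.03  0.53  0.18  2.   -0.15  0.62 -1.78]
[-0.01815072 -0.12565596]
{'x': -0.0021, 'y': 0.0063, 'z': 0.0928, 'ry': -0.0004, 'rz': -0.0007}
{'x': -0.002, 'y': 0.0063, 'z': 0.0928, 'ry': -0.0004, 'rz': -0.0007}
{'x': -0.0019, 'y': 0.0064, 'z': 0.0928, 'ry': -0.0004, 'rz': -0.0007}
```

Emit:
apply_moves:
  moves:
    - {"claw": -1,"x": -0.002,"y": 0,"z": 0.09,"rx": 0,"ry": 0,"rz": -0.002}
    - {"claw": -1,"x": 0,"y": 0,"z": 0.09,"rx": 0,"ry": 0,"rz": 0}
    - {"claw": -1,"x": 0,"y": 0,"z": 0.09,"rx": 0,"ry": 0,"rz": 0}

```text
clock: 27.6
tool_pos: [0.5814, -0.1053, 0.0635]
tcp_rot: [-0.534, 0.845, -0.005, 0.003]
wrist_force: [-0.1, -0.5, 0.1]
gripper_width: 0.0001
```

```bash
python3 - <<'E'
from h import *
stat();print(tohome(get_state()["tool_pos"]))
g=fromhome(-.015,-.105)
plan([*g,0.042],-115.3)
E
```

```text
t 27.6 p [ 0.5814 -0.1053  0.0635] yaw -115.42 zt [ 0.01  -0.005 -1.   ] F [-0.1 -0.5  0.1] w 0.0001 q [ 0.02  0.7   0.12  2.04 -0.19  0.4  -1.73]
[-0.01802193 -0.13170198]
{'x': -0.0074, 'y': 0.0674, 'z': 0.053, 'rx': -0.0035, 'rz': -0.0007}
```

Emit:
apply_moves:
  moves:
    - {"claw": -1,"x": -0.004,"y": 0.01,"z": 0.04,"rx": -0.003,"ry": 0,"rz": 0}
    - {"claw": -1,"x": -0.003,"y": 0.02,"z": 0.02,"rx": 0,"ry": 0,"rz": 0}
    - {"claw": -1,"x": 0,"y": 0.03,"z": 0,"rx": 0,"ry": 0,"rz": 0}

```text
clock: 27.9
tool_pos: [0.5567, -0.093, 0.0344]
tcp_rot: [-0.533, 0.846, 0.002, -0.003]
wrist_force: [-0.5, -0.6, 0.2]
gripper_width: -0.0001
```

```bash
python3 - <<'E'
from h import *
stat();print(tohome(get_state()["tool_pos"]))
g=fromhome(-.015,-.092)
plan([*g,0.042],-115.3)
E
```

```text
t 27.9 p [ 0.5567 -0.093   0.0344] yaw -115.55 zt [-0.007  0.001 -1.   ] F [-0.5 -0.6  0.2] w -0.0001 q [ 0.02  0.74  0.1   2.09 -0.2   0.33 -1.74]
[-0.01742106 -0.10416565]
{'x': -0.0059, 'y': 0.0306, 'z': -0.0189, 'rx': 0.002, 'ry': -0.0007, 'rz': -0.0014}
```

Emit:
apply_moves:
  moves:
    - {"claw": -1,"x": -0.004,"y": 0.02,"z": -0.012,"rx": 0.002,"ry": 0,"rz": -0.001}
    - {"claw": -1,"x": 0,"y": 0.012,"z": 0,"rx": 0,"ry": 0,"rz": 0}

```text
clock: 28.1
tool_pos: [0.5434, -0.0847, 0.0412]
tcp_rot: [-0.535, 0.845, -0.0, -0.001]
wrist_force: [1.4, 0.8, -0.5]
gripper_width: 0.0003
```

Emit:
apply_moves:
  moves:
    - {"claw": -1,"x": 0,"y": 0.008,"z": 0,"rx": 0,"ry": 0,"rz": 0}

```text
clock: 28.2
tool_pos: [0.5406, -0.0835, 0.0426]
tcp_rot: [-0.535, 0.845, -0.001, 0.0]
wrist_force: [4.3, -2.5, -0.7]
gripper_width: 0.0003
```

Emit:
apply_moves:
  moves:
    - {"claw": -1,"x": 0,"y": 0.006,"z": 0,"rx": 0,"ry": 0,"rz": 0}

```text
clock: 28.3
tool_pos: [0.5406, -0.0835, 0.044]
tcp_rot: [-0.535, 0.845, -0.004, 0.002]
wrist_force: [2.8, -1.7, -0.5]
gripper_width: 0.0002
```

```bash
python3 - <<'E'
from h import *
stat();print(tohome(get_state()["tool_pos"]))
E
```

```text
t 28.3 p [ 0.5406 -0.0835  0.044 ] yaw -115.37 zt [ 0.008 -0.004 -1.   ] F [ 2.8 -1.7 -0.5] w 0.0002 q [-0.    0.71  0.1   2.14 -0.21  0.3  -1.74]
[-0.01572914 -0.08551118]
```

It is resisting again at the same place as before (TCP y -85.5 mm, 5 N). One firmer push, then straight back and look.

Emit:
apply_moves:
  moves:
    - {"claw": -1,"x": 0,"y": 0.012,"z": 0.002,"rx": 0,"ry": 0,"rz": 0}

```text
clock: 28.4
tool_pos: [0.5404, -0.0833, 0.0447]
tcp_rot: [-0.534, 0.845, -0.008, 0.006]
wrist_force: [6.4, -4.1, -0.6]
gripper_width: -0.0002
```

Emit:
apply_moves:
  moves:
    - {"claw": -1,"x": 0,"y": -0.03,"z": 0,"rx": 0,"ry": 0,"rz": 0}
    - {"claw": -1,"x": 0,"y": -0.05,"z": 0,"rx": 0,"ry": 0,"rz": 0}
    - {"claw": -1,"x": 0,"y": 0,"z": -0.12,"rx": 0,"ry": 0,"rz": 0}
    - {"claw": -1,"x": 0,"y": 0,"z": -0.12,"rx": 0,"ry": 0,"rz": 0}
    - {"claw": -1,"x": 0.05,"y": 0,"z": -0.12,"rx": 0,"ry": 0,"rz": 0}

```text
clock: 28.9
tool_pos: [0.557, -0.1093, 0.1826]
tcp_rot: [-0.537, 0.843, 0.002, -0.004]
wrist_force: [1.1, 0.2, -0.3]
gripper_width: -0.0002
```

```bash
python3 - <<'E'
from h import *
stat();print(tohome(get_state()["tool_pos"]))
g=fromhome(-.05,-.0)
plan([*g,0.24],-115.3)
E
```

```text
t 28.9 p [ 0.557  -0.1093  0.1826] yaw -115.02 zt [-0.008 -0.001 -1.   ] F [ 1.1  0.2 -0.3] w -0.0002 q [-0.02  0.5   0.18  2.03 -0.15  0.63 -1.75]
[-0.03211107 -0.1113944 ]
{'x': 0.0147, 'y': 0.0932, 'z': -0.0471, 'rx': 0.0008, 'ry': -0.0005, 'rz': 0.0005}
{'x': 0.0147, 'y': 0.0931, 'z': -0.0473, 'rx': 0.0008, 'ry': -0.0005, 'rz': 0.0005}
{'x': 0.0148, 'y': 0.093, 'z': -0.0476, 'rx': 0.0008, 'ry': -0.0005, 'rz': 0.0005}
```

Emit:
apply_moves:
  moves:
    - {"claw": -1,"x": 0.015,"y": 0.1,"z": -0.03,"rx": 0,"ry": 0,"rz": 0}
    - {"claw": -1,"x": 0,"y": 0.11,"z": 0,"rx": 0,"ry": 0,"rz": 0}
    - {"claw": -1,"x": -0.01,"y": 0.11,"z": 0,"rx": 0,"ry": 0,"rz": 0}
    - {"claw": -1,"x": 0,"y": 0,"z": 0,"rx": 0,"ry": 0,"rz": 0}

```text
clock: 29.3
tool_pos: [0.4406, -0.059, 0.2022]
tcp_rot: [-0.535, 0.845, -0.001, 0.0]
wrist_force: [-0.4, 0.3, 0.1]
gripper_width: 0.0002
```

```bash
python3 - <<'E'
from h import *
stat();print(tohome(get_state()["tool_pos"]));snap("wrist","w30");crop("w30",80,20,400,300,2.4,"w30c")
E
```

```text
t 29.3 p [ 0.4406 -0.059   0.2022] yaw -115.27 zt [ 0.001 -0.002 -1.   ] F [-0.4  0.3  0.1] w 0.0002 q [-0.13  0.34  0.2   2.28 -0.12  0.54 -1.85]
[-0.03634347  0.01536902]
```

View pics/w30c.png

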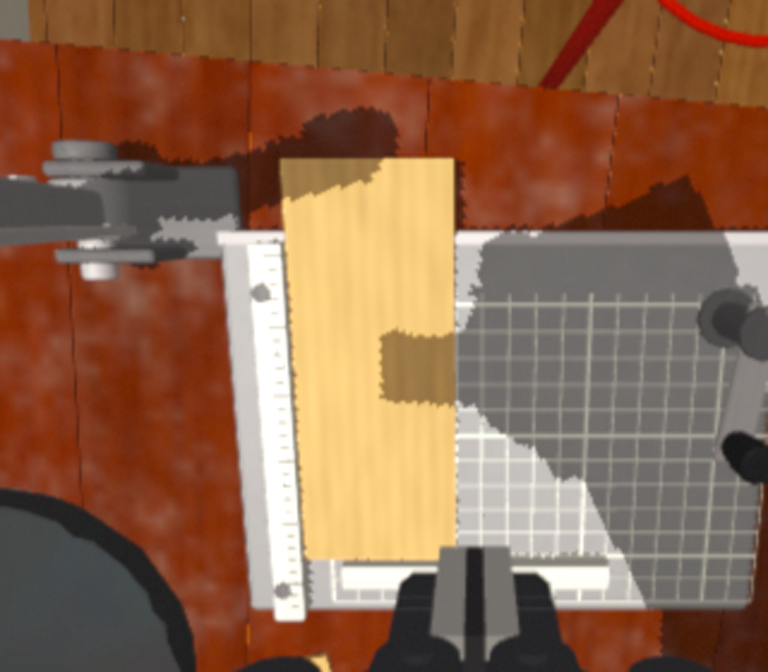

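Now the strip lies along the fence with its end against the stop. I'll measure both gaps, plus the angle.

```bash
cat > fin.py <<'E'
from h import *
def edges(tag,W,pts):
    v=load(tag)
    for n,q,z in pts: print(n,np.round(1000*tohome(onz(v,*W(*q),z)),2))
if __name__=="__main__":
    W=lambda x,y:(80+(x+.5)/2.4-.5,20+(y+.5)/2.4-.5)
    edges("w30",W,[("x+ far",(281,162),.029),("x+ 240",(286,240),.029),("x+ 400",(296,400),.029),("x+ near",(305,540),.029),("x- far",(455,162),.029),("x- near",(456,540),.029),("y+ l",(320,559),.029),("y+ r",(430,560),.029),("y- l",(300,157),.029),("y- r",(440,157),.029),
    ("fence far",(282,246),.035),("fence mid",(291,400),.035),("fence near",(303,600),.035),("stop l",(345,566),.035),("stop m",(425,566),.035),("stop r",(600,562),.035)])
    crop("w30",190,220,350,280,5,"w30d")
E
python3 fin.py
```

```text
x+ far [ 30.7 -73. ]
x+ 240 [ 30.61 -47.01]
x+ 400 [30.53 10.78]
x+ near [30.35 66.97]
x- far [-29.18 -73.11]
x- near [-28.9   66.88]
y+ l [24.88 75.04]
y+ r [-18.58  75.4 ]
y- l [ 24.06 -74.63]
y- r [-24.04 -74.72]
fence far [ 30.76 -45.14]
fence mid [30.99  9.44]
fence near [31.21 89.85]
stop l [14.08 75.3 ]
stop m [-16.96  75.26]
stop r [-84.81  73.46]
```

View pics/w30d.png

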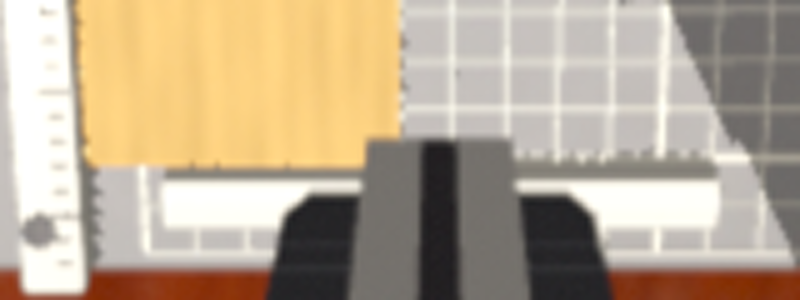

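The strip end reads y 75.0–75.4 mm against the stop's 75.3. The long edge reads 30.3–30.7 mm against the fence's 30.8–31.2, at most about 0.8 mm short near the stop. A light extra push at the fence will close that.

```bash
python3 - <<'E'
from h import *
g=fromhome(-.060,.017)
plan([*g,0.075],-115.3)
E
```

```text
{'x': 0.0202, 'y': 0.0056, 'z': 0.1065, 'rx': -0.0009}
{'x': 0.0202, 'y': 0.0053, 'z': 0.1065, 'rx': -0.0009}
{'x': 0.0202, 'y': 0.005, 'z': 0.1065, 'rx': -0.0009}
```

Emit:
apply_moves:
  moves:
    - {"claw": -1,"x": 0.03,"y": 0.003,"z": 0.08,"rx": 0,"ry": 0,"rz": 0}
    - {"claw": -1,"x": 0.02,"y": 0,"z": 0.1,"rx": 0,"ry": 0,"rz": 0}
    - {"claw": -1,"x": 0.01,"y": 0,"z": 0.1,"rx": 0,"ry": 0,"rz": 0}

```text
clock: 29.65
tool_pos: [0.4443, -0.0816, 0.0934]
tcp_rot: [-0.537, 0.843, -0.009, 0.01]
wrist_force: [0.1, 0.5, 0.6]
gripper_width: -0.0003
```

```bash
python3 - <<'E'
from h import *
stat();print(tohome(get_state()["tool_pos"]))
g=fromhome(-.056,.015)
plan([*g,0.055],-115.3)
E
```

```text
t 29.65 p [ 0.4443 -0.0816  0.0934] yaw -115.02 zt [ 0.027 -0.004 -1.   ] F [0.1 0.5 0.6] w -0.0003 q [ 0.01  0.55  0.09  2.34 -0.21  0.23 -1.72]
[-0.05514779  0.00234326]
{'x': 0.0027, 'y': 0.0341, 'z': 0.0952, 'rx': -0.0082, 'ry': 0.0026, 'rz': 0.0015}
```

Emit:
apply_moves:
  moves:
    - {"claw": -1,"x": 0.015,"y": 0.02,"z": 0.04,"rx": -0.008,"ry": 0.0025,"rz": 0.0015}
    - {"claw": -1,"x": 0,"y": 0.01,"z": 0.04,"rx": 0,"ry": 0,"rz": 0}

```text
clock: 29.85
tool_pos: [0.4331, -0.0832, 0.0569]
tcp_rot: [-0.534, 0.845, 0.001, -0.001]
wrist_force: [0.2, -0.1, 0.7]
gripper_width: 0.0002
```

```bash
python3 - <<'E'
from h import *
stat();print(tohome(get_state()["tool_pos"]))
g=fromhome(-.056,.015)
plan([*g,0.051],-115.3)
E
```

```text
t 29.85 p [ 0.4331 -0.0832  0.0569] yaw -115.39 zt [-0.003  0.001 -1.   ] F [ 0.2 -0.1  0.7] w 0.0002 q [ 0.04  0.63  0.06  2.36 -0.22  0.16 -1.71]
[-0.06142278  0.01180692]
{'x': -0.0135, 'y': 0.008, 'z': 0.0147, 'rx': 0.001, 'rz': -0.0005}
```

Emit:
apply_moves:
  moves:
    - {"claw": -1,"x": -0.005,"y": 0.008,"z": 0.012,"rx": 0,"ry": 0,"rz": 0}
    - {"claw": -1,"x": 0,"y": 0,"z": 0.004,"rx": 0,"ry": 0,"rz": 0}

```text
clock: 30.05
tool_pos: [0.4313, -0.0799, 0.0488]
tcp_rot: [-0.534, 0.845, 0.003, -0.003]
wrist_force: [-5.7, 3.4, 52.3]
gripper_width: -0.0004
```

```bash
python3 - <<'E'
from h import *
stat();print(tohome(get_state()["tool_pos"]))
E
```

```text
t 30.05 p [ 0.4313 -0.0799  0.0488] yaw -115.44 zt [-0.008  0.003 -1.   ] F [-5.7  3.4 52.3] w -0.0004 q [ 0.04  0.65  0.05  2.36 -0.22  0.15 -1.71]
[-0.05923652  0.01485169]
```

Emit:
apply_moves:
  moves:
    - {"claw": -1,"x": 0,"y": 0,"z": -0.0045,"rx": 0,"ry": 0,"rz": 0}
    - {"claw": -1,"x": -0.012,"y": 0,"z": 0,"rx": 0,"ry": 0,"rz": 0}

```text
clock: 30.25
tool_pos: [0.4352, -0.0758, 0.0517]
tcp_rot: [-0.534, 0.846, 0.003, -0.002]
wrist_force: [0.8, 0.5, -0.2]
gripper_width: -0.0
```

```bash
python3 - <<'E'
from h import *
stat();print(tohome(get_state()["tool_pos"]))
E
```

```text
t 30.25 p [ 0.4352 -0.0758  0.0517] yaw -115.48 zt [-0.006  0.003 -1.   ] F [ 0.8  0.5 -0.2] w -0.0 q [ 0.03  0.64  0.05  2.35 -0.23  0.16 -1.72]
[-0.05381624  0.01301526]
```

Emit:
apply_moves:
  moves:
    - {"claw": -1,"x": -0.018,"y": 0.002,"z": 0.002,"rx": 0,"ry": 0,"rz": 0}
    - {"claw": -1,"x": -0.013,"y": 0.002,"z": 0.001,"rx": 0,"ry": 0,"rz": 0}

```text
clock: 30.45
tool_pos: [0.4416, -0.0629, 0.0513]
tcp_rot: [-0.534, 0.846, 0.002, -0.0]
wrist_force: [0.1, 0.6, -0.4]
gripper_width: 0.0
```

```bash
python3 - <<'E'
from h import *
stat();print(tohome(get_state()["tool_pos"]))
E
```

```text
t 30.45 p [ 0.4416 -0.0629  0.0513] yaw -115.47 zt [-0.002  0.003 -1.   ] F [ 0.1  0.6 -0.4] w 0.0 q [-0.    0.64  0.06  2.35 -0.24  0.16 -1.73]
[-0.039455    0.01280578]
```

Emit:
apply_moves:
  moves:
    - {"claw": -1,"x": -0.008,"y": 0,"z": 0.001,"rx": 0,"ry": 0,"rz": 0}

```text
clock: 30.55
tool_pos: [0.4434, -0.0593, 0.051]
tcp_rot: [-0.534, 0.845, 0.002, -0.0]
wrist_force: [-3.2, -9.6, 2.7]
gripper_width: -0.0002
```

Emit:
apply_moves:
  moves:
    - {"claw": -1,"x": -0.006,"y": 0,"z": 0.001,"rx": 0,"ry": 0,"rz": 0}

```text
clock: 30.65
tool_pos: [0.4434, -0.0592, 0.0508]
tcp_rot: [-0.533, 0.846, 0.001, -0.001]
wrist_force: [-4.5, -11.7, 9.7]
gripper_width: -0.0003
```

```bash
python3 - <<'E'
from h import *
stat();print(tohome(get_state()["tool_pos"]))
E
```

```text
t 30.65 p [ 0.4434 -0.0592  0.0508] yaw -115.53 zt [-0.004  0.001 -1.   ] F [ -4.5 -11.7   9.7] w -0.0003 q [-0.02  0.65  0.06  2.34 -0.24  0.16 -1.74]
[-0.0353094   0.01276529]
```

It is firm at the same TCP x as before (-35.3 mm, 12 N). I'll back off, rise and check.

Emit:
apply_moves:
  moves:
    - {"claw": -1,"x": 0.03,"y": 0,"z": -0.001,"rx": 0,"ry": 0,"rz": 0}
    - {"claw": -1,"x": 0.02,"y": 0,"z": -0.06,"rx": 0,"ry": 0,"rz": 0}
    - {"claw": -1,"x": 0,"y": 0,"z": -0.12,"rx": 0,"ry": 0,"rz": 0}
    - {"claw": -1,"x": -0.02,"y": 0.01,"z": -0.12,"rx": 0,"ry": 0,"rz": 0}
    - {"claw": -1,"x": 0,"y": 0,"z": -0.1,"rx": 0,"ry": 0,"rz": 0}

```text
clock: 31.15
tool_pos: [0.4313, -0.0696, 0.211]
tcp_rot: [-0.533, 0.846, 0.005, -0.008]
wrist_force: [0.8, -0.0, -0.9]
gripper_width: -0.0
```

```bash
python3 - <<'E'
from h import *
stat();print(tohome(get_state()["tool_pos"]));snap("wrist","w31");crop("w31",80,20,400,300,2.4,"w31c");crop("w31",190,200,350,280,5,"w31d")
snap("scene","s31");crop("s31",180,20,480,300,2,"s31c")
E
```

```text
t 31.15 p [ 0.4313 -0.0696  0.211 ] yaw -115.64 zt [-0.019  0.001 -1.   ] F [ 0.8 -0.  -0.9] w -0.0 q [-0.13  0.32  0.24  2.27 -0.13  0.58 -1.81]
[-0.04989563  0.01925875]
```

View pics/w31c.png

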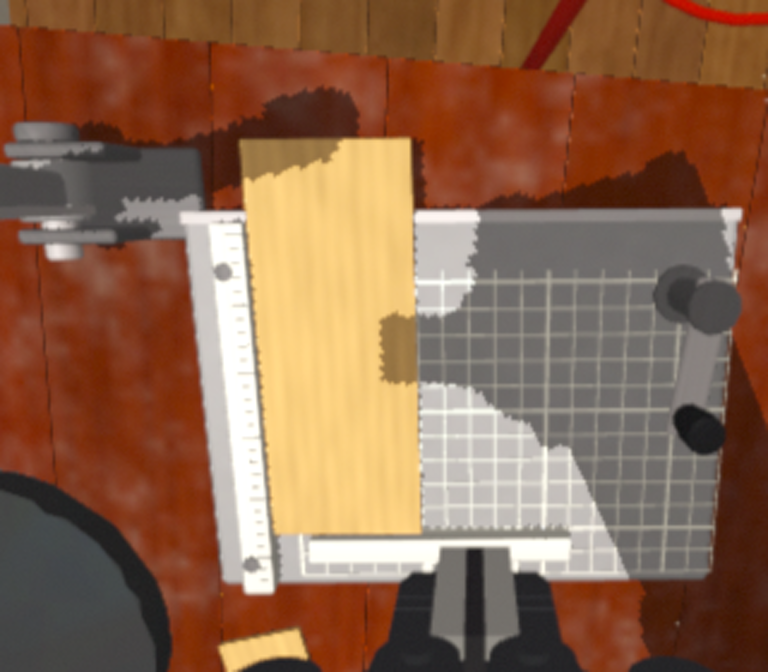

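View pics/s31c.png

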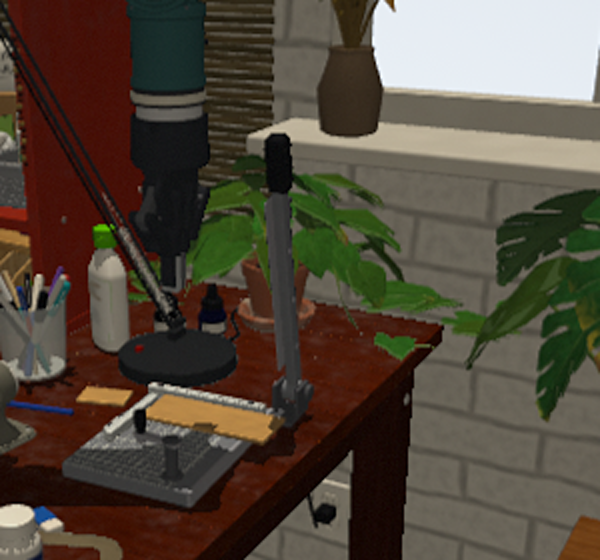

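The strip lies flat along the fence and against the stop, and both arm and catch are where they should be. For a final numeric check I'll fit lines to the mask edges.

```bash
cat > chk.py <<'E'
from h import *
import sys
tag=sys.argv[1];v=load(tag);im=cv2.cvtColor(v["frame"],cv2.COLOR_BGR2HSV)
tan=cv2.inRange(im,(10,65,90),(26,190,255))
white=cv2.inRange(im,(0,0,225),(180,45,255))
def H(m,z):
    yy,xx=np.nonzero(m);o,_=ray(v,0,0);K=v["mtx"];P=v["pose"]
    d=np.stack([(xx-K[0,2])/K[0,0],-(yy-K[1,2])/K[1,1],-np.ones(len(xx))]);d=P[:3,:3]@d
    q=(o[:,None]+d*(z-o[2])/d[2])[:2].T-HOME;return np.c_[q@XH,q@YH]*1000
t=H(tan,.029);w=H(white,.035)
def edge(P,lo,hi,ax,bins,fn):
    c=[];e=[]
    for b in bins:
        s=P[(abs(P[:,1-ax]-b)<1.0)&(P[:,ax]>lo)&(P[:,ax]<hi)]
        if len(s)>3: c.append(b);e.append(fn(s[:,ax]))
    c=np.array(c);e=np.array(e);f=np.polyfit(c,e,1);k=abs(e-np.polyval(f,c))<1;f=np.polyfit(c[k],e[k],1)
    return np.round([f[1],f[0]],4),len(c)
print("strip x+ (at y=0, slope)",edge(t,0,45,0,np.arange(-65,68,3),np.max))
print("strip x-",edge(t,-45,0,0,np.arange(-45,68,3),np.min))
print("fence x",edge(w,25,45,0,np.arange(-40,92,3),np.min))
print("strip y+ (at x=0)",edge(t,50,85,1,np.arange(-25,27,2),np.max))
print("strip y-",edge(t,-95,-60,1,np.arange(-25,27,2),np.min))
print("stop y",edge(w,68,90,1,np.arange(-28,13,2),np.min))
E
python3 chk.py w30; python3 chk.py w31
```

```text
strip x+ (at y=0, slope) (array([ 3.13417e+01, -3.90000e-03]), 45)
strip x- (array([-2.84879e+01,  3.40000e-03]), 38)
fence x (array([ 3.1835e+01, -1.2000e-03]), 44)
strip y+ (at x=0) (array([ 7.52204e+01, -1.96000e-02]), 26)
strip y- (array([-7.44465e+01,  2.38000e-02]), 26)
stop y (array([7.57447e+01, 1.60000e-03]), 12)
strip x+ (at y=0, slope) (array([ 3.1351e+01, -3.6000e-03]), 45)
strip x- (array([-2.86313e+01,  7.00000e-04]), 38)
fence x (array([ 3.18301e+01, -1.40000e-03]), 44)
strip y+ (at x=0) (array([ 7.52364e+01, -7.50000e-03]), 26)
strip y- (array([-7.42691e+01,  1.19000e-02]), 26)
stop y (array([7.62052e+01, 1.94000e-02]), 21)
```

Both gaps are about 0.5 mm or less, within one pixel, and the strip is square to the fence within about 0.002 rad. The scene view shows the blade arm and catch unchanged. Handing in.

```bash
python3 - <<'E'
from h import *
stat();print(job_done())
E
```

```text
t 31.25 p [ 0.4348 -0.0706  0.2137] yaw -115.68 zt [-0.008  0.    -1.   ] F [ 1.6 -0.  -0.8] w 0.0002 q [-0.13  0.32  0.24  2.27 -0.13  0.58 -1.81]
the job is handed in; nothing more can be done
None
```

I got the trimmer ready and handed the job in at about 31 s of the 72 s; no verdict came back. I pushed the blade arm down, swung the catch clear and raised the arm. The strip then went on the bed, and I pushed it against the stop and the fence.

**Last checks**
- **Blade arm and catch:** the arm stood at about 1.40 rad, measured from the picture once I let go. The catch was at roughly 2.9 rad or more, judged by eye. Both still looked the same in the last pictures.
- **Strip at the fence:** it is square to the fence within about 0.002 rad. The edge fit left a gap of about 0.5 mm, roughly one pixel. The final push met firm resistance of 12 N.
- **Strip at the stop:** the edge fits in the two last views gave gaps of about 0.5 mm and 1.0 mm, so this is less certain than the fence side. The pushes there met about 5–7 N at the same position each time.
- **Clearances:** at hand-in the gripper was well above the bed and touching nothing. I never went near the bottles, but I did not measure their positions.

**What went wrong or disagreed**
- **First fence push:** it turned the strip and opened a 2–4 mm gap at the stop. I pushed both sides again to close it.
- **Contact forces:** pressing the handle down and touching the bed each briefly read about 52 N at the wrist, through the fingertips. That is over the 40 N limit set for the arm and gripper body but under the 120 N wrist limit. I can't tell whether it counts.

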